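Set up the dead-weight pressure tester

TASK

Get the dead-weight pressure tester ready for a check: squeeze the two orange snap tabs, lift the clear cover off and set it on the bench clear of the tester, and turn the corner levelling screws until the base no longer rocks, all four feet carry their load and the bubble sits centred in its ring. Then stack all the disc weights that are there, neatly centred, on the piston's carrier, and after that crank the handwheel clockwise (as seen from its own side) until the piston has lifted the weights 10 mm, so that the underside of the lowest weight stands in the green band of the float scale. Let go of everything, and leave the round flask and the timer alone.

Things in the scene. Friction and masses are not known exactly. Their poses are not given: they have to be found in the camera images.
- tester: dead-weight tester, 12 kg, loose on 4 feet: blue plate 200 (x) x 230 (y) mm. Origin: its middle, at sole height when all screws read 0; plate top z 44. x to its rear, y left, z up. On it (x, y, top z in mm): piston unit (0, -30); float scale (-12, 9, 106); pump x -23..23, y 58..110, to 105; transmitter (70, 25, 124); spirit level (-76, 0, 52); handwheel hub (0, 170, 86), axle along y
- bubble (a point): pale bubble, 8 mm across, in the round spirit level: a yellow-green window 27 mm across with a thin black ring of 12 mm diameter, centred at (-76, 0) mm in the tester's frame. It runs to the high side, 0.25 mm per mrad of tilt, and is concentric with the ring when the base is level
- knob_a (a point): middle of the black knurled knob of levelling screw a (front left, at (-78, 92) mm in the tester's frame): upright, 34 mm across, grip faces from 8 mm below to 8 mm above this point, flat top 10 mm above it; 28 mm above the plate's top when the screw reads 0, sinking as the reading grows
- screw_a (a joint): angle of levelling screw a (rad): grows clockwise seen from above, which drives its foot down and lifts that corner, 6 mm a turn (0.955 mm per rad). With equal readings on all four the base stands level and evenly loaded (the bench is flat and level). Stops at -7 and 7; stays where it is left; 0.1 to 0.2 N m turn it
- pad_a: rubber foot of screw a, 30 mm across, straight below its knob; origin at the centre of its sole. Yields 1 mm per 40 N; carries about 30 N when all four share the load, nothing when it hangs clear
- knob_b (a point): middle of the black knurled knob of levelling screw b (front right, at (-78, -92) mm in the tester's frame): upright, 34 mm across, grip faces from 8 mm below to 8 mm above this point, flat top 10 mm above it; 28 mm above the plate's top when the screw reads 0, sinking as the reading grows
- screw_b (a joint): angle of levelling screw b (rad): grows clockwise seen from above, which drives its foot down and lifts that corner, 6 mm a turn (0.955 mm per rad). With equal readings on all four the base stands level and evenly loaded (the bench is flat and level). Stops at -7 and 7; stays where it is left; 0.1 to 0.2 N m turn it
- pad_b: rubber foot of screw b, 30 mm across, straight below its knob; origin at the centre of its sole. Yields 1 mm per 40 N; carries about 30 N when all four share the load, nothing when it hangs clear
- knob_c (a point): middle of the black knurled knob of levelling screw c (rear right, at (78, -92) mm in the tester's frame): upright, 34 mm across, grip faces from 8 mm below to 8 mm above this point, flat top 10 mm above it; 28 mm above the plate's top when the screw reads 0, sinking as the reading grows
- screw_c (a joint): angle of levelling screw c (rad): grows clockwise seen from above, which drives its foot down and lifts that corner, 6 mm a turn (0.955 mm per rad). With equal readings on all four the base stands level and evenly loaded (the bench is flat and level). Stops at -7 and 7; stays where it is left; 0.1 to 0.2 N m turn it
- pad_c: rubber foot of screw c, 30 mm across, straight below its knob; origin at the centre of its sole. Yields 1 mm per 40 N; carries about 30 N when all four share the load, nothing when it hangs clear
- knob_d (a point): middle of the black knurled knob of levelling screw d (rear left, at (78, 92) mm in the tester's frame): upright, 34 mm across, grip faces from 8 mm below to 8 mm above this point, flat top 10 mm above it; 28 mm above the plate's top when the screw reads 0, sinking as the reading grows
- screw_d (a joint): angle of levelling screw d (rad): grows clockwise seen from above, which drives its foot down and lifts that corner, 6 mm a turn (0.955 mm per rad). With equal readings on all four the base stands level and evenly loaded (the bench is flat and level). Stops at -7 and 7; stays where it is left; 0.1 to 0.2 N m turn it
- pad_d: rubber foot of screw d, 30 mm across, straight below its knob; origin at the centre of its sole. Yields 1 mm per 40 N; carries about 30 N when all four share the load, nothing when it hangs clear
- cover: clear cover over the piston unit, 52 x 52 x 60 mm, 76 g; origin mid-underside, axes as the tester's. Orange snap tabs at its -x and +x sides: press pads 26 mm wide, 24-32 mm above the underside, 65 mm over both. Squeezed 2 mm a side (10 N; they bottom at 61 mm) their hooks leave the catches (14.5 mm high, 38 mm from the middle) and it lifts off; grip with fingertips 17-22 mm above the plate
- carrier (a point): centre of the top face of the piston's weight carrier, a steel disc of 36 mm diameter, under the cover at the start; with the piston down it is 88 mm above the tester's origin. It only moves along the tester's z, 2.5 mm per rad of the handwheel; the float scale's green band spans 8.5 to 11.5 mm of lift (96.5 to 99.5 mm above the tester's origin)
- handwheel (a joint): capstan handwheel: 4 steel spokes, 8 mm thick, 90 degrees apart, square to the axle, each with a black ball grip of 20 mm diameter centred 64 mm from the axle; at 0 one spoke points straight up. Angle in rad, grows clockwise seen from its own (left) side: its top moves to the tester's -x, lifting the piston 2.5 mm per rad. Stops at 0 and 7; stays where left; 0.15 to 0.2 N m turn it
- weight_1: plain steel disc weight, 56 mm diameter, 20 mm high, about 0.38 kg, flat above and below; origin at the centre of its underside. Two to four of the four are there, in a loose row on the bench, whose front edge is at x = 0.33 m; a fixed bench mixer stands behind the row, nearest at (0.46, -0.12) m
- weight_2: plain steel disc weight, 56 mm diameter, 20 mm high, about 0.38 kg, flat above and below; origin at the centre of its underside. Two to four of the four are there, in a loose row on the bench, whose front edge is at x = 0.33 m; a fixed bench mixer stands behind the row, nearest at (0.46, -0.12) m
- weight_3: plain steel disc weight, 56 mm diameter, 20 mm high, about 0.38 kg, flat above and below; origin at the centre of its underside. Two to four of the four are there, in a loose row on the bench, whose front edge is at x = 0.33 m; a fixed bench mixer stands behind the row, nearest at (0.46, -0.12) m
- weight_4: plain steel disc weight, 56 mm diameter, 20 mm high, about 0.38 kg, flat above and below; origin at the centre of its underside. Two to four of the four are there, in a loose row on the bench, whose front edge is at x = 0.33 m; a fixed bench mixer stands behind the row, nearest at (0.46, -0.12) m
- flask: bystander: round glass flask, 72 mm across, 94 mm high; origin at its underside
- timer: bystander: white lab timer, 62 x 66 x 18 mm, lying flat; origin at its underside
Not all that is in view belongs to the job. Leave any brown or pink look-alike of the weight_1 alone.

How it is judged:
On the way, in this order (a step that is already met when the one before it is completed fails the run):
1. the cover is off and on the bench, the base level with all four feet loaded and untouched (height (world z) of cover below 0.04 m and horizontal distance between cover and tester above 0.11 m and linear speed of cover below 0.02 m/s and angle between tester's own z axis and vertical below 0.008 rad and contact force between each of pad_a, pad_b, pad_c, pad_d and anything else above 5 N and contact force between the fingers and tester below 0.2 N), for 0.3 s.
2. all weights present are stacked centred on the carrier and released, the base still level (height (world z) of cover below 0.04 m and horizontal distance between cover and tester above 0.11 m and linear speed of each of cover, weight_1, weight_2, weight_3, weight_4 below 0.02 m/s and angle between tester's own z axis and vertical below 0.008 rad and contact force between each of pad_a, pad_b, pad_c, pad_d and anything else above 5 N and horizontal distance between each of weight_1, weight_2, weight_3, weight_4 and carrier below 0.008 m and z of weight_1 in the frame of carrier between -0.003 and 0.066 m and angle between each of weight_1, weight_2, weight_3, weight_4's own z axis and vertical below 0.04 rad and contact force between the fingers and weight_1 below 0.2 N and z of weight_2 in the frame of carrier between -0.003 and 0.066 m and contact force between the fingers and weight_2 below 0.2 N and z of weight_3 in the frame of carrier between -0.003 and 0.066 m and contact force between the fingers and weight_3 below 0.2 N and z of weight_4 in the frame of carrier between -0.003 and 0.066 m and contact force between the fingers and weight_4 below 0.2 N), for 0.3 s.
3. the handwheel has lifted the stack into the green band (z of carrier in the frame of tester between 0.0965 and 0.0995 m and horizontal distance between each of weight_1, weight_2, weight_3, weight_4 and carrier below 0.008 m and z of weight_1 in the frame of carrier between -0.003 and 0.066 m and angle between each of weight_1, weight_2, weight_3, weight_4's own z axis and vertical below 0.04 rad and linear speed of each of weight_1, weight_2, weight_3, weight_4 below 0.02 m/s and contact force between the fingers and weight_1 below 0.2 N and z of weight_2 in the frame of carrier between -0.003 and 0.066 m and contact force between the fingers and weight_2 below 0.2 N and z of weight_3 in the frame of carrier between -0.003 and 0.066 m and contact force between the fingers and weight_3 below 0.2 N and z of weight_4 in the frame of carrier between -0.003 and 0.066 m and contact force between the fingers and weight_4 below 0.2 N), for 0.3 s.
At the end, for the whole second after the job is handed in: Cover on the bench, over 110 mm from the tester's middle; base within 8 mrad of level, each foot carrying over 5 N; all weights present flat on the carrier within 8 mm of its axis; carrier 8.5 to 11.5 mm above its lowest position; all at rest and released (all of step 3 and height (world z) of cover below 0.04 m and horizontal distance between cover and tester above 0.11 m and linear speed of cover below 0.02 m/s and angle between tester's own z axis and vertical below 0.008 rad and contact force between each of pad_a, pad_b, pad_c, pad_d and anything else above 5 N); the robot touches nothing.
It fails at once if the round flask is pushed more than 25 mm or upset (distance of flask from where it was at the start of the episode above 0.025 m or angle between flask's own z axis and vertical above 0.4 rad).
It fails at once if the timer is pushed more than 25 mm or upset (distance of timer from where it was at the start of the episode above 0.025 m or angle between timer's own z axis and vertical above 0.4 rad).
Of weight_1, weight_2, weight_3, weight_4 only 2 to 4 are there at a start; the rules pass over those that are not, and their reading is None.
At some moment in a run one of cover may be knocked a few centimetres aside while the robot is not near it.
Once in a run the grip may slacken for a moment while it holds something.
It also fails if it takes over 210 s, if anything falls off the work surface, if the arm or the gripper's body presses on something with over 40 N, if the wrist force passes 120 N, or if a joint passes its speed limit or range.

ROBOT

A 6-joint arm with a two-finger parallel gripper is mounted at the origin on a cart in front of the work surface, level with it; the furniture and walls round the work are solid. World frame = base frame: x ahead of the robot, y to its left, z up, the work surface at z = 0. Lengths are in m, angles in rad, forces in N, time in s.
With the tool pointing down it reaches from about 0.275 to 0.775 m from the base axis. Payload 14.6 kg.
Tool frame: the origin (TCP) lies on the front face of the gripper's body, between the roots of the fingers; the fingertips stand 73 mm ahead of it and the grasp point (between the pads) lies 54 mm ahead of it (tcp_to_tips is the distance from the TCP to the fingertips, in m); z points along the fingers, y is the line along which they close (so a half turn about z gives the same grasp; the last joint's range is limited). The gripper opens to 85 mm and grips with 20 to 120 N. Pads are 22 mm wide; open, the fingers measure 114 mm over their backs; the gripper's body (76 mm by 85 mm) begins 54 mm behind the grasp point. The pads swing forward as they close: fully open they stand 13 mm farther back than shut.
Start: joints at [-1.32, 0.263, -0.048, 1.259, 0, 1.415], TCP at [0.207, -0.482, 0.304] pointing down, gripper open.
Joint ranges: [-2.65, 2.65], [-0.89, 1.7], [-1.18, 1.37], [-2.13, 2.11], [-1.35, 1.29], [-3.14, 3.14]. Speed limits (rad/s): [1.89, 1.89, 2.57, 2.79, 3.14, 3.14].

INTERFACE

Orientations are given as [roll, pitch, yaw] about the fixed x, y, z axes, in that order (R = Rz(yaw) Ry(pitch) Rx(roll)).
In Python, from station import * gives the robot as it stands.
- The arm moves only by the tool arm_command, never from a script. Its argument "motion" is a list of rows, each an object of numbers: "x", "y", "z": the shift along the tool's x, y, z normalised to -1 to 1, where 1 is 0.1 m; "wx", "wy", "wz": the turn, a rotation vector about the tool's x, y, z normalised to -1 to 1, where 1 is 120 degrees. A call has 1 to 10 rows; each row is the pose to reach, as a shift and turn from the pose commanded when the call began, along the tool's axes at that moment; what a row does not reach only later rows make up. A row lasts 1/10 s, in which the tool goes at most 50 mm and 8.59 degrees, less where a joint would pass 70% of its speed; a pose out of reach is approached as far as the arm can. A call with a number of a shift or a turn outside -1 to 1 is refused whole. A call with a gripper value outside its range is refused whole. "fingers" is the opening, from 0 (shut) to 1 (fully open), set as the call begins (left out, the last holds). The fingers move at their own pace and stop on an object; "squeeze" is the grip in N (left out, the last holds). Time passes only in rows, so rows that repeat a pose let the fingers close. It gives the time, the measured TCP pose, the force, the opening and the grip force at its end, in the units of the state.
- sense(): the state, without advancing time (a new reading comes with each control period).
- read_camera(name): name is "scene" or "side" or "wrist"; returns a dict with "img" (384x512x3 uint8, red, green, blue), "vfov" (degrees; the focal length in pixels is half the picture's height over the tangent of half this angle, whatever the lens; pixels are square), "cx", "cy" (the principal point, pixels), "k1" (the pictures are not rectified: a ray, as slopes to the right and down, at radius r is drawn at 1 + k1 r^2 times it, then the intrinsics apply), "camera_from_world" (4x4, takes a point from world to camera coordinates); the wrist camera has in their place "tool_from_camera" (4x4, takes a point from camera to tool coordinates, whose origin is the TCP and whose axes are the flange's). Camera axes: x right, y up, looking along -z (the intrinsics and any distortion apply to the point x, -y, -z); pixel columns grow to the right and rows downward; lengths in m; the calibration is good to about 2 mm. A picture is of the moment at which its call begins: read the wrist's pose just before it. There is no depth.
- sign_off(): hands the job in; it is judged then, once.
The state is a dict: "time_s": time; "qpos": joint angles; "joint_vel": joint speeds; "joint_torque": joint torques, N m; "tool_pos": TCP position; "tcp_rot": TCP orientation; "wrist_force": force on the tool from outside, world axes, zero at the start; "ft_torque": the same for the moment, N m; "grip_width": finger opening in m; "grasp_force": force on a finger pad.
Only numpy, scipy, OpenCV 4.12 (cv2) and the standard library are available. Lean on these libraries where they do the work, as an engineer would, in place of code of your own. Each camera call takes 0.05 s, during which the arm holds its last target. There are 200 camera calls.

## Working session

There is one attempt and no reset: what is moved stays moved. The work goes in short steps, Python scripts to look and compute and a tool call to move; the robot and the scene stay as the last step left them, time stands still between calls to the robot, and variables do not carry over. Pictures are saved under pics/ and viewed, at most 14 in all, crops included, and the job is handed in when it is done.

Besides the shell and the picture viewer there is one more tool, called after "Request:" as name(argument=value, ...), one argument or row to a line, values as JSON. arm_command: Moves the arm, as the interface text tells. Its arguments: {"type":"object","properties":{"motion":{"type":"array"},"fingers":{"type":"number"},"squeeze":{"type":"number"}},"required":["motion"]}

```bash
ls; mkdir -p pics; cat > h.py <<'E'
from station import *
import numpy as np, cv2
from scipy.spatial.transform import Rotation as R
def cam(name):
    s=sense(); c=read_camera(name)
    if name=="wrist":
        T=np.eye(4); T[:3,:3]=R.from_euler('xyz',s["tcp_rot"]).as_matrix() ; T[:3,3]=s["tool_pos"]
        c["wfc"]=T@np.array(c["tool_from_camera"])
    else: c["wfc"]=np.linalg.inv(np.array(c["camera_from_world"]))
    h=c["img"].shape[0]; c["f"]=h/2/np.tan(np.radians(c["vfov"])/2)
    return c
def ray(c,u,v):
    xd=np.array([(u-c["cx"])/c["f"],(v-c["cy"])/c["f"]]); x=xd.copy()
    for _ in range(20): x=xd/(1+c["k1"]*(x@x))
    d=c["wfc"][:3,:3]@np.array([x[0],-x[1],-1]); return c["wfc"][:3,3],d/np.linalg.norm(d)
def onz(c,u,v,z):
    o,d=ray(c,u,v); return o+d*(z-o[2])/d[2]
def proj(c,p):
    q=np.linalg.inv(c["wfc"])@np.append(p,1); x=np.array([q[0],-q[1]])/-q[2]
    x=x*(1+c["k1"]*(x@x)); return np.array([c["cx"],c["cy"]])+c["f"]*x
def tri(c1,p1,c2,p2):
    o1,d1=ray(c1,*p1);o2,d2=ray(c2,*p2)
    A=np.stack([d1,-d2],1); t=np.linalg.lstsq(A,o2-o1,rcond=None)[0]
    a=o1+d1*t[0];b=o2+d2*t[1]; return (a+b)/2,np.linalg.norm(a-b)
def save(n,img,sc=1):
    img=cv2.resize(img[:,:,::-1],None,fx=sc,fy=sc,interpolation=cv2.INTER_CUBIC); cv2.imwrite("pics/"+n+".png",img)
def motion(p,rpy=None):
    s=sense(); Rm=R.from_euler('xyz',s["tcp_rot"]); d=Rm.inv().apply(np.array(p)-s["tool_pos"])/0.1
    w=np.zeros(3) if rpy is None else (Rm.inv()*R.from_euler('xyz',rpy)).as_rotvec()/np.radians(120)
    return d.round(4),w.round(4)
E
python3 - <<'E'
from h import *
s=sense();print(s)
for n in("scene","side","wrist"):
    c=cam(n); save(n+"0",c["img"],1.5 if n!="wrist" else 1); print(n,c["vfov"],c["k1"],c["wfc"].round(3).tolist())
E
```

```text
pics
{'time_s': 0.0, 'qpos': array([-1.32030102e+00,  2.63563607e-01, -4.89620898e-02,  1.25942947e+00,
        3.84362679e-05,  1.41549451e+00]), 'joint_vel': array([-0.00067093,  0.00036745,  0.00080643,  0.00132805,  0.00109039,
       -0.0004879 ]), 'joint_torque': array([-4.27002306e-03, -6.37614655e+01,  3.84562862e+01,  1.37183414e-02,
       -1.66634745e-04, -5.13236174e-06]), 'tool_pos': array([ 0.20719307, -0.48215465,  0.30339475]), 'tcp_rot': array([-3.14045371e+00, -2.17220260e-04,  4.05796971e-01]), 'wrist_force': array([-0.31093915, -0.29826859, -0.61458444]), 'ft_torque': array([-0.02696075,  0.03041966, -0.02005047]), 'grasp_force': 0.0, 'grip_width': 0.0854477029461183}
scene 45.20752535968 -0.03253986691005191 [[-0.407, 0.709, -0.576, -0.363], [-0.913, -0.302, 0.273, 0.369], [0.02, 0.637, 0.77, 1.262], [0.0, 0.0, 0.0, 1.0]]
side 50.64202294957897 -0.12469712753082272 [[-0.868, 0.279, -0.411, -0.037], [-0.496, -0.447, 0.744, 0.95], [0.024, 0.85, 0.526, 0.827], [0.0, 0.0, 0.0, 1.0]]
wrist 70.43964577723882 0.0006122741964226843 [[0.394, 0.886, 0.245, 0.27], [-0.919, 0.379, 0.105, -0.457], [0.001, -0.267, 0.964, 0.374], [0.0, 0.0, 0.0, 1.0]]
```

View pics/scene0.png

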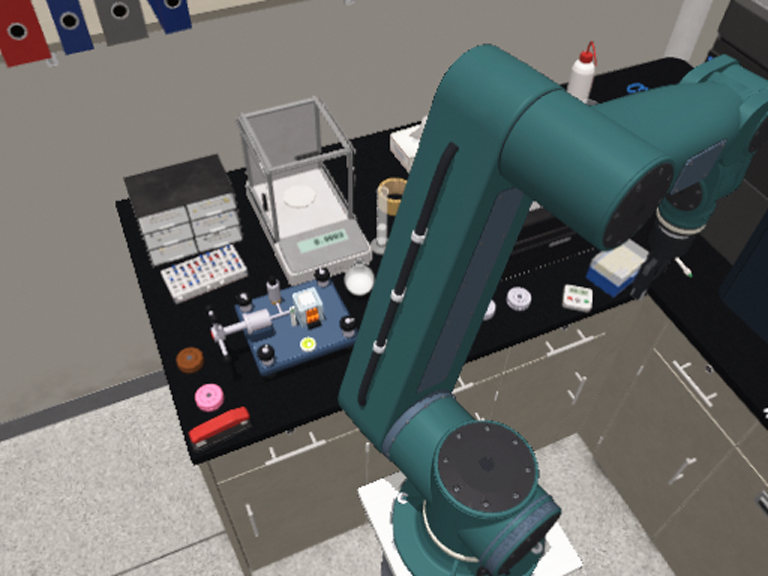

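View pics/side0.png

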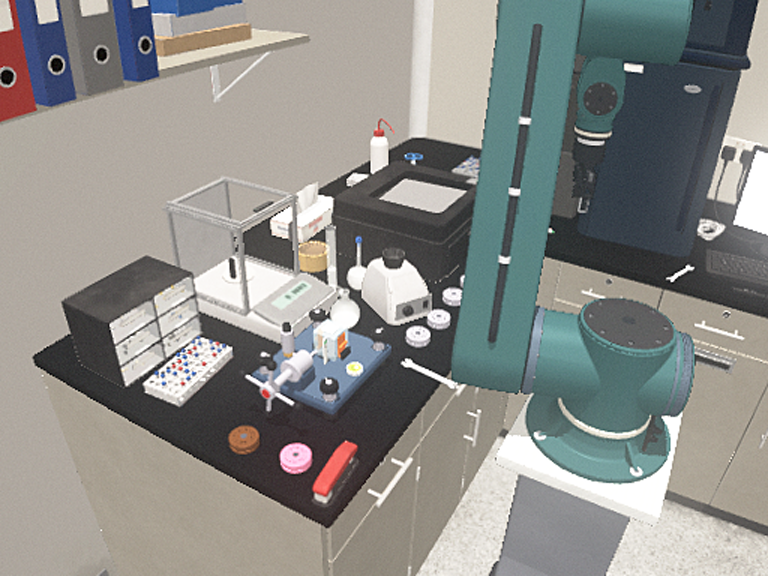

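The scene view shows the tester (blue plate at display (300,325)), four knobs, the flask at (359,278), the timer at (577,297), and white/steel discs at (486,309) and (518,298) partly hidden by the arm. Brown (189,360) and pink (208,397) are look-alikes. The side view shows discs at (418,336), (438,318), (452,296) and (466,280).

```bash
python3 - <<'E'
from h import *
cs=cam("scene");cd=cam("side")
def S(u,v,z):return onz(cs,u/1.5,v/1.5,z).round(3)
def D(u,v,z):return onz(cd,u/1.5,v/1.5,z).round(3)
for n,p,z in [("kn1",(244,296),.082),("kn2",(322,270),.082),("kn3",(348,318),.082),("kn4",(266,350),.082),("level",(308,344),.052),("disc",(518,294),.02),("disc",(486,307),.02),("flask",(359,278),.036),("timer",(577,292),.018),("brown",(189,354),.02),("pink",(208,390),.02)]: print(n,S(*p,z))
for n,p,z in [("d",(418,332),.02),("d",(438,315),.02),("d",(452,293),.02),("d",(466,278),.02),("kn",(330,380),.082),("level",(355,368),.052),("flask",(344,308),.036)]: print(n,D(*p,z))
save("sidec",cd["img"][120:290,150:330],4.2)
E
```

```text
kn1 [0.621 0.225 0.082]
kn2 [0.625 0.041 0.082]
kn3 [0.475 0.039 0.082]
kn4 [0.465 0.226 0.082]
level [0.466 0.135 0.052]
disc [ 0.428 -0.37   0.02 ]
disc [ 0.424 -0.282  0.02 ]
flask [ 0.606 -0.043  0.036]
timer [ 0.38  -0.504  0.018]
brown [0.564 0.374 0.02 ]
pink [0.46  0.361 0.02 ]
d [ 0.432 -0.076  0.02 ]
d [ 0.422 -0.163  0.02 ]
d [ 0.434 -0.271  0.02 ]
d [ 0.433 -0.359  0.02 ]
kn [0.466 0.227 0.082]
level [0.465 0.141 0.052]
flask [ 0.614 -0.051  0.036]
```

View pics/sidec.png

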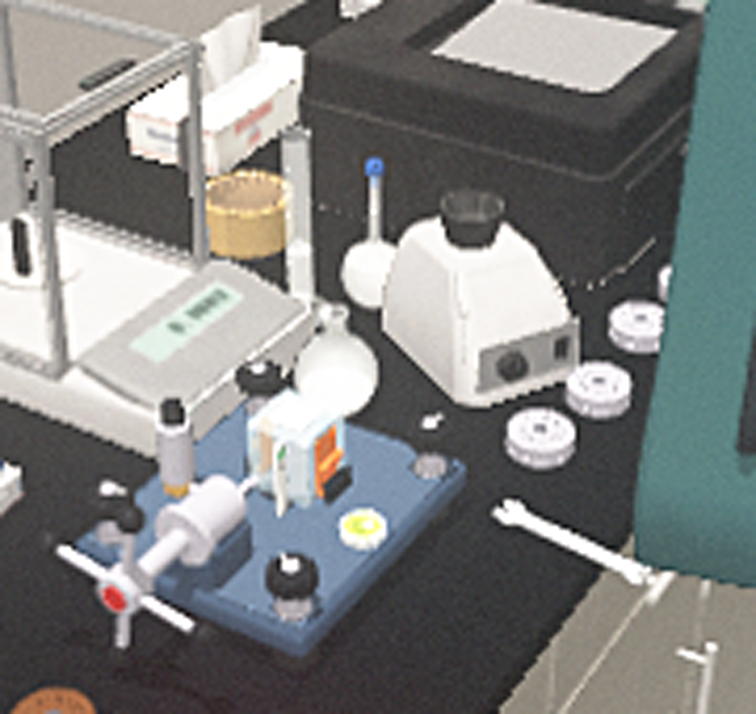

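Request:
arm_command(
  motion=[
    {"x": 0.5, "y": -0.43, "z": -0.3},
    {"x": 1, "y": -0.87, "z": -0.6},
    {"x": 1, "y": -0.87, "z": -0.6},
    {"x": 1, "y": -0.87, "z": -0.6},
  ],
)

```text
invalid input at $.motion[0]: expected keys x, y, z, wx, wy, wz
```

Request:
arm_command(
  motion=[
    {"x": 0.5, "y": -0.43},
    {"x": 1, "y": -0.87},
    {"x": 1, "y": -0.87},
    {"x": 1, "y": -0.87},
  ],
)

```text
invalid input at $.motion[0]: expected keys x, y, z, wx, wy, wz
```

```bash
python3 - <<'E'
from h import *
s=sense();print(s["time_s"],s["tool_pos"],s["tcp_rot"],s["wrist_force"])
c=cam("wrist"); print(np.array(c["tool_from_camera"]).round(3).tolist()); save("w1",c["img"],1.5); np.save("w1.npy",c,allow_pickle=True)
E
```

```text
0.25 [ 0.20721826 -0.48228465  0.30367842] [-3.14110398e+00 -7.74966501e-05  4.05791712e-01] [ 0.29786956  0.19029242 -0.74264209]
[[-0.001, 0.964, 0.267, 0.067], [1.0, 0.001, -0.001, 0.002], [-0.001, 0.267, -0.964, -0.07], [0.0, 0.0, 0.0, 1.0]]
```

View pics/w1.png

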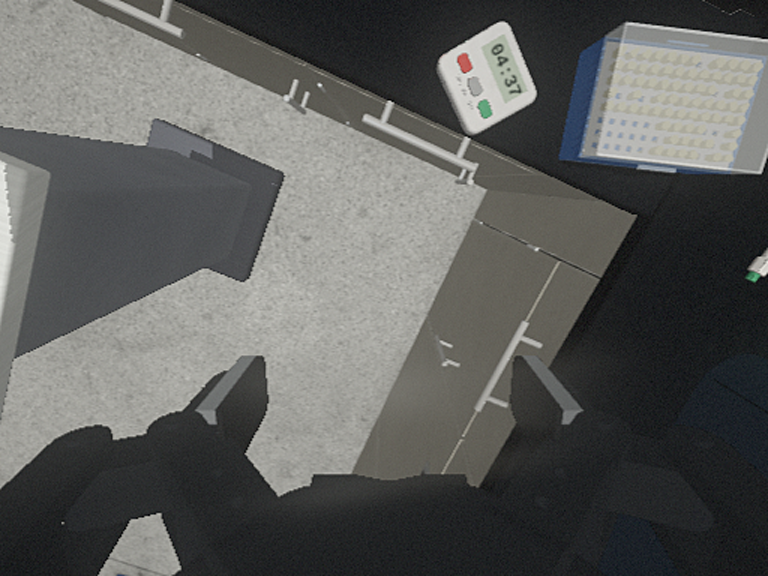

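That view was wasted (arm had not moved): it shows only the timer at (488,78) and the floor. The rows need all six keys.

Request:
arm_command(
  motion=[
    {"x": 0.5, "y": -0.43, "z": -0.3, "wx": 0, "wy": 0, "wz": 0},
    {"x": 1, "y": -0.87, "z": -0.6, "wx": 0, "wy": 0, "wz": 0},
    {"x": 1, "y": -0.87, "z": -0.6, "wx": 0, "wy": 0, "wz": 0},
    {"x": 1, "y": -0.87, "z": -0.6, "wx": 0, "wy": 0, "wz": 0},
  ],
)

```text
time_s: 0.7
tool_pos: [0.2661, -0.3599, 0.3665]
tcp_rot: [3.138, -0.001, 0.409]
wrist_force: [0.2, -0.5, -0.5]
grip_width: 0.0852
grasp_force: 0.0
```

Request:
arm_command(
  motion=[
    {"x": 0.5, "y": -0.43, "z": 0, "wx": 0, "wy": 0, "wz": 0},
    {"x": 1, "y": -0.87, "z": 0, "wx": 0, "wy": 0, "wz": 0},
    {"x": 1, "y": -0.87, "z": 0, "wx": 0, "wy": 0, "wz": 0},
    {"x": 1, "y": -0.87, "z": 0, "wx": 0, "wy": 0, "wz": 0},
  ],
)

```text
time_s: 1.1
tool_pos: [0.3231, -0.241, 0.364]
tcp_rot: [-3.142, -0.0, 0.409]
wrist_force: [-0.5, -0.6, -0.0]
grip_width: 0.0857
grasp_force: 0.0
```

```bash
python3 - <<'E'
from h import *
s=sense();print(s["time_s"],s["tool_pos"],s["tcp_rot"],s["wrist_force"])
c=cam("wrist"); save("w2",c["img"],1.5); np.save("w2.npy",c,allow_pickle=True)
E
```

```text
1.1 [ 0.32308492 -0.24101516  0.36396034] [-3.14151937e+00 -4.81204002e-04  4.09187470e-01] [-0.50213022 -0.63116109 -0.00347189]
```

View pics/w2.png

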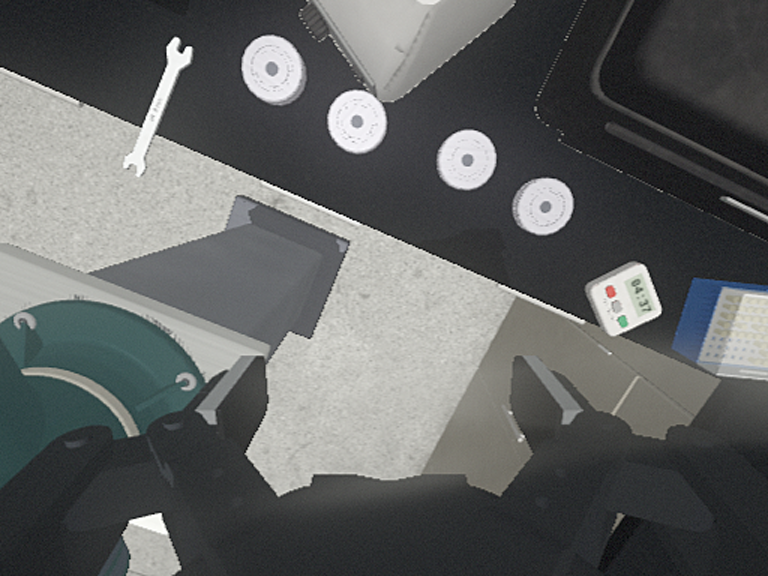

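All four steel weights are visible: display px (273,68), (357,121), (466,160), (544,207). They are off the mixer nose; a wrench lies at (160,105).

Request:
arm_command(
  motion=[
    {"x": 0.4, "y": -0.43, "z": 0, "wx": 0, "wy": 0, "wz": 0},
    {"x": 0.8, "y": -0.86, "z": 0, "wx": 0, "wy": 0, "wz": 0},
    {"x": 0.8, "y": -0.86, "z": 0, "wx": 0, "wy": 0, "wz": 0},
  ],
)

```text
time_s: 1.45
tool_pos: [0.3623, -0.1313, 0.3637]
tcp_rot: [-3.141, -0.0, 0.406]
wrist_force: [-0.4, -0.7, 0.0]
grip_width: 0.0852
grasp_force: 0.0
```

Request:
arm_command(
  motion=[
    {"x": 0.4, "y": -0.43, "z": 0, "wx": 0, "wy": 0, "wz": 0},
    {"x": 0.8, "y": -0.86, "z": 0, "wx": 0, "wy": 0, "wz": 0},
    {"x": 0.8, "y": -0.86, "z": 0, "wx": 0, "wy": 0, "wz": 0},
  ],
)

```text
time_s: 1.75
tool_pos: [0.4024, -0.0204, 0.3636]
tcp_rot: [-3.141, -0.0, 0.407]
wrist_force: [0.7, -0.2, -0.5]
grip_width: 0.0854
grasp_force: 0.0
```

Request:
arm_command(
  motion=[
    {"x": 0.4, "y": -0.43, "z": 0, "wx": 0, "wy": 0, "wz": 0},
    {"x": 0.8, "y": -0.86, "z": 0, "wx": 0, "wy": 0, "wz": 0},
    {"x": 0.8, "y": -0.86, "z": 0, "wx": 0, "wy": 0, "wz": 0},
    {"x": 0.8, "y": -0.86, "z": 0, "wx": 0, "wy": 0, "wz": 0},
    {"x": 0.8, "y": -0.86, "z": 0, "wx": 0, "wy": 0, "wz": 0},
  ],
)

```text
time_s: 2.25
tool_pos: [0.4414, 0.0874, 0.3635]
tcp_rot: [3.142, 0.001, 0.406]
wrist_force: [-0.7, -0.3, -0.2]
grip_width: 0.0855
grasp_force: 0.0
```

```bash
python3 - <<'E'
from h import *
c=np.load("w2.npy",allow_pickle=True).item()
hsv=cv2.cvtColor(c["img"],cv2.COLOR_RGB2HSV)
m=((hsv[...,2]>120)&(hsv[...,1]<60)).astype(np.uint8)
cs,_=cv2.findContours(m,cv2.RETR_EXTERNAL,cv2.CHAIN_APPROX_NONE)
for k in cs:
    if 900<cv2.contourArea(k)<2500:
        (u,v),(a,b),t=cv2.fitEllipse(k); o,d=ray(c,u,v)
        print((u,v),a,b,onz(c,u,v,.015).round(4))
s=sense();print(s["time_s"],s["tool_pos"],s["tcp_rot"],s["wrist_force"])
c=cam("wrist"); save("w3",c["img"],1.5); np.save("w3.npy",c,allow_pickle=True)
E
```

```text
(99.7943344116211, 365.15032958984375) 35.44264221191406 45.75961685180664 [-0.1562 -0.1158  0.015 ]
(491.67816162109375, 224.61016845703125) 46.397342681884766 67.24576568603516 [ 0.3844 -0.6354  0.015 ]
(361.63421630859375, 137.0152130126953) 36.82974624633789 40.27365493774414 [ 0.4237 -0.369   0.015 ]
(310.6978454589844, 106.12870788574219) 38.0531120300293 40.36603546142578 [ 0.433  -0.2786  0.015 ]
(181.98861694335938, 46.242225646972656) 40.00010299682617 47.44832229614258 [ 0.4331 -0.0794  0.015 ]
2.25 [0.44138902 0.08744571 0.36346542] [3.14156397e+00 8.12673560e-04 4.05738049e-01] [-0.66377448 -0.29377949 -0.16608384]
```

View pics/w3.png

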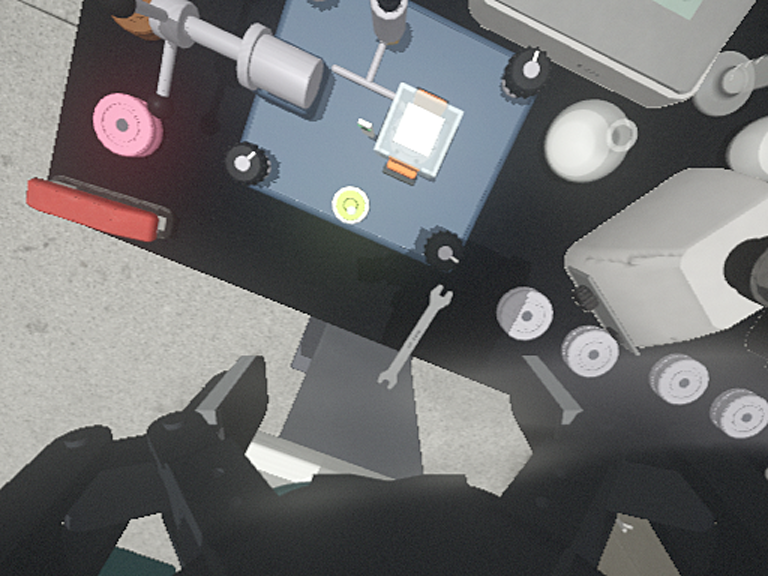

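The view shows the cover at display (420,130) with orange tabs at (432,98)/(401,171), the level at (350,205), knobs a (247,163), b (445,250), c (526,72), the flask (590,140), and the wrench (415,335). Corner d is cut off, so I shift back for a full view.

Request:
arm_command(
  motion=[
    {"x": -0.3, "y": -0.4, "z": 0, "wx": 0, "wy": 0, "wz": 0},
    {"x": -0.6, "y": -0.8, "z": 0, "wx": 0, "wy": 0, "wz": 0},
    {"x": -0.6, "y": -0.8, "z": 0, "wx": 0, "wy": 0, "wz": 0},
    {"x": -0.6, "y": -0.8, "z": 0, "wx": 0, "wy": 0, "wz": 0},
    {"x": -0.6, "y": -0.8, "z": 0, "wx": 0, "wy": 0, "wz": 0},
  ],
)

```text
time_s: 2.8
tool_pos: [0.355, 0.1372, 0.364]
tcp_rot: [3.141, -0.0, 0.404]
wrist_force: [1.4, 0.2, 0.6]
grip_width: 0.0854
grasp_force: 0.0
```

```bash
python3 - <<'E'
from h import *
s=sense();print(s["time_s"],s["tool_pos"],s["tcp_rot"],s["qpos"])
c=cam("wrist"); np.save("w4.npy",c,allow_pickle=True)
g=cv2.resize(c["img"][0:230,100:420],None,fx=2.4,fy=2.4,interpolation=cv2.INTER_CUBIC); save("w4",g)
c3=np.load("w3.npy",allow_pickle=True).item()
for n,p in [("stapler r end",(165,220)),("edge",(230,295)),("edge2",(380,350)),("wrench",(440,290)),("wrench2",(385,380))]: print(n,onz(c3,p[0]/1.5,p[1]/1.5,0.0).round(3))
for c in (c3,c):
    hsv=cv2.cvtColor(c["img"],cv2.COLOR_RGB2HSV);H,S,V=cv2.split(hsv)
    for n,m,zs in [("level",(H>22)&(H<45)&(S>90)&(V>100),.052),("orange",(H>5)&(H<18)&(S>170)&(V>120),.072)]:
        k,_=cv2.findContours(m.astype(np.uint8),cv2.RETR_EXTERNAL,cv2.CHAIN_APPROX_NONE)
        for q in k:
            if cv2.contourArea(q)>25:
                (u,v),wh,t=cv2.minAreaRect(q); print(n,(round(u,1),round(v,1)),cv2.contourArea(q),np.round(wh,1),onz(c,u,v,zs).round(4))
E
```

```text
2.8 [0.35503171 0.13717559 0.36395563] [ 3.14125341e+00 -4.84557652e-04  4.04267971e-01] [ 1.53832068e-01 -1.13902105e-03 -2.04322393e-01  1.36705944e+00
 -2.08575234e-04  2.89115678e+00]
stapler r end [0.373 0.311 0.   ]
edge [0.321 0.224 0.   ]
edge2 [0.326 0.046 0.   ]
wrench [0.418 0.013 0.   ]
wrench2 [0.293 0.026 0.   ]
level (233.0, 137.0) 54.0 [16. 18.] [0.4682 0.1353 0.052 ]
level (292.5, 90.5) 278.5 [19. 19.] [0.4689 0.1351 0.052 ]
```

View pics/w4.png

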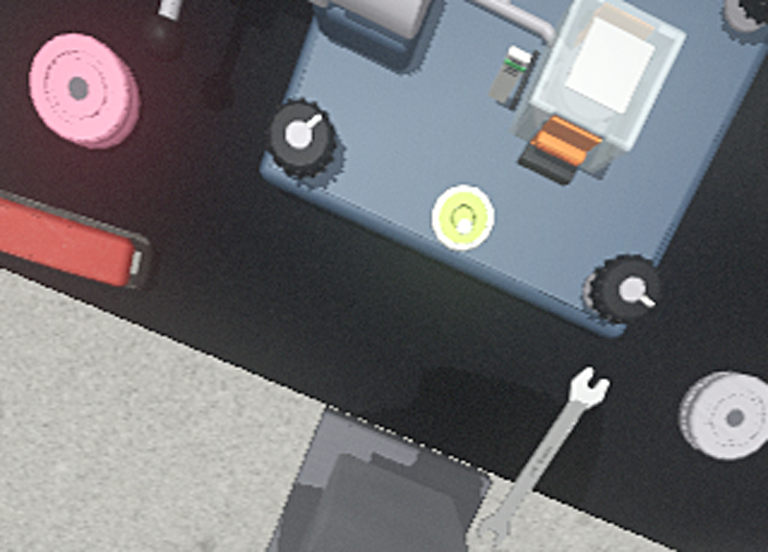

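Bubble sits ~8 crop px to the front side of the window centre (463,217): front is high. Bench front edge x≈0.325; the free strip in front of the tester (y 0.1–0.28) can take the cover. The wrench overhangs the edge: keep off.

```bash
cat >> h.py <<'E'
def cap(c,u,v,r=14):
    # centre of the bright cap on a knob (largest inscribed circle), near pixel u,v
    u,v=int(u),int(v); g=cv2.cvtColor(c["img"],cv2.COLOR_RGB2GRAY)[max(v-r,0):v+r,u-r:u+r]
    g=cv2.resize(g,None,fx=4,fy=4,interpolation=cv2.INTER_CUBIC); m=(g>125).astype(np.uint8)
    d=cv2.distanceTransform(m,cv2.DIST_L2,5); d[:, :8]=0; y,x=np.where(d>d.max()-1.0)
    return np.array([u-r+(x.mean()-1.5)/4,max(v-r,0)+(y.mean()-1.5)/4]),d.max()/4
E
python3 - <<'E'
from h import *
c3=np.load("w3.npy",allow_pickle=True).item();c4=np.load("w4.npy",allow_pickle=True).item()
P={}
for n,p3,p4 in [("a",(161,109),(224.2,55.8)),("b",(297,169),(363.3,120.8)),("c",(354,46),None)]:
    q3,r3=cap(c3,*p3)
    if p4:
        q4,r4=cap(c4,*p4); X,e=tri(c3,q3,c4,q4); print(n,q3,r3,q4,r4,X.round(4),e.round(4),onz(c4,*q4,.083).round(4))
        P[n]=onz(c3,*q3,.083)
    else: P[n]=onz(c3,*q3,.083)
    print(n,P[n].round(4))
ab=P["a"]-P["b"]; cb=P["c"]-P["b"]; print("ab",np.linalg.norm(ab),"yaw",np.arctan2(-ab[0],ab[1]),"cb",np.linalg.norm(cb),np.arctan2(cb[1],cb[0]))
# orange tabs
for c in (c3,c4):
    hsv=cv2.cvtColor(c["img"],cv2.COLOR_RGB2HSV);H,S,V=cv2.split(hsv)
    m=((H<20)&(S>120)&(V>110)).astype(np.uint8)
    k,_=cv2.findContours(m,cv2.RETR_EXTERNAL,cv2.CHAIN_APPROX_NONE)
    for q in k:
        if cv2.contourArea(q)>15: (u,v),wh,t=cv2.minAreaRect(q); print("or",(u,v),wh,t,cv2.contourArea(q),onz(c,u,v,.072).round(4))
E
```

```text
a [161.21875 108.34375] 5.0453496 [229.2   49.55] 5.5 [0.4715 0.2188 0.1105] 0.0012 [0.4764 0.2242 0.083 ]
a [0.4684 0.2273 0.083 ]
b [296.375 168.125] 4.2968993 [362.95192308 120.14423077] 4.943024 [0.4671 0.0437 0.088 ] 0.0003 [0.4677 0.0419 0.083 ]
b [0.4666 0.0429 0.083 ]
c [0.6227 0.043  0.083 ]
ab 0.1844691256250582 yaw -0.009775673569330219 cb 0.15604443792436617 0.0009318740068549563
or (60.6005973815918, 140.32110595703125) (91.4025650024414, 21.503864288330078) 16.821407318115234 1727.5 [0.3775 0.3394 0.072 ]
or (267.623291015625, 111.8287582397461) (19.86254119873047, 6.9518890380859375) 24.443954467773438 108.5 [0.5166 0.1053 0.072 ]
or (87.0, 15.5) (13.0, 24.0) 90.0 188.5 [0.532  0.3418 0.072 ]
or (110.08780670166016, 96.28810119628906) (93.1470718383789, 20.915233612060547) 17.744670867919922 1770.0 [0.3702 0.3442 0.072 ]
or (335.29998779296875, 58.399986267089844) (25.043960571289062, 14.758048057556152) 26.56505012512207 291.0 [0.5198 0.1042 0.072 ]
```

```bash
python3 - <<'E'
from h import *
import station
print([n for n in dir(station) if not n.startswith('_')], getattr(station,'tcp_to_tips',None), sense().keys())
c=np.load("w2.npy",allow_pickle=True).item()
T=np.array(c["tool_from_camera"]); c=dict(c); c["wfc"]=T
for z in (.035,.054,.060,.073):
    print(z,[(proj(c,(x,-.0427,z))*1.5).round(0).tolist() for x in (-.011,.011)])
E
```

```text
['IKError', 'read_camera', 'sense', 'sign_off', 'tcp_to_tips'] 0.0726 dict_keys(['time_s', 'qpos', 'joint_vel', 'joint_torque', 'tool_pos', 'tcp_rot', 'wrist_force', 'ft_torque', 'grasp_force', 'grip_width'])
0.035 [[240.0, 450.0], [232.0, 383.0]]
0.054 [[259.0, 415.0], [253.0, 356.0]]
0.06 [[264.0, 405.0], [259.0, 348.0]]
0.073 [[274.0, 387.0], [269.0, 334.0]]
```

Request:
arm_command(
  motion=[
    {"x": 0.3, "y": 0.3, "z": 0.3, "wx": 0, "wy": 0, "wz": -0.07},
    {"x": 0.6, "y": 0.6, "z": 0.6, "wx": 0, "wy": 0, "wz": -0.14},
    {"x": 1, "y": 1, "z": 0.94, "wx": 0, "wy": 0, "wz": -0.21},
    {"x": 1, "y": 1, "z": 0.94, "wx": 0, "wy": 0, "wz": -0.28},
    {"x": 1, "y": 1, "z": 0.94, "wx": 0, "wy": 0, "wz": -0.35},
    {"x": 1, "y": 1, "z": 0.94, "wx": 0, "wy": 0, "wz": -0.42},
    {"x": 1, "y": 1, "z": 0.94, "wx": 0, "wy": 0, "wz": -0.49},
    {"x": 1, "y": 1, "z": 0.94, "wx": 0, "wy": 0, "wz": -0.557},
    {"x": 1, "y": 1, "z": 0.94, "wx": 0, "wy": 0, "wz": -0.557},
    {"x": 1, "y": 1, "z": 0.94, "wx": 0, "wy": 0, "wz": -0.557},
  ],
)

```text
time_s: 3.85
tool_pos: [0.4861, 0.085, 0.2695]
tcp_rot: [-3.141, 0.0, 1.567]
wrist_force: [-0.2, -0.5, -0.4]
grip_width: 0.0853
grasp_force: 0.0
```

```bash
python3 - <<'E'
from h import *
c=cam("wrist"); np.save("v1.npy",c,allow_pickle=True)
E
```

Request:
arm_command(
  motion=[
    {"x": 0, "y": 0.5, "z": 0, "wx": 0, "wy": 0, "wz": 0},
    {"x": 0, "y": 1, "z": 0, "wx": 0, "wy": 0, "wz": 0},
    {"x": 0, "y": 1, "z": 0, "wx": 0, "wy": 0, "wz": 0},
    {"x": 0, "y": 1, "z": 0, "wx": 0, "wy": 0, "wz": 0},
    {"x": 0, "y": 1, "z": 0, "wx": 0, "wy": 0, "wz": 0},
  ],
)

```text
time_s: 4.4
tool_pos: [0.5849, 0.0858, 0.2698]
tcp_rot: [-3.141, -0.0, 1.571]
wrist_force: [-0.6, 0.4, 1.1]
grip_width: 0.0855
grasp_force: 0.0
```

```bash
python3 - <<'E'
from h import *
c=cam("wrist"); np.save("v2.npy",c,allow_pickle=True); s=sense(); print(s["tool_pos"],s["tcp_rot"],s["qpos"])
c1=np.load("v1.npy",allow_pickle=True).item()
a=cv2.resize(c1["img"][:270],None,fx=1.5,fy=1.5); b=cv2.resize(c["img"][:270],None,fx=1.5,fy=1.5)
save("v12",np.vstack([a[:300],b[:300]]))
for cc in (c1,c):
    for n,p in zip("abcd",[(.467,.227,.083),(.467,.043,.083),(.623,.043,.083),(.623,.227,.083)]): print(n,proj(cc,p).round(1))
E
```

```text
[0.58471657 0.08577909 0.27013975] [-3.14140004e+00  4.37162977e-06  1.57129417e+00] [ 7.82795345e-03  3.87998702e-01  4.78790340e-02  1.23086930e+00
 -2.95965340e-06  1.57812644e+00]
a [234.9  24.1]
b [240.1 229.1]
c [393.8 228.5]
d [422.1  23.1]
a [117.5  25.3]
b [142.9 229.7]
c [296.2 229.6]
d [304.1  25.1]
```

View pics/v12.png

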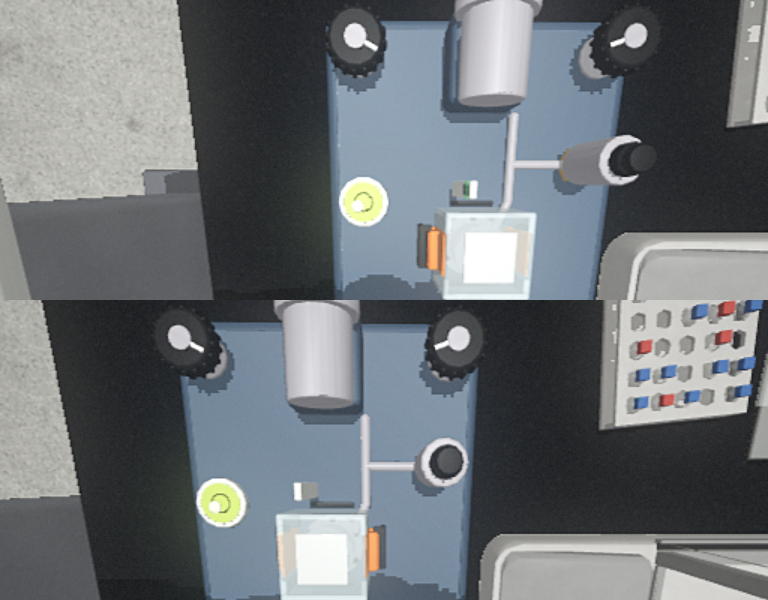

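Both views show the knobs a/d with white caps and pointers, level window at (363,202)/(221,502) with the bubble to the left and slightly down (−x, −y), and the cover clear. Now measuring numbers.

```bash
cat >> h.py <<'E'
def level(c,p):
    # white-rim disc centre, window centre and bubble centre (px), near p; all from an 8x upsampled crop
    u,v=[int(round(t)) for t in p]; r=26; k=8; I=c["img"][v-r:v+r,u-r:u+r]
    I=cv2.resize(I,None,fx=k,fy=k,interpolation=cv2.INTER_CUBIC); H,S,V=cv2.split(cv2.cvtColor(I,cv2.COLOR_RGB2HSV))
    tr=lambda x,y: np.array([u-r+(x+.5)/k-.5,v-r+(y+.5)/k-.5])
    m=((H>20)&(H<48)&(S>70)&(V>90)).astype(np.uint8)
    q=max(cv2.findContours(m,cv2.RETR_EXTERNAL,cv2.CHAIN_APPROX_NONE)[0],key=cv2.contourArea)
    (x,y),ax,_=cv2.fitEllipse(cv2.convexHull(q)); win=tr(x,y)
    inside=np.zeros_like(m); cv2.ellipse(inside,(int(x),int(y)),(int(ax[0]*.42),int(ax[1]*.42)),0,0,360,1,-1)
    b=((S<110)&(V>150)&(inside>0)).astype(np.uint8); b=cv2.morphologyEx(b,cv2.MORPH_OPEN,np.ones((7,7)))
    L=cv2.findContours(b,cv2.RETR_EXTERNAL,cv2.CHAIN_APPROX_NONE)[0]
    bub=None
    if L:
        q=max(L,key=cv2.contourArea); M=cv2.moments(q); bub=tr(M['m10']/M['m00'],M['m01']/M['m00'])
    return win,np.array(ax)/k,bub,I
E
python3 - <<'E'
from h import *
c1=np.load("v1.npy",allow_pickle=True).item();c2=np.load("v2.npy",allow_pickle=True).item()
K={}
for n,p1,p2 in [("a",(236,24),(119,25)),("b",(240,229),(143,230)),("c",(394,228),(296,230)),("d",(423,23),(305,25))]:
    q1,r1=cap(c1,*p1);q2,r2=cap(c2,*p2);X,e=tri(c1,q1,c2,q2);K[n]=X;print(n,q1.round(1),r1,q2.round(1),r2,X.round(4),e.round(4))
L=[]
for c,p in((c1,(242,134.5)),(c2,(147.5,135))):
    w,ax,b,I=level(c,p);L.append(w);z=.052;print("lev",w.round(2),ax.round(2),b, ((onz(c,*b,z)-onz(c,*w,z))*1000).round(2) if b is not None else None)
print("level xyz",tri(c1,L[0],c2,L[1]))
save("lev1",np.hstack([level(c1,(242,134.5))[3],level(c2,(147.5,135))[3]]),.9)
E
```

```text
a [236.3  23.5] 7.5492234 [119.2  24.2] 7.1399236 [0.4681 0.2279 0.082 ] 0.0004
b [239.6 230.2] 5.492249 [140.6 230.7] 5.293024 [0.4669 0.044  0.088 ] 0.0001
c [407.3 241.3] 5.949999 [295.9 229.2] 5.293024 [0.6172 0.0519 0.1183] 0.0117
d [423.3  23.2] 7.2906985 [305.3  25.2] 7.5906987 [0.624  0.2269 0.083 ] 0.0001
lev [241.86 134.33] [25.61 25.99] [241.81225526 134.31326615] [-0.04  0.02  0.  ]
lev [146.7  134.97] [24.77 27.57] [150.53393562 133.54675882] [4.13 1.44 0.  ]
level xyz (array([0.46894391, 0.13556349, 0.0522285 ]), np.float64(0.00012969795664846847))
```

View pics/lev1.png

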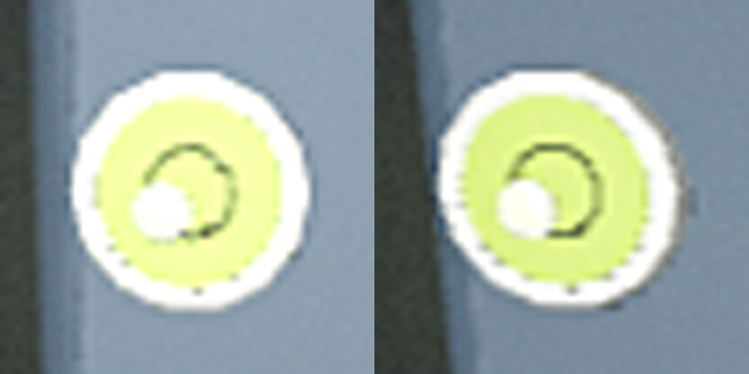

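Bubble is ~4.4 mm to −x and ~2.7 mm to −y of ring centre: tilt ≈17.6 mrad (front high) and 10.8 mrad (right high). Tester at (0.545, 0.1355), yaw ≈ −0.006. Now grip the cover.

Request:
arm_command(
  motion=[
    {"x": 0.2, "y": -0.4, "z": 0.3, "wx": 0, "wy": 0, "wz": 0},
    {"x": 0.2, "y": -0.4, "z": 0.6, "wx": 0, "wy": 0, "wz": 0},
    {"x": 0.2, "y": -0.4, "z": 0.9, "wx": 0, "wy": 0, "wz": 0},
    {"x": 0.2, "y": -0.4, "z": 0.9, "wx": 0, "wy": 0, "wz": 0},
  ],
  fingers=1,
)

```text
time_s: 4.85
tool_pos: [0.543, 0.1058, 0.1778]
tcp_rot: [-3.137, 0.0, 1.572]
wrist_force: [-0.2, -0.1, 0.9]
grip_width: 0.0857
grasp_force: 0.0
```

Request:
arm_command(
  motion=[
    {"x": 0, "y": 0, "z": 0.17, "wx": 0, "wy": 0, "wz": 0},
    {"x": 0, "y": 0, "z": 0.34, "wx": 0, "wy": 0, "wz": 0},
    {"x": 0, "y": 0, "z": 0.52, "wx": 0, "wy": 0, "wz": 0},
    {"x": 0, "y": 0, "z": 0.52, "wx": 0, "wy": 0, "wz": 0},
    {"x": 0, "y": 0, "z": 0.52, "wx": 0, "wy": 0, "wz": 0},
  ],
)

```text
time_s: 5.35
tool_pos: [0.5459, 0.1057, 0.1294]
tcp_rot: [3.141, -0.0, 1.572]
wrist_force: [-0.4, 0.9, 0.6]
grip_width: 0.0855
grasp_force: 0.0
```

```bash
python3 - <<'E'
from h import *
s=sense(); print(s["tool_pos"],s["tcp_rot"],s["wrist_force"],motion((.5448,.1054,.128)))
E
```

```text
[0.54589662 0.10571489 0.12942012] [ 3.14051623e+00 -8.29930535e-05  1.57205988e+00] [-0.38083679  0.88903311  0.59812889] (array([-0.0031, -0.011 ,  0.0142]), array([0., 0., 0.]))
```

Request:
arm_command(
  motion=[
    {"x": 0, "y": -0.01, "z": 0.01, "wx": 0, "wy": 0, "wz": 0},
    {"x": 0, "y": -0.01, "z": 0.01, "wx": 0, "wy": 0, "wz": 0},
    {"x": 0, "y": -0.01, "z": 0.01, "wx": 0, "wy": 0, "wz": 0},
    {"x": 0, "y": -0.01, "z": 0.01, "wx": 0, "wy": 0, "wz": 0},
    {"x": 0, "y": -0.01, "z": 0.01, "wx": 0, "wy": 0, "wz": 0},
    {"x": 0, "y": -0.01, "z": 0.01, "wx": 0, "wy": 0, "wz": 0},
    {"x": 0, "y": -0.01, "z": 0.01, "wx": 0, "wy": 0, "wz": 0},
    {"x": 0, "y": -0.01, "z": 0.01, "wx": 0, "wy": 0, "wz": 0},
  ],
  fingers=0,
  squeeze=30,
)

```text
time_s: 6.15
tool_pos: [0.5449, 0.1057, 0.1283]
tcp_rot: [3.14, 0.0, 1.572]
wrist_force: [-3.4, -1.2, 12.9]
grip_width: 0.0583
grasp_force: 29.3
```

Request:
arm_command(
  motion=[
    {"x": 0, "y": 0, "z": -0.02, "wx": 0, "wy": 0, "wz": 0},
    {"x": 0, "y": 0, "z": -0.04, "wx": 0, "wy": 0, "wz": 0},
    {"x": 0, "y": 0, "z": -0.06, "wx": 0, "wy": 0, "wz": 0},
    {"x": 0, "y": 0, "z": -0.06, "wx": 0, "wy": 0, "wz": 0},
  ],
)

```text
time_s: 6.55
tool_pos: [0.5447, 0.1058, 0.1332]
tcp_rot: [3.141, -0.0, 1.572]
wrist_force: [0.1, -0.1, -0.8]
grip_width: 0.0586
grasp_force: 32.3
```

```bash
python3 - <<'E'
from h import *
c=cam("wrist"); save("g1",c["img"][150:370,100:420],2); s=sense();print(s["tool_pos"],s["wrist_force"],s["grip_width"])
E
```

```text
[0.54467331 0.10575864 0.13300787] [ 0.38803633 -0.17046667 -0.19266001] 0.058476360986149375
```

View pics/g1.png

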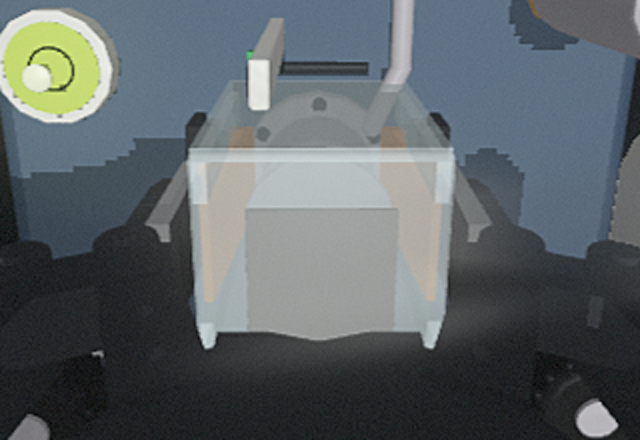

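The cover is held between the pads, tabs squeezed in, and lifts freely.

Request:
arm_command(
  motion=[
    {"x": 0, "y": 0, "z": -0.25, "wx": 0, "wy": 0, "wz": 0},
    {"x": 0, "y": 0, "z": -0.5, "wx": 0, "wy": 0, "wz": 0},
    {"x": 0, "y": 0, "z": -0.75, "wx": 0, "wy": 0, "wz": 0},
    {"x": 0, "y": 0, "z": -0.95, "wx": 0, "wy": 0, "wz": 0},
    {"x": 0, "y": 0, "z": -0.95, "wx": 0, "wy": 0, "wz": 0},
  ],
)

```text
time_s: 7.1
tool_pos: [0.5455, 0.1058, 0.2301]
tcp_rot: [3.138, -0.0, 1.572]
wrist_force: [0.4, -0.1, -1.6]
grip_width: 0.0586
grasp_force: 32.8
```

Request:
arm_command(
  motion=[
    {"x": 0.12, "y": -0.25, "z": 0, "wx": 0, "wy": 0, "wz": 0},
    {"x": 0.24, "y": -0.5, "z": 0, "wx": 0, "wy": 0, "wz": 0},
    {"x": 0.36, "y": -0.75, "z": 0, "wx": 0, "wy": 0, "wz": 0},
    {"x": 0.48, "y": -1, "z": 0, "wx": 0, "wy": 0, "wz": 0},
    {"x": 0.48, "y": -1, "z": 0, "wx": 0, "wy": 0, "wz": 0},
  ],
)

```text
time_s: 7.6
tool_pos: [0.4416, 0.1544, 0.2272]
tcp_rot: [-3.139, 0.0, 1.574]
wrist_force: [0.3, 0.2, -1.7]
grip_width: 0.0584
grasp_force: 32.8
```

Request:
arm_command(
  motion=[
    {"x": 0.13, "y": -0.3, "z": 0, "wx": 0, "wy": 0, "wz": 0},
    {"x": 0.26, "y": -0.6, "z": 0.2, "wx": 0, "wy": 0, "wz": 0},
    {"x": 0.26, "y": -0.6, "z": 0.5, "wx": 0, "wy": 0, "wz": 0},
    {"x": 0.26, "y": -0.6, "z": 0.8, "wx": 0, "wy": 0, "wz": 0},
    {"x": 0.26, "y": -0.6, "z": 1, "wx": 0, "wy": 0, "wz": 0},
    {"x": 0.26, "y": -0.6, "z": 1, "wx": 0, "wy": 0, "wz": 0},
  ],
)

```text
time_s: 8.2
tool_pos: [0.3834, 0.179, 0.1256]
tcp_rot: [-3.137, 0.001, 1.572]
wrist_force: [0.3, -0.1, -0.4]
grip_width: 0.0586
grasp_force: 32.8
```

Request:
arm_command(
  motion=[
    {"x": 0, "y": 0, "z": 0.15, "wx": 0, "wy": 0, "wz": 0},
    {"x": 0, "y": 0, "z": 0.3, "wx": 0, "wy": 0, "wz": 0},
    {"x": 0, "y": 0, "z": 0.36, "wx": 0, "wy": 0, "wz": 0},
    {"x": 0, "y": 0, "z": 0.36, "wx": 0, "wy": 0, "wz": 0},
    {"x": 0, "y": 0, "z": 0.36, "wx": 0, "wy": 0, "wz": 0},
  ],
)

```text
time_s: 8.7
tool_pos: [0.3849, 0.1795, 0.0925]
tcp_rot: [3.141, -0.0, 1.572]
wrist_force: [-0.1, -0.6, -0.5]
grip_width: 0.0587
grasp_force: 32.8
```

Request:
arm_command(
  motion=[
    {"x": 0, "y": 0, "z": 0.02, "wx": 0, "wy": 0, "wz": 0},
    {"x": 0, "y": 0, "z": 0.04, "wx": 0, "wy": 0, "wz": 0},
    {"x": 0, "y": 0, "z": 0.06, "wx": 0, "wy": 0, "wz": 0},
    {"x": 0, "y": 0, "z": 0.06, "wx": 0, "wy": 0, "wz": 0},
    {"x": 0, "y": 0, "z": 0.06, "wx": 0, "wy": 0, "wz": 0},
  ],
)

```text
time_s: 9.2
tool_pos: [0.3846, 0.1795, 0.0861]
tcp_rot: [3.141, -0.0, 1.572]
wrist_force: [-0.2, -1.2, 4.6]
grip_width: 0.0585
grasp_force: 32.8
```

Request:
arm_command(
  motion=[
    {"x": 0, "y": 0, "z": 0, "wx": 0, "wy": 0, "wz": 0},
    {"x": 0, "y": 0, "z": 0, "wx": 0, "wy": 0, "wz": 0},
    {"x": 0, "y": 0, "z": 0, "wx": 0, "wy": 0, "wz": 0},
    {"x": 0, "y": 0, "z": 0, "wx": 0, "wy": 0, "wz": 0},
    {"x": 0, "y": 0, "z": -0.1, "wx": 0, "wy": 0, "wz": 0},
    {"x": 0, "y": 0, "z": -0.3, "wx": 0, "wy": 0, "wz": 0},
    {"x": 0, "y": 0, "z": -0.7, "wx": 0, "wy": 0, "wz": 0},
    {"x": 0, "y": 0, "z": -1, "wx": 0, "wy": 0, "wz": 0},
    {"x": 0, "y": 0, "z": -1, "wx": 0, "wy": 0, "wz": 0},
  ],
  fingers=0.82,
)

```text
time_s: 10.1
tool_pos: [0.3859, 0.1799, 0.1891]
tcp_rot: [3.136, -0.001, 1.573]
wrist_force: [1.1, -0.5, 0.2]
grip_width: 0.0703
grasp_force: 0.0
```

Request:
arm_command(
  motion=[
    {"x": -0.3, "y": 0.3, "z": -0.3, "wx": 0, "wy": 0, "wz": 0},
    {"x": -0.6, "y": 0.6, "z": -0.6, "wx": 0, "wy": 0, "wz": 0},
    {"x": -1, "y": 1, "z": -0.85, "wx": 0, "wy": 0, "wz": 0},
    {"x": -1, "y": 1, "z": -0.85, "wx": 0, "wy": 0, "wz": 0},
  ],
)

```text
time_s: 10.5
tool_pos: [0.4875, 0.0771, 0.2721]
tcp_rot: [3.139, 0.0, 1.57]
wrist_force: [0.4, 0.1, -1.0]
grip_width: 0.0699
grasp_force: 0.0
```

Request:
arm_command(
  motion=[
    {"x": -0.4, "y": 0.15, "z": 0, "wx": 0, "wy": 0, "wz": 0},
    {"x": -0.8, "y": 0.15, "z": 0, "wx": 0, "wy": 0, "wz": 0},
    {"x": -0.8, "y": 0.15, "z": 0, "wx": 0, "wy": 0, "wz": 0},
    {"x": -0.8, "y": 0.15, "z": 0, "wx": 0, "wy": 0, "wz": 0},
    {"x": -0.8, "y": 0.15, "z": 0, "wx": 0, "wy": 0, "wz": 0},
  ],
)

```text
time_s: 11.0
tool_pos: [0.4995, 0.0003, 0.2705]
tcp_rot: [-3.141, -0.0, 1.573]
wrist_force: [-1.2, 0.4, 0.2]
grip_width: 0.0697
grasp_force: 0.0
```

```bash
python3 - <<'E'
from h import *
c=cam("wrist"); np.save("v3.npy",c,allow_pickle=True)
E
```

Request:
arm_command(
  motion=[
    {"x": 0, "y": 0.5, "z": 0, "wx": 0, "wy": 0, "wz": 0},
    {"x": 0, "y": 1, "z": 0, "wx": 0, "wy": 0, "wz": 0},
    {"x": 0, "y": 1, "z": 0, "wx": 0, "wy": 0, "wz": 0},
    {"x": 0, "y": 1, "z": 0, "wx": 0, "wy": 0, "wz": 0},
    {"x": 0, "y": 1, "z": 0, "wx": 0, "wy": 0, "wz": 0},
  ],
)

```text
time_s: 11.55
tool_pos: [0.5989, 0.0006, 0.2709]
tcp_rot: [-3.141, -0.0, 1.573]
wrist_force: [0.0, -0.2, 0.4]
grip_width: 0.0701
grasp_force: 0.0
```

```bash
python3 - <<'E'
from h import *
c2=cam("wrist"); np.save("v4.npy",c2,allow_pickle=True); s=sense(); print(s["time_s"],s["tool_pos"],s["tcp_rot"])
c1=np.load("v3.npy",allow_pickle=True).item()
for n,p in [("b",(.467,.043,.083)),("c",(.623,.043,.083)),("level",(.469,.1355,.052)),("carrier",(.545,.1055,.088))]:
    p1,p2=proj(c1,p),proj(c2,p); print(n,p1.round(1),p2.round(1))
    if n in "bc":
        q1,r1=cap(c1,*p1);q2,r2=cap(c2,*p2);X,e=tri(c1,q1,c2,q2);print(n,q1.round(1),r1,q2.round(1),r2,X.round(4),e.round(4))
save("v34",np.vstack([cv2.resize(c["img"][:250],None,fx=1.2,fy=1.2) for c in (c1,c2)]))
E
```

```text
11.6 [5.98771503e-01 4.62853731e-04 2.71210842e-01] [-3.14147348e+00 -2.65137867e-05  1.57312423e+00]
b [223.9 144.5] [118.  144.6]
b [223.3 144. ] 6.7414737 [114.9 143.9] 6.4937987 [0.4672 0.0441 0.0887] 0.0002
c [390.7 144.7] [284.5 144.9]
c [390.2 144.8] 6.492249 [284.4 144.7] 6.541474 [0.6231 0.043  0.082 ] 0.0003
level [226.8  43.4] [123.   43.7]
carrier [311.8  71.2] [196.   71.5]
```

View pics/v34.png

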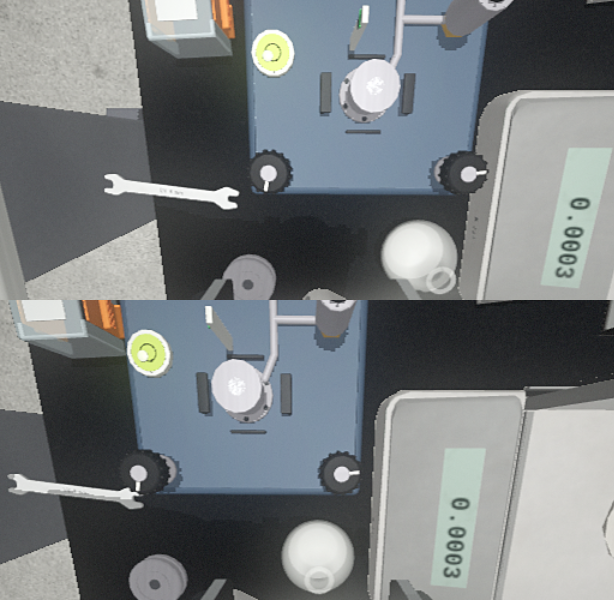

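Knob tops (triangulated): a 82.0, b 88.7, c 82.0, d 83.0 mm; combined with the bubble, foot b hangs, and b and d need about +4.3 mm and +3.4 mm, a and c can stay. The cover stands on the bench at left-front; the piston carrier is free. I start with d: translate and unwind the wrist.

Request:
arm_command(
  motion=[
    {"x": 0.5, "y": 0.12, "z": 0, "wx": 0, "wy": 0, "wz": 0},
    {"x": 1, "y": 0.25, "z": 0, "wx": 0, "wy": 0, "wz": 0},
    {"x": 1, "y": 0.25, "z": 0, "wx": 0, "wy": 0, "wz": 0},
  ],
  fingers=0.6,
)

```text
time_s: 11.9
tool_pos: [0.6242, 0.1043, 0.2713]
tcp_rot: [3.141, -0.001, 1.576]
wrist_force: [-0.5, -0.3, 0.3]
grip_width: 0.0517
grasp_force: 0.0
```

Request:
arm_command(
  motion=[
    {"x": 0.5, "y": 0, "z": 0, "wx": 0, "wy": 0, "wz": 0},
    {"x": 1, "y": 0, "z": 0, "wx": 0, "wy": 0, "wz": 0},
    {"x": 1, "y": 0, "z": 0, "wx": 0, "wy": 0, "wz": 0},
  ],
)

```text
time_s: 12.2
tool_pos: [0.623, 0.2044, 0.2713]
tcp_rot: [3.141, -0.001, 1.577]
wrist_force: [-0.5, -0.9, 1.1]
grip_width: 0.0511
grasp_force: 0.0
```

Request:
arm_command(
  motion=[
    {"x": 0.26, "y": 0, "z": 0, "wx": 0, "wy": 0, "wz": -0.07},
    {"x": 0.26, "y": 0, "z": 0, "wx": 0, "wy": 0, "wz": -0.14},
    {"x": 0.26, "y": 0, "z": 0, "wx": 0, "wy": 0, "wz": -0.21},
    {"x": 0.26, "y": 0, "z": 0, "wx": 0, "wy": 0, "wz": -0.28},
    {"x": 0.26, "y": 0, "z": 0, "wx": 0, "wy": 0, "wz": -0.35},
    {"x": 0.26, "y": 0, "z": 0, "wx": 0, "wy": 0, "wz": -0.42},
    {"x": 0.26, "y": 0, "z": 0, "wx": 0, "wy": 0, "wz": -0.51},
    {"x": 0.26, "y": 0, "z": 0, "wx": 0, "wy": 0, "wz": -0.51},
  ],
)

```text
time_s: 13.0
tool_pos: [0.6237, 0.2251, 0.2716]
tcp_rot: [3.141, 0.0, 2.646]
wrist_force: [0.2, 0.1, 0.1]
grip_width: 0.0515
grasp_force: 0.0
```

Request:
arm_command(
  motion=[
    {"x": 0, "y": 0, "z": 0, "wx": 0, "wy": 0, "wz": -0.07},
    {"x": 0, "y": 0, "z": 0, "wx": 0, "wy": 0, "wz": -0.14},
    {"x": 0, "y": 0, "z": 0, "wx": 0, "wy": 0, "wz": -0.21},
    {"x": 0, "y": 0, "z": 0, "wx": 0, "wy": 0, "wz": -0.28},
    {"x": 0, "y": 0, "z": 0, "wx": 0, "wy": 0, "wz": -0.35},
    {"x": 0, "y": 0, "z": 0, "wx": 0, "wy": 0, "wz": -0.42},
    {"x": 0, "y": 0, "z": 0, "wx": 0, "wy": 0, "wz": -0.51},
    {"x": 0, "y": 0, "z": 0, "wx": 0, "wy": 0, "wz": -0.51},
  ],
)

```text
time_s: 13.8
tool_pos: [0.6237, 0.225, 0.2716]
tcp_rot: [-3.141, 0.0, -2.569]
wrist_force: [-0.3, -0.2, -0.1]
grip_width: 0.0511
grasp_force: 0.0
```

Request:
arm_command(
  motion=[
    {"x": 0, "y": 0, "z": 0, "wx": 0, "wy": 0, "wz": -0.07},
    {"x": 0, "y": 0, "z": 0, "wx": 0, "wy": 0, "wz": -0.14},
    {"x": 0, "y": 0, "z": 0, "wx": 0, "wy": 0, "wz": -0.21},
    {"x": 0, "y": 0, "z": 0, "wx": 0, "wy": 0, "wz": -0.28},
    {"x": 0, "y": 0, "z": 0, "wx": 0, "wy": 0, "wz": -0.35},
    {"x": 0, "y": 0, "z": 0, "wx": 0, "wy": 0, "wz": -0.42},
    {"x": 0, "y": 0, "z": 0, "wx": 0, "wy": 0, "wz": -0.51},
    {"x": 0, "y": 0, "z": 0, "wx": 0, "wy": 0, "wz": -0.51},
    {"x": 0, "y": 0, "z": 0, "wx": 0, "wy": 0, "wz": -0.51},
  ],
)

```text
time_s: 14.7
tool_pos: [0.6238, 0.2251, 0.2716]
tcp_rot: [-3.141, -0.0, -1.506]
wrist_force: [0.1, 0.1, 0.3]
grip_width: 0.0511
grasp_force: 0.0
```

```bash
cat > st.py <<'E'
import sys
from h import *
s=sense(); print("t",round(s["time_s"],2),"pos",s["tool_pos"].round(4),"yaw",round(s["tcp_rot"][2],4),"j6",s["qpos"][5].round(3),"F",s["wrist_force"].round(1),"w",round(s["grip_width"],4))
if len(sys.argv)>3: print("move",*motion([float(a) for a in sys.argv[1:4]]))
E
python3 st.py .624 .2269 .135; python3 - <<'E'
from h import *
c=np.load("v4.npy",allow_pickle=True).item()
for u,v in [(385,405),(525,400),(372,525)]: print(onz(c,u/1.2,(v-300)/1.2,.06).round(3))
E
```

```text
t 14.7 pos [0.6238 0.2251 0.2716] yaw -1.5063 j6 -1.412 F [0.1 0.1 0.3] w 0.0511
move [-0.0175 -0.0026  1.3656] [0. 0. 0.]
[0.659 0.096 0.06 ]
[0.771 0.1   0.06 ]
[ 0.653 -0.004  0.06 ]
```

Request:
arm_command(
  motion=[
    {"x": -0.02, "y": 0, "z": 0.4, "wx": 0, "wy": 0, "wz": 0},
    {"x": -0.02, "y": 0, "z": 0.8, "wx": 0, "wy": 0, "wz": 0},
    {"x": -0.02, "y": 0, "z": 1, "wx": 0, "wy": 0, "wz": 0},
  ],
)

```text
time_s: 15.0
tool_pos: [0.6227, 0.2271, 0.1683]
tcp_rot: [3.139, -0.001, -1.508]
wrist_force: [0.4, -0.2, 0.2]
grip_width: 0.0512
grasp_force: 0.0
```

Request:
arm_command(
  motion=[
    {"x": 0, "y": 0, "z": 0.2, "wx": 0, "wy": 0, "wz": 0},
    {"x": 0, "y": 0, "z": 0.37, "wx": 0, "wy": 0, "wz": 0},
    {"x": 0, "y": 0, "z": 0.37, "wx": 0, "wy": 0, "wz": 0},
    {"x": 0, "y": 0, "z": 0.37, "wx": 0, "wy": 0, "wz": 0},
  ],
)

```text
time_s: 15.4
tool_pos: [0.6241, 0.2276, 0.1346]
tcp_rot: [-3.141, -0.0, -1.507]
wrist_force: [0.6, -0.2, 0.7]
grip_width: 0.0511
grasp_force: 0.0
```

Request:
arm_command(
  motion=[
    {"x": 0, "y": 0, "z": 0, "wx": 0, "wy": 0, "wz": 0},
    {"x": 0, "y": 0, "z": 0, "wx": 0, "wy": 0, "wz": 0},
    {"x": 0, "y": 0, "z": 0, "wx": 0, "wy": 0, "wz": 0},
    {"x": 0, "y": 0, "z": 0, "wx": 0, "wy": 0, "wz": 0},
    {"x": 0, "y": 0, "z": 0, "wx": 0, "wy": 0, "wz": 0},
    {"x": 0, "y": 0, "z": 0, "wx": 0, "wy": 0, "wz": 0},
  ],
  fingers=0,
  squeeze=35,
)

```text
time_s: 16.0
tool_pos: [0.6242, 0.2279, 0.1353]
tcp_rot: [-3.141, 0.0, -1.507]
wrist_force: [-4.7, 0.0, 6.4]
grip_width: 0.033
grasp_force: 34.1
```

```bash
python3 st.py .624 .2269 .135
```

```text
t 16.0 pos [0.6242 0.2279 0.1353] yaw -1.5066 j6 -1.407 F [-4.7  0.   6.4] w 0.033
move [0.0101 0.0027 0.0029] [0. 0. 0.]
```

Request:
arm_command(
  motion=[
    {"x": 0, "y": 0, "z": 0, "wx": 0, "wy": 0, "wz": 0.07},
    {"x": 0, "y": 0, "z": 0, "wx": 0, "wy": 0, "wz": 0.14},
    {"x": 0, "y": 0, "z": 0, "wx": 0, "wy": 0, "wz": 0.21},
    {"x": 0, "y": 0, "z": 0, "wx": 0, "wy": 0, "wz": 0.28},
    {"x": 0, "y": 0, "z": 0, "wx": 0, "wy": 0, "wz": 0.35},
    {"x": 0, "y": 0, "z": 0, "wx": 0, "wy": 0, "wz": 0.42},
    {"x": 0, "y": 0, "z": 0, "wx": 0, "wy": 0, "wz": 0.5},
    {"x": 0, "y": 0, "z": 0, "wx": 0, "wy": 0, "wz": 0.567},
    {"x": 0, "y": 0, "z": 0, "wx": 0, "wy": 0, "wz": 0.567},
    {"x": 0, "y": 0, "z": 0, "wx": 0, "wy": 0, "wz": 0.567},
  ],
)

```text
time_s: 17.0
tool_pos: [0.6234, 0.2277, 0.1351]
tcp_rot: [-3.142, -0.001, -2.695]
wrist_force: [-9.3, -1.1, 8.3]
grip_width: 0.0323
grasp_force: 34.1
```

```bash
python3 st.py; python3 -c "
from h import *
print(sense()['ft_torque'].round(2))"
```

```text
t 17.0 pos [0.6234 0.2277 0.1351] yaw -2.6946 j6 -0.219 F [-9.3 -1.1  8.3] w 0.0323
[-0.59  1.66 -0.08]
```

Request:
arm_command(
  motion=[
    {"x": 0, "y": 0, "z": 0, "wx": 0, "wy": 0, "wz": 0.07},
    {"x": 0, "y": 0, "z": 0, "wx": 0, "wy": 0, "wz": 0.14},
    {"x": 0, "y": 0, "z": 0, "wx": 0, "wy": 0, "wz": 0.21},
    {"x": 0, "y": 0, "z": 0, "wx": 0, "wy": 0, "wz": 0.28},
    {"x": 0, "y": 0, "z": 0, "wx": 0, "wy": 0, "wz": 0.35},
    {"x": 0, "y": 0, "z": 0, "wx": 0, "wy": 0, "wz": 0.42},
    {"x": 0, "y": 0, "z": 0, "wx": 0, "wy": 0, "wz": 0.5},
    {"x": 0, "y": 0, "z": 0, "wx": 0, "wy": 0, "wz": 0.567},
    {"x": 0, "y": 0, "z": 0, "wx": 0, "wy": 0, "wz": 0.567},
    {"x": 0, "y": 0, "z": 0, "wx": 0, "wy": 0, "wz": 0.567},
  ],
)

```text
time_s: 18.0
tool_pos: [0.6226, 0.228, 0.135]
tcp_rot: [-3.14, -0.002, 2.401]
wrist_force: [-13.4, 0.8, 12.4]
grip_width: 0.0323
grasp_force: 34.6
```

Request:
arm_command(
  motion=[
    {"x": 0, "y": 0, "z": 0, "wx": 0, "wy": 0, "wz": 0.07},
    {"x": 0, "y": 0, "z": 0, "wx": 0, "wy": 0, "wz": 0.14},
    {"x": 0, "y": 0, "z": 0, "wx": 0, "wy": 0, "wz": 0.21},
    {"x": 0, "y": 0, "z": 0, "wx": 0, "wy": 0, "wz": 0.28},
    {"x": 0, "y": 0, "z": 0, "wx": 0, "wy": 0, "wz": 0.35},
    {"x": 0, "y": 0, "z": 0, "wx": 0, "wy": 0, "wz": 0.42},
    {"x": 0, "y": 0, "z": 0, "wx": 0, "wy": 0, "wz": 0.5},
    {"x": 0, "y": 0, "z": 0, "wx": 0, "wy": 0, "wz": 0.567},
    {"x": 0, "y": 0, "z": 0, "wx": 0, "wy": 0, "wz": 0.567},
    {"x": 0, "y": 0, "z": 0, "wx": 0, "wy": 0, "wz": 0.567},
  ],
)

```text
time_s: 19.0
tool_pos: [0.6228, 0.2287, 0.1351]
tcp_rot: [-3.139, -0.001, 1.214]
wrist_force: [-11.9, 5.0, 11.3]
grip_width: 0.0326
grasp_force: 34.6
```

Request:
arm_command(
  motion=[
    {"x": 0, "y": 0, "z": 0, "wx": 0, "wy": 0, "wz": 0},
    {"x": 0, "y": 0, "z": 0, "wx": 0, "wy": 0, "wz": 0},
    {"x": 0, "y": 0, "z": 0, "wx": 0, "wy": 0, "wz": 0},
    {"x": 0, "y": 0, "z": -0.3, "wx": 0, "wy": 0, "wz": 0},
    {"x": 0, "y": 0, "z": -0.7, "wx": 0, "wy": 0, "wz": 0},
    {"x": 0, "y": 0, "z": -1, "wx": 0, "wy": 0, "wz": 0},
    {"x": 0, "y": 0, "z": -1, "wx": 0, "wy": 0, "wz": 0},
  ],
  fingers=0.6,
)

```text
time_s: 19.7
tool_pos: [0.6257, 0.2281, 0.2383]
tcp_rot: [3.136, -0.004, 1.214]
wrist_force: [0.4, 0.4, 0.4]
grip_width: 0.0509
grasp_force: 0.0
```

```bash
python3 st.py .56 .08 .27
```

```text
t 19.7 pos [0.6257 0.2281 0.2383] yaw 1.2141 j6 2.155 F [0.4 0.4 0.4] w 0.0509
move [-1.616  -0.0969 -0.3232] [0. 0. 0.]
```

Request:
arm_command(
  motion=[
    {"x": -0.42, "y": -0.18, "z": -0.3, "wx": 0, "wy": 0, "wz": 0},
    {"x": -0.84, "y": -0.36, "z": -0.3, "wx": 0, "wy": 0, "wz": 0},
    {"x": -0.84, "y": -0.36, "z": -0.3, "wx": 0, "wy": 0, "wz": 0},
  ],
)

```text
time_s: 20.0
tool_pos: [0.5575, 0.159, 0.264]
tcp_rot: [-3.14, 0.002, 1.212]
wrist_force: [1.5, 0.3, -0.4]
grip_width: 0.0515
grasp_force: 0.0
```

Request:
arm_command(
  motion=[
    {"x": -0.42, "y": -0.18, "z": 0, "wx": 0, "wy": 0, "wz": 0},
    {"x": -0.84, "y": -0.36, "z": 0, "wx": 0, "wy": 0, "wz": 0},
    {"x": -0.84, "y": -0.36, "z": 0, "wx": 0, "wy": 0, "wz": 0},
    {"x": -0.84, "y": -0.36, "z": 0, "wx": 0, "wy": 0, "wz": 0},
    {"x": -0.84, "y": -0.36, "z": 0, "wx": 0, "wy": 0, "wz": 0},
  ],
)

```text
time_s: 20.5
tool_pos: [0.4989, 0.0959, 0.2637]
tcp_rot: [3.141, -0.0, 1.214]
wrist_force: [0.2, 0.4, 0.6]
grip_width: 0.0514
grasp_force: 0.0
```

```bash
python3 - <<'E'
from h import *
c=cam("wrist"); np.save("v5.npy",c,allow_pickle=True)
E
```

Request:
arm_command(
  motion=[
    {"x": 0, "y": 0.5, "z": 0, "wx": 0, "wy": 0, "wz": 0},
    {"x": 0, "y": 1, "z": 0, "wx": 0, "wy": 0, "wz": 0},
    {"x": 0, "y": 1, "z": 0, "wx": 0, "wy": 0, "wz": 0},
    {"x": 0, "y": 1, "z": 0, "wx": 0, "wy": 0, "wz": 0},
    {"x": 0, "y": 1, "z": 0, "wx": 0, "wy": 0, "wz": 0},
  ],
)

```text
time_s: 21.05
tool_pos: [0.5915, 0.0613, 0.2635]
tcp_rot: [-3.141, 0.0, 1.215]
wrist_force: [-0.4, 0.6, -0.8]
grip_width: 0.0509
grasp_force: 0.0
```

```bash
cat > meas.py <<'E'
import sys
from h import *
# knob caps by two views + bubble offset (mm, world) in each
def bubble(c,p):
    w,ax,_,I=level(c,p); k=8; u,v=[int(round(t)) for t in p]; r=26
    x,y=[(w[i]-(u-r,v-r)[i]+.5)*k-.5 for i in (0,1)]; rad=ax.mean()*k/2*.85
    H,S,V=cv2.split(cv2.cvtColor(I,cv2.COLOR_RGB2HSV)); m=np.zeros_like(S); cv2.circle(m,(int(x),int(y)),int(rad),1,-1)
    b=((S<55)&(V>120)&(m>0)).astype(np.uint8); b=cv2.morphologyEx(b,cv2.MORPH_OPEN,np.ones((9,9)))
    q=max(cv2.findContours(b,cv2.RETR_EXTERNAL,cv2.CHAIN_APPROX_NONE)[0],key=cv2.contourArea)
    (bx,by),br=cv2.minEnclosingCircle(q); B=np.array([u-r+(bx+.5)/k-.5,v-r+(by+.5)/k-.5])
    return w,B,br/k,(onz(c,*B,.052)-onz(c,*w,.052))*1000
f1,f2=sys.argv[1:3]
c1,c2=[np.load(f,allow_pickle=True).item() for f in (f1,f2)]
h={}
for n,p in zip("abcd",[(.467,.2275,.083),(.467,.043,.084),(.623,.043,.083),(.624,.227,.083)]):
    p1,p2=proj(c1,p),proj(c2,p)
    if min(p1[1],p2[1])<9 or max(p1[1],p2[1])>260: print(n,"out",p1,p2); continue
    q1,r1=cap(c1,*p1);q2,r2=cap(c2,*p2);X,e=tri(c1,q1,c2,q2);h[n]=X[2]*1000;print(n,q1.round(1),round(r1,1),q2.round(1),round(r2,1),X.round(4),e.round(4))
L=[]
for c in (c1,c2):
    w,B,br,d=bubble(c,proj(c,(.469,.1355,.052))); L.append(w); print("lev",w.round(1),"bub",B.round(1),br.round(1),d.round(2))
print("level",tri(c1,L[0],c2,L[1])[0].round(4))
E
for f in "v1 v2" "v5"; do :; done
python3 - <<'E'
from h import *
c=cam("wrist"); np.save("v6.npy",c,allow_pickle=True)
E
python3 meas.py v1.npy v2.npy; echo; python3 meas.py v5.npy v6.npy; python3 st.py
```

```text
a [236.3  23.5] 7.5 [119.2  24.2] 7.1 [0.4681 0.2279 0.082 ] 0.0004
b [239.6 230.2] 5.5 [140.6 230.7] 5.3 [0.4669 0.044  0.088 ] 0.0001
c [394.1 229.1] 5.4 [295.9 229.2] 5.3 [0.6225 0.0435 0.0845] 0.001
d [423.3  23.2] 7.3 [305.3  25.2] 7.6 [0.624  0.2269 0.083 ] 0.0001

a [167.6  64.2] 7.3 [51.2 63.7] 6.8 [0.4662 0.2265 0.0819] 0.0001
b [244.9 250.8] 5.3 [147.1 250.6] 5.2 [0.465  0.0424 0.0846] 0.0001
c [396.  199.1] 5.9 [293.9 198.9] 5.7 [0.621  0.0415 0.0824] 0.0002
d out [347.67635181 -13.08649848] [223.02226809 -13.39124292]
t 21.1 pos [0.5913 0.0614 0.2639] yaw 1.2151 j6 1.893 F [0.3 0.1 1. ] w 0.0513Traceback (most recent call last):
  File "meas.py", line 21, in <module>
    w,B,br,d=bubble(c,proj(c,(.469,.1355,.052))); L.append(w); print("lev",w.round(1),"bub",B.round(1),br.round(1),d.round(2))
                                                                                                       ^^^^^^^^
AttributeError: 'float' object has no attribute 'round'
Traceback (most recent call last):
  File "meas.py", line 21, in <module>
    w,B,br,d=bubble(c,proj(c,(.469,.1355,.052))); L.append(w); print("lev",w.round(1),"bub",B.round(1),br.round(1),d.round(2))
                                                                                                       ^^^^^^^^
AttributeError: 'float' object has no attribute 'round'
```

```bash
sed -i 's/br.round(1)/round(br,1)/' meas.py; python3 meas.py v1.npy v2.npy|grep lev; python3 meas.py v5.npy v6.npy|grep lev
```

```text
lev [241.9 134.3] bub [238.  137.1] 4.4 [-4.04 -2.75  0.  ]
lev [146.7 135. ] bub [142.7 137.8] 4.5 [-4.45 -2.85  0.  ]
level [0.4689 0.1356 0.0522]
lev [217.  159.5] bub [217.4 157.1] 4.4 [1.37 2.14 0.  ]
lev [122.5 159.2] bub [122.4 156.6] 4.6 [1.18 2.36 0.  ]
level [0.4679 0.1346 0.0504]
```

Request:
arm_command(
  motion=[
    {"x": -0.31, "y": -0.56, "z": 0.13, "wx": 0, "wy": 0, "wz": 0},
    {"x": -0.62, "y": -1, "z": 0.26, "wx": 0, "wy": 0, "wz": 0},
    {"x": -0.62, "y": -1, "z": 0.26, "wx": 0, "wy": 0, "wz": 0},
  ],
)

```text
time_s: 21.4
tool_pos: [0.4717, 0.0379, 0.2373]
tcp_rot: [-3.139, 0.001, 1.215]
wrist_force: [0.5, 0.3, -0.2]
grip_width: 0.0511
grasp_force: 0.0
```

Request:
arm_command(
  motion=[
    {"x": 0, "y": -0.11, "z": 0, "wx": 0, "wy": 0, "wz": -0.07},
    {"x": 0, "y": -0.11, "z": 0, "wx": 0, "wy": 0, "wz": -0.14},
    {"x": 0, "y": -0.11, "z": 0, "wx": 0, "wy": 0, "wz": -0.21},
    {"x": 0, "y": -0.11, "z": 0, "wx": 0, "wy": 0, "wz": -0.28},
    {"x": 0, "y": -0.11, "z": 0, "wx": 0, "wy": 0, "wz": -0.35},
    {"x": 0, "y": -0.11, "z": 0, "wx": 0, "wy": 0, "wz": -0.42},
    {"x": 0, "y": -0.11, "z": 0, "wx": 0, "wy": 0, "wz": -0.49},
    {"x": 0, "y": -0.11, "z": 0, "wx": 0, "wy": 0, "wz": -0.56},
    {"x": 0, "y": -0.11, "z": 0, "wx": 0, "wy": 0, "wz": -0.63},
    {"x": 0, "y": -0.11, "z": 0, "wx": 0, "wy": 0, "wz": -0.69},
  ],
)

```text
time_s: 22.4
tool_pos: [0.4654, 0.0419, 0.2383]
tcp_rot: [3.141, 0.001, 2.666]
wrist_force: [0.1, 0.3, 0.0]
grip_width: 0.0515
grasp_force: 0.0
```

Request:
arm_command(
  motion=[
    {"x": 0, "y": 0, "z": 0, "wx": 0, "wy": 0, "wz": -0.07},
    {"x": 0, "y": 0, "z": 0, "wx": 0, "wy": 0, "wz": -0.14},
    {"x": 0, "y": 0, "z": 0, "wx": 0, "wy": 0, "wz": -0.21},
    {"x": 0, "y": 0, "z": 0, "wx": 0, "wy": 0, "wz": -0.28},
    {"x": 0, "y": 0, "z": 0, "wx": 0, "wy": 0, "wz": -0.35},
    {"x": 0, "y": 0, "z": 0, "wx": 0, "wy": 0, "wz": -0.42},
    {"x": 0, "y": 0, "z": 0, "wx": 0, "wy": 0, "wz": -0.49},
    {"x": 0, "y": 0, "z": 0, "wx": 0, "wy": 0, "wz": -0.56},
    {"x": 0, "y": 0, "z": 0, "wx": 0, "wy": 0, "wz": -0.63},
    {"x": 0, "y": 0, "z": 0, "wx": 0, "wy": 0, "wz": -0.69},
  ],
)

```text
time_s: 23.4
tool_pos: [0.4654, 0.0419, 0.2383]
tcp_rot: [-3.141, 0.0, -2.172]
wrist_force: [-0.4, -0.6, 0.5]
grip_width: 0.0512
grasp_force: 0.0
```

Request:
arm_command(
  motion=[
    {"x": 0, "y": 0, "z": 0, "wx": 0, "wy": 0, "wz": -0.07},
    {"x": 0, "y": 0, "z": 0, "wx": 0, "wy": 0, "wz": -0.14},
    {"x": 0, "y": 0, "z": 0, "wx": 0, "wy": 0, "wz": -0.21},
    {"x": 0, "y": 0, "z": 0, "wx": 0, "wy": 0, "wz": -0.28},
    {"x": 0, "y": 0, "z": 0, "wx": 0, "wy": 0, "wz": -0.35},
    {"x": 0, "y": 0, "z": 0, "wx": 0, "wy": 0, "wz": -0.42},
    {"x": 0, "y": 0, "z": 0, "wx": 0, "wy": 0, "wz": -0.49},
    {"x": 0, "y": 0, "z": 0, "wx": 0, "wy": 0, "wz": -0.56},
    {"x": 0, "y": 0, "z": 0, "wx": 0, "wy": 0, "wz": -0.63},
    {"x": 0, "y": 0, "z": 0, "wx": 0, "wy": 0, "wz": -0.68},
  ],
)

```text
time_s: 24.4
tool_pos: [0.4654, 0.0419, 0.2383]
tcp_rot: [-3.141, -0.001, -0.748]
wrist_force: [0.0, -0.4, -0.6]
grip_width: 0.0512
grasp_force: 0.0
```

```bash
python3 st.py .465 .0424 .137
```

```text
t 24.4 pos [0.4654 0.0419 0.2383] yaw -0.7478 j6 -2.479 F [ 0.  -0.4 -0.6] w 0.0512
move [-7.2000e-03 -4.0000e-04  1.0132e+00] [0. 0. 0.]
```

Request:
arm_command(
  motion=[
    {"x": 0, "y": 0, "z": 0.4, "wx": 0, "wy": 0, "wz": 0},
    {"x": 0, "y": 0, "z": 0.8, "wx": 0, "wy": 0, "wz": 0},
    {"x": 0, "y": 0, "z": 1, "wx": 0, "wy": 0, "wz": 0},
    {"x": 0, "y": 0, "z": 1, "wx": 0, "wy": 0, "wz": 0},
    {"x": 0, "y": 0, "z": 1, "wx": 0, "wy": 0, "wz": 0},
  ],
)

```text
time_s: 24.9
tool_pos: [0.466, 0.0416, 0.1388]
tcp_rot: [-3.141, -0.0, -0.754]
wrist_force: [-0.2, -1.1, 0.2]
grip_width: 0.051
grasp_force: 0.0
```

Request:
arm_command(
  motion=[
    {"x": 0, "y": 0, "z": 0, "wx": 0, "wy": 0, "wz": 0},
    {"x": 0, "y": 0, "z": 0, "wx": 0, "wy": 0, "wz": 0},
    {"x": 0, "y": 0, "z": 0, "wx": 0, "wy": 0, "wz": 0},
    {"x": 0, "y": 0, "z": 0, "wx": 0, "wy": 0, "wz": 0},
    {"x": 0, "y": 0, "z": 0, "wx": 0, "wy": 0, "wz": 0},
    {"x": 0, "y": 0, "z": 0, "wx": 0, "wy": 0, "wz": 0},
  ],
  fingers=0,
  squeeze=35,
)

```text
time_s: 25.5
tool_pos: [0.4667, 0.0414, 0.1381]
tcp_rot: [-3.141, -0.001, -0.755]
wrist_force: [3.8, 2.4, 3.3]
grip_width: 0.0325
grasp_force: 35.4
```

Request:
arm_command(
  motion=[
    {"x": 0, "y": 0, "z": 0.001, "wx": 0, "wy": 0, "wz": 0.07},
    {"x": 0, "y": 0, "z": 0.003, "wx": 0, "wy": 0, "wz": 0.14},
    {"x": 0, "y": 0, "z": 0.004, "wx": 0, "wy": 0, "wz": 0.21},
    {"x": 0, "y": 0, "z": 0.005, "wx": 0, "wy": 0, "wz": 0.28},
    {"x": 0, "y": 0, "z": 0.007, "wx": 0, "wy": 0, "wz": 0.35},
    {"x": 0, "y": 0, "z": 0.008, "wx": 0, "wy": 0, "wz": 0.42},
    {"x": 0, "y": 0, "z": 0.009, "wx": 0, "wy": 0, "wz": 0.49},
    {"x": 0, "y": 0, "z": 0.011, "wx": 0, "wy": 0, "wz": 0.56},
    {"x": 0, "y": 0, "z": 0.012, "wx": 0, "wy": 0, "wz": 0.63},
    {"x": 0, "y": 0, "z": 0.013, "wx": 0, "wy": 0, "wz": 0.69},
  ],
)

```text
time_s: 26.5
tool_pos: [0.4644, 0.0412, 0.1367]
tcp_rot: [3.139, -0.003, -2.206]
wrist_force: [-13.6, 1.8, 25.5]
grip_width: 0.0323
grasp_force: 38.1
```

```bash
python3 st.py
```

```text
t 26.5 pos [0.4644 0.0412 0.1367] yaw -2.2055 j6 -1.022 F [-13.6   1.8  25.5] w 0.0323
```

Request:
arm_command(
  motion=[
    {"x": 0, "y": 0, "z": -0.005, "wx": 0, "wy": 0, "wz": 0.07},
    {"x": 0, "y": 0, "z": -0.005, "wx": 0, "wy": 0, "wz": 0.14},
    {"x": 0, "y": 0, "z": -0.005, "wx": 0, "wy": 0, "wz": 0.21},
    {"x": 0, "y": 0, "z": -0.005, "wx": 0, "wy": 0, "wz": 0.28},
    {"x": 0, "y": 0, "z": -0.005, "wx": 0, "wy": 0, "wz": 0.35},
    {"x": 0, "y": 0, "z": -0.005, "wx": 0, "wy": 0, "wz": 0.42},
    {"x": 0, "y": 0, "z": -0.005, "wx": 0, "wy": 0, "wz": 0.49},
    {"x": 0, "y": 0, "z": -0.005, "wx": 0, "wy": 0, "wz": 0.56},
    {"x": 0, "y": 0, "z": -0.005, "wx": 0, "wy": 0, "wz": 0.63},
    {"x": 0, "y": 0, "z": -0.005, "wx": 0, "wy": 0, "wz": 0.68},
  ],
)

```text
time_s: 27.5
tool_pos: [0.4638, 0.0432, 0.1367]
tcp_rot: [3.139, -0.007, 2.655]
wrist_force: [-11.4, 21.3, 16.1]
grip_width: 0.0321
grasp_force: 37.5
```

```bash
python3 st.py
```

```text
t 27.5 pos [0.4638 0.0432 0.1367] yaw 2.655 j6 0.402 F [-11.4  21.3  16.1] w 0.0321
```

Request:
arm_command(
  motion=[
    {"x": 0, "y": 0, "z": 0, "wx": 0, "wy": 0, "wz": 0.07},
    {"x": 0, "y": 0, "z": 0, "wx": 0, "wy": 0, "wz": 0.14},
    {"x": 0, "y": 0, "z": 0, "wx": 0, "wy": 0, "wz": 0.21},
    {"x": 0, "y": 0, "z": 0, "wx": 0, "wy": 0, "wz": 0.28},
    {"x": 0, "y": 0, "z": 0, "wx": 0, "wy": 0, "wz": 0.35},
    {"x": 0, "y": 0, "z": 0, "wx": 0, "wy": 0, "wz": 0.42},
    {"x": 0, "y": 0, "z": 0, "wx": 0, "wy": 0, "wz": 0.49},
    {"x": 0, "y": 0, "z": 0, "wx": 0, "wy": 0, "wz": 0.56},
    {"x": 0, "y": 0, "z": 0, "wx": 0, "wy": 0, "wz": 0.63},
    {"x": 0, "y": 0, "z": 0, "wx": 0, "wy": 0, "wz": 0.68},
  ],
)

```text
time_s: 28.5
tool_pos: [0.4655, 0.0438, 0.1368]
tcp_rot: [-3.138, -0.007, 1.231]
wrist_force: [2.5, 26.7, 4.5]
grip_width: 0.0325
grasp_force: 35.8
```

Request:
arm_command(
  motion=[
    {"x": 0, "y": 0, "z": 0, "wx": 0, "wy": 0, "wz": 0},
    {"x": 0, "y": 0, "z": 0, "wx": 0, "wy": 0, "wz": 0},
    {"x": 0, "y": 0, "z": 0, "wx": 0, "wy": 0, "wz": 0},
    {"x": 0, "y": 0, "z": -0.3, "wx": 0, "wy": 0, "wz": 0},
    {"x": 0, "y": 0, "z": -0.7, "wx": 0, "wy": 0, "wz": 0},
    {"x": 0, "y": 0, "z": -1, "wx": 0, "wy": 0, "wz": 0},
    {"x": 0, "y": 0, "z": -1, "wx": 0, "wy": 0, "wz": 0},
  ],
  fingers=0.6,
)

```text
time_s: 29.2
tool_pos: [0.4675, 0.0409, 0.2403]
tcp_rot: [3.136, -0.001, 1.235]
wrist_force: [0.2, 0.3, -0.7]
grip_width: 0.0515
grasp_force: 0.0
```

```bash
python3 st.py .50 .095 .27
```

```text
t 29.2 pos [0.4675 0.0409 0.2403] yaw 1.2355 j6 1.82 F [ 0.2  0.3 -0.7] w 0.0515
move [ 0.6178  0.131  -0.2955] [0. 0. 0.]
```

Request:
arm_command(
  motion=[
    {"x": 0.3, "y": 0.06, "z": -0.3, "wx": 0, "wy": 0, "wz": -0.06},
    {"x": 0.6, "y": 0.06, "z": -0.6, "wx": 0, "wy": 0, "wz": -0.12},
    {"x": 0.6, "y": 0.06, "z": -0.6, "wx": 0, "wy": 0, "wz": -0.16},
    {"x": 0.6, "y": 0.06, "z": -0.6, "wx": 0, "wy": 0, "wz": -0.16},
    {"x": 0.6, "y": 0.06, "z": -0.6, "wx": 0, "wy": 0, "wz": -0.16},
    {"x": 0.6, "y": 0.06, "z": -0.6, "wx": 0, "wy": 0, "wz": -0.16},
  ],
)

```text
time_s: 29.8
tool_pos: [0.4912, 0.0955, 0.2962]
tcp_rot: [-3.14, 0.0, 1.568]
wrist_force: [0.0, -0.2, 0.3]
grip_width: 0.0517
grasp_force: 0.0
```

```bash
python3 - <<'E'
from h import *
c=cam("wrist"); np.save("v7.npy",c,allow_pickle=True)
E
```

Request:
arm_command(
  motion=[
    {"x": 0, "y": 0.5, "z": 0, "wx": 0, "wy": 0, "wz": 0},
    {"x": 0, "y": 1, "z": 0, "wx": 0, "wy": 0, "wz": 0},
    {"x": 0, "y": 1, "z": 0, "wx": 0, "wy": 0, "wz": 0},
    {"x": 0, "y": 1, "z": 0, "wx": 0, "wy": 0, "wz": 0},
    {"x": 0, "y": 1, "z": 0, "wx": 0, "wy": 0, "wz": 0},
  ],
)

```text
time_s: 30.35
tool_pos: [0.5907, 0.0957, 0.297]
tcp_rot: [-3.141, 0.0, 1.57]
wrist_force: [0.0, -0.5, -0.5]
grip_width: 0.0513
grasp_force: 0.0
```

```bash
python3 - <<'E'
from h import *
c=cam("wrist"); np.save("v8.npy",c,allow_pickle=True)
E
python3 meas.py v7.npy v8.npy; python3 st.py
```

```text
a [232.5  46.6] 6.8 [127.4  47.1] 6.4 [0.4668 0.2271 0.082 ] 0.0001
b [236.3 228.5] 4.8 [147.7 228.4] 4.7 [0.4656 0.043  0.0825] 0.0003
c [389.3 241.3] 6.5 [286.3 229. ] 4.7 [0.6166 0.0534 0.1251] 0.0121
d [398.5  46.8] 6.5 [292.4  48. ] 6.7 [0.6228 0.2259 0.0829] 0.0
lev [238.7 142.9] bub [238.3 142.6] 3.9 [-0.37  0.39  0.  ]
lev [151.6 143.2] bub [151.  142.6] 4.1 [-0.67  0.6   0.  ]
level [0.4682 0.135  0.0515]
t 30.4 pos [0.5906 0.0958 0.2974] yaw 1.5698 j6 1.597 F [-0.3  0.3  0.1] w 0.0514
```

Request:
arm_command(
  motion=[
    {"x": -0.4, "y": 0, "z": 0.2, "wx": 0, "wy": 0, "wz": 0},
    {"x": -0.8, "y": 0, "z": 0.4, "wx": 0, "wy": 0, "wz": 0},
    {"x": -0.8, "y": 0, "z": 0.4, "wx": 0, "wy": 0, "wz": 0},
    {"x": -0.8, "y": 0, "z": 0.4, "wx": 0, "wy": 0, "wz": 0},
    {"x": -0.8, "y": 0, "z": 0.4, "wx": 0, "wy": 0, "wz": 0},
  ],
)

```text
time_s: 30.9
tool_pos: [0.5913, 0.0166, 0.2581]
tcp_rot: [3.14, -0.0, 1.571]
wrist_force: [0.4, -0.3, -0.3]
grip_width: 0.051
grasp_force: 0.0
```

```bash
python3 - <<'E'
from h import *
c=cam("wrist"); np.save("v9.npy",c,allow_pickle=True)
E
```

Request:
arm_command(
  motion=[
    {"x": 0, "y": -0.5, "z": 0, "wx": 0, "wy": 0, "wz": 0},
    {"x": 0, "y": -1, "z": 0, "wx": 0, "wy": 0, "wz": 0},
    {"x": 0, "y": -1, "z": 0, "wx": 0, "wy": 0, "wz": 0},
    {"x": 0, "y": -1, "z": 0, "wx": 0, "wy": 0, "wz": 0},
    {"x": 0, "y": -1, "z": 0, "wx": 0, "wy": 0, "wz": 0},
  ],
)

```text
time_s: 31.45
tool_pos: [0.4926, 0.0164, 0.2578]
tcp_rot: [3.14, 0.0, 1.571]
wrist_force: [0.4, -0.1, -0.8]
grip_width: 0.0511
grasp_force: 0.0
```

```bash
python3 - <<'E'
from h import *
c=cam("wrist"); np.save("v10.npy",c,allow_pickle=True)
E
python3 meas.py v10.npy v9.npy
```

```text
a out [222.26148404 -89.6635495 ] [ 86.18666313 -88.85151999]
b [228.5 163.6] 6.7 [120.  163.9] 6.5 [0.4658 0.0431 0.0827] 0.0001
c [399.9 164.6] 6.3 [291.6 164.8] 6.6 [0.6217 0.042  0.0825] 0.0001
d out [438.83442461 -88.72220819] [302.76402321 -88.02913851]
lev [231.8  59.6] bub [231.4  58.6] 5.1 [-0.34  0.82  0.  ]
lev [125.5  60. ] bub [124.5  59.1] 5.1 [-0.88  0.76  0.  ]
level [0.4684 0.1351 0.0515]
```

Request:
arm_command(
  motion=[
    {"x": 0.5, "y": 0.03, "z": 0, "wx": 0, "wy": 0, "wz": 0},
    {"x": 1, "y": 0.06, "z": 0, "wx": 0, "wy": 0, "wz": 0},
    {"x": 1, "y": 0.06, "z": 0, "wx": 0, "wy": 0, "wz": 0},
    {"x": 1, "y": 0.06, "z": 0, "wx": 0, "wy": 0, "wz": 0},
    {"x": 1, "y": 0.06, "z": 0, "wx": 0, "wy": 0, "wz": 0},
  ],
)

```text
time_s: 32.0
tool_pos: [0.4982, 0.1156, 0.2569]
tcp_rot: [-3.141, 0.0, 1.57]
wrist_force: [0.3, -0.3, 0.9]
grip_width: 0.0513
grasp_force: 0.0
```

```bash
python3 - <<'E'
from h import *
c=cam("wrist"); np.save("v11.npy",c,allow_pickle=True)
E
```

Request:
arm_command(
  motion=[
    {"x": 0, "y": 0.5, "z": 0, "wx": 0, "wy": 0, "wz": 0},
    {"x": 0, "y": 1, "z": 0, "wx": 0, "wy": 0, "wz": 0},
    {"x": 0, "y": 1, "z": 0, "wx": 0, "wy": 0, "wz": 0},
    {"x": 0, "y": 1, "z": 0, "wx": 0, "wy": 0, "wz": 0},
    {"x": 0, "y": 1, "z": 0, "wx": 0, "wy": 0, "wz": 0},
  ],
)

```text
time_s: 32.55
tool_pos: [0.597, 0.1152, 0.2571]
tcp_rot: [-3.141, 0.0, 1.569]
wrist_force: [-0.6, 0.3, -0.4]
grip_width: 0.0515
grasp_force: 0.0
```

```bash
python3 - <<'E'
from h import *
c=cam("wrist"); np.save("v12.npy",c,allow_pickle=True)
E
python3 meas.py v11.npy v12.npy; python3 st.py .4668 .2271 .235
```

```text
a [220.1  61.1] 7.6 [100.1  61. ] 7.2 [0.4667 0.2272 0.082 ] 0.0
b out [227.48822013 262.88490919] [128.66210925 262.69245596]
c out [383.48126177 262.11662788] [284.87888995 261.81095582]
d [410.   62.2] 7.3 [289.7  61.8] 7.7 [0.6228 0.226  0.0825] 0.0001
lev [229.2 166. ] bub [228.8 165.7] 4.5 [-0.36  0.28  0.  ]
lev [132.6 165.7] bub [131.8 165.3] 4.4 [-0.8   0.42  0.  ]
level [0.4682 0.1351 0.0516]
t 32.6 pos [0.5968 0.1154 0.2574] yaw 1.5696 j6 1.629 F [-0.4 -0.3 -0.6] w 0.0511
move [ 1.1154 -1.3011  0.2244] [0. 0. 0.]
```

Level: tilt ≈3 mrad, knob tops 82.0/82.7/82.5/82.6 mm, so all feet carry. Now geometry around the weights.

```bash
python3 - <<'E'
from h import *
c3=np.load("w3.npy",allow_pickle=True).item();c2=np.load("w2.npy",allow_pickle=True).item()
for n,u,v in [("w3 nose",628,352),("w3 left corner",567,265),("w3 back left",690,170)]: print(n,[onz(c3,u/1.5,v/1.5,z)[:2].round(3) for z in (0,.04,.08)])
for n,u,v in [("w2 nose",386,102),("w2 left",305,20)]: print(n,[onz(c2,u/1.5,v/1.5,z)[:2].round(3) for z in (0,.04,.08)])
for c,L in ((c2,[(273,68),(357,121),(466,160),(544,207)]),(c3,[(525,312),(590,350),(679,379),(739,412)])):
    g=cv2.cvtColor(c["img"],cv2.COLOR_RGB2GRAY)
    for u,v in L:
        u,v=int(u/1.5),int(v/1.5); I=cv2.resize(g[max(v-7,0):v+7,u-7:u+7],None,fx=6,fy=6,interpolation=cv2.INTER_CUBIC)
        m=(I<(float(I.max())+I.min())/2).astype(np.uint8); n,l,st,ce=cv2.connectedComponentsWithStats(m); 
        k=min(range(1,n),key=lambda i:np.hypot(*(ce[i]-42))) if n>1 else 0
        q=(u-7+(ce[k][0]+.5)/6-.5,max(v-7,0)+(ce[k][1]+.5)/6-.5); print("hub",np.round(q,1),st[k][4]/36,onz(c,*q,.02)[:2].round(4))
cs=cam("scene");save("sc2",cs["img"][150:280,170:420],3)
E
```

```text
w3 nose [array([ 0.436, -0.217]), array([ 0.442, -0.187]), array([ 0.448, -0.157])]
w3 left corner [array([ 0.497, -0.102]), array([ 0.498, -0.082]), array([ 0.499, -0.062])]
w3 back left [array([ 0.633, -0.167]), array([ 0.621, -0.142]), array([ 0.609, -0.116])]
w2 nose [array([ 0.451, -0.185]), array([ 0.445, -0.188]), array([ 0.439, -0.191])]
w2 left [array([ 0.486, -0.088]), array([ 0.477, -0.1  ]), array([ 0.467, -0.112])]
hub [180.8  45.4] 62.44444444444444 [ 0.4328 -0.0792]
hub [237.6  80.6] 54.583333333333336 [ 0.4222 -0.1676]
hub [311.3 106.4] 49.861111111111114 [ 0.4324 -0.2788]
hub [363.3 137.6] 45.5 [ 0.4235 -0.3699]
hub [350.9 210.3] 37.77777777777778 [ 0.4324 -0.0793]
hub [390.9 229. ] 0.4444444444444444 [ 0.4297 -0.155 ]
hub [449.8 249.2] 0.1388888888888889 [ 0.4369 -0.2642]
hub [489.  276.1] 0.75 [ 0.4204 -0.3552]
```

View pics/sc2.png

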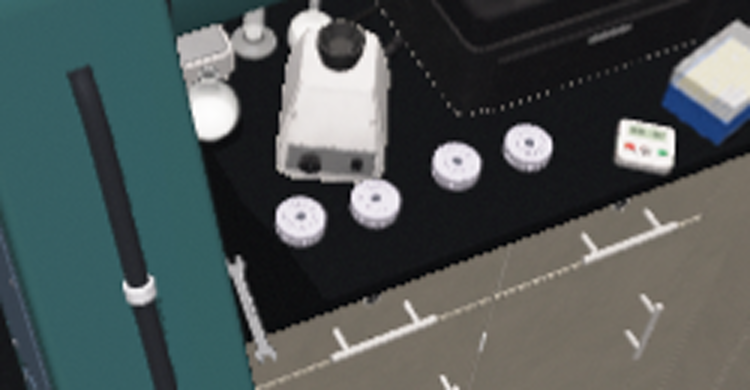

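Thirteen or so objects fit the earlier list: four steel weights in the row, brown/pink decoys left alone. Mixer's panel runs from (0.495,−0.10) to (0.452,−0.188); I pick with the pads closing parallel to that panel (yaw 2.708). Go over weight 1.

Request:
arm_command(
  motion=[
    {"x": -0.35, "y": -0.3, "z": 0, "wx": 0, "wy": 0, "wz": 0},
    {"x": -0.7, "y": -0.6, "z": 0, "wx": 0, "wy": 0, "wz": 0},
    {"x": -0.97, "y": -0.82, "z": 0, "wx": 0, "wy": 0, "wz": 0},
    {"x": -0.97, "y": -0.82, "z": 0, "wx": 0, "wy": 0, "wz": 0},
  ],
  fingers=0.8,
)

```text
time_s: 33.05
tool_pos: [0.5126, 0.0169, 0.258]
tcp_rot: [3.141, 0.001, 1.568]
wrist_force: [0.5, 0.3, 0.5]
grip_width: 0.0688
grasp_force: 0.0
```

Request:
arm_command(
  motion=[
    {"x": -0.35, "y": -0.3, "z": 0, "wx": 0, "wy": 0, "wz": -0.07},
    {"x": -0.7, "y": -0.6, "z": 0, "wx": 0, "wy": 0, "wz": -0.14},
    {"x": -0.97, "y": -0.82, "z": 0, "wx": 0, "wy": 0, "wz": -0.21},
    {"x": -0.97, "y": -0.82, "z": 0, "wx": 0, "wy": 0, "wz": -0.28},
    {"x": -0.97, "y": -0.82, "z": 0, "wx": 0, "wy": 0, "wz": -0.35},
    {"x": -0.97, "y": -0.82, "z": 0, "wx": 0, "wy": 0, "wz": -0.42},
    {"x": -0.97, "y": -0.82, "z": 0, "wx": 0, "wy": 0, "wz": -0.49},
    {"x": -0.97, "y": -0.82, "z": 0, "wx": 0, "wy": 0, "wz": -0.543},
    {"x": -0.97, "y": -0.82, "z": 0, "wx": 0, "wy": 0, "wz": -0.543},
    {"x": -0.97, "y": -0.82, "z": 0, "wx": 0, "wy": 0, "wz": -0.543},
  ],
)

```text
time_s: 34.05
tool_pos: [0.4335, -0.0777, 0.2573]
tcp_rot: [3.142, 0.001, 2.704]
wrist_force: [-0.1, -0.9, -0.4]
grip_width: 0.0684
grasp_force: 0.0
```

```bash
python3 st.py .4327 -.0793 .073; python3 - <<'E'
from h import *
c=cam("wrist"); np.save("u1.npy",c,allow_pickle=True)
for n,p in [("w1",(.4327,-.0793,.02)),("w2",(.4222,-.1676,.02))]: print(n,proj(c,p).round(1))
g=cv2.cvtColor(c["img"],cv2.COLOR_RGB2GRAY)
ci=cv2.HoughCircles(cv2.GaussianBlur(g,(3,3),0),cv2.HOUGH_GRADIENT,1,40,param1=120,param2=22,minRadius=22,maxRadius=42)
for u,v,r in ci[0][:12]: print(u,v,r,onz(c,u,v,.02).round(4))
E
```

```text
t 34.05 pos [ 0.4335 -0.0777  0.2573] yaw 2.7043 j6 0.074 F [-0.1 -0.9 -0.4] w 0.0684
move [ 1.2000e-03 -1.7900e-02  1.8434e+00] [0. 0. 0.]
w1 [259.  178.6]
w2 [187.7 201.8]
189.5 199.5 24.3 [ 0.4207 -0.1643  0.02  ]
258.5 176.5 24.1 [ 0.4302 -0.0788  0.02  ]
116.5 240.5 24.6 [ 0.4287 -0.2714  0.02  ]
53.5 263.5 22.4 [ 0.4217 -0.3609  0.02  ]
```

Request:
arm_command(
  motion=[
    {"x": 0, "y": -0.02, "z": 0.4, "wx": 0, "wy": 0, "wz": 0},
    {"x": 0, "y": -0.02, "z": 0.8, "wx": 0, "wy": 0, "wz": 0},
    {"x": 0, "y": -0.02, "z": 1, "wx": 0, "wy": 0, "wz": 0},
  ],
)

```text
time_s: 34.4
tool_pos: [0.4316, -0.0793, 0.1548]
tcp_rot: [-3.141, -0.002, 2.705]
wrist_force: [-1.1, 0.2, 0.1]
grip_width: 0.0683
grasp_force: 0.0
```

Request:
arm_command(
  motion=[
    {"x": 0, "y": 0, "z": 0.3, "wx": 0, "wy": 0, "wz": 0},
    {"x": 0, "y": 0, "z": 0.6, "wx": 0, "wy": 0, "wz": 0},
    {"x": 0, "y": 0, "z": 0.84, "wx": 0, "wy": 0, "wz": 0},
    {"x": 0, "y": 0, "z": 0.84, "wx": 0, "wy": 0, "wz": 0},
    {"x": 0, "y": 0, "z": 0.84, "wx": 0, "wy": 0, "wz": 0},
  ],
)

```text
time_s: 34.9
tool_pos: [0.4327, -0.0797, 0.0735]
tcp_rot: [-3.142, -0.001, 2.706]
wrist_force: [0.1, -0.2, 0.4]
grip_width: 0.0683
grasp_force: 0.0
```

Request:
arm_command(
  motion=[
    {"x": 0, "y": 0, "z": 0, "wx": 0, "wy": 0, "wz": 0},
    {"x": 0, "y": 0, "z": 0, "wx": 0, "wy": 0, "wz": 0},
    {"x": 0, "y": 0, "z": 0, "wx": 0, "wy": 0, "wz": 0},
    {"x": 0, "y": 0, "z": 0, "wx": 0, "wy": 0, "wz": 0},
    {"x": 0, "y": 0, "z": 0, "wx": 0, "wy": 0, "wz": 0},
  ],
  fingers=0,
  squeeze=60,
)

```text
time_s: 35.4
tool_pos: [0.4334, -0.0799, 0.0748]
tcp_rot: [3.141, 0.003, 2.707]
wrist_force: [-2.3, 2.8, 13.1]
grip_width: 0.0541
grasp_force: 60.2
```

```bash
python3 st.py .4327 -.0793 .073
```

```text
t 35.4 pos [ 0.4334 -0.0799  0.0748] yaw 2.7071 j6 0.067 F [-2.3  2.8 13.1] w 0.0541
move [0.0092 0.0023 0.0179] [0. 0. 0.]
```

Request:
arm_command(
  motion=[
    {"x": 0, "y": 0, "z": -0.3, "wx": 0, "wy": 0, "wz": 0},
    {"x": 0, "y": 0, "z": -0.7, "wx": 0, "wy": 0, "wz": 0},
    {"x": 0, "y": 0, "z": -1, "wx": 0, "wy": 0, "wz": 0},
    {"x": 0, "y": 0, "z": -1, "wx": 0, "wy": 0, "wz": 0},
  ],
)

```text
time_s: 35.8
tool_pos: [0.4343, -0.0804, 0.1773]
tcp_rot: [3.141, 0.007, 2.707]
wrist_force: [0.1, 1.1, -5.4]
grip_width: 0.0537
grasp_force: 68.1
```

Request:
arm_command(
  motion=[
    {"x": 0, "y": 0, "z": -0.3, "wx": 0, "wy": 0, "wz": 0},
    {"x": 0, "y": 0, "z": -0.7, "wx": 0, "wy": 0, "wz": 0},
    {"x": 0, "y": 0, "z": -0.9, "wx": 0, "wy": 0, "wz": 0},
    {"x": 0, "y": 0, "z": -0.9, "wx": 0, "wy": 0, "wz": 0},
    {"x": 0, "y": 0, "z": -0.9, "wx": 0, "wy": 0, "wz": 0},
  ],
)

```text
time_s: 36.3
tool_pos: [0.4324, -0.0797, 0.2621]
tcp_rot: [-3.142, -0.001, 2.707]
wrist_force: [0.2, 1.1, -5.4]
grip_width: 0.0539
grasp_force: 67.9
```

```bash
python3 st.py .5440 .1046 .26; python3 - <<'E'
from h import *
for f in ("v3","v4","v9","v10"):
    c=np.load(f+".npy",allow_pickle=True).item(); u,v=proj(c,(.544,.1046,.088)).round().astype(int); r=40
    g=cv2.cvtColor(c["img"],cv2.COLOR_RGB2GRAY)[max(v-r,0):v+r,u-r:u+r]; g=cv2.resize(g,None,fx=3,fy=3,interpolation=cv2.INTER_CUBIC)
    ci=cv2.HoughCircles(cv2.GaussianBlur(g,(5,5),0),cv2.HOUGH_GRADIENT,1,60,param1=120,param2=25,minRadius=50,maxRadius=72)
    if ci is not None:
        for x,y,q in ci[0][:2]: print(f,round(q/3,1),onz(c,u-r+x/3-.33,max(v-r,0)+y/3-.33,.088).round(4))
c=cam("wrist"); np.save("held.npy",c,allow_pickle=True); save("held",c["img"][150:370,100:420],2)
E
```

```text
t 36.3 pos [ 0.4324 -0.0797  0.2621] yaw 2.7073 j6 0.066 F [ 0.2  1.1 -5.4] w 0.0539
move [-0.2369  2.1415  0.0205] [0. 0. 0.]
v3 21.6 [0.545  0.1061 0.088 ]
v4 23.1 [0.5437 0.1052 0.088 ]
v9 20.8 [0.5439 0.1064 0.088 ]
v10 22.3 [0.543  0.1047 0.088 ]
```

View pics/held.png

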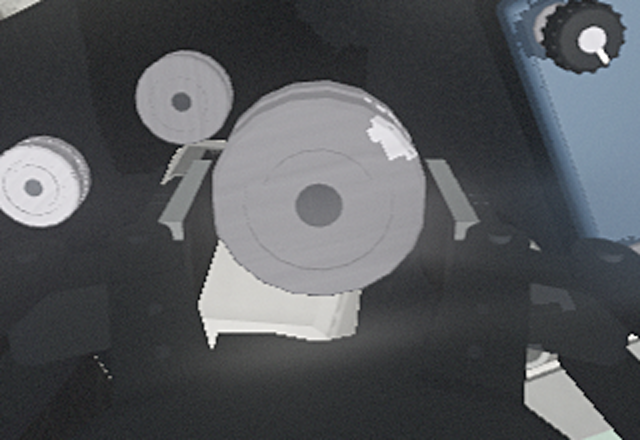

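The disc is held flat, hub at crop (319,205) → px (259.5,252.5). Carry it over the carrier.

Request:
arm_command(
  motion=[
    {"x": -0.04, "y": 0.4, "z": 0, "wx": 0, "wy": 0, "wz": 0},
    {"x": -0.1, "y": 0.8, "z": 0, "wx": 0, "wy": 0, "wz": 0},
    {"x": -0.12, "y": 1, "z": 0, "wx": 0, "wy": 0, "wz": 0},
  ],
)

```text
time_s: 36.65
tool_pos: [0.4862, 0.0079, 0.2612]
tcp_rot: [-3.142, -0.002, 2.708]
wrist_force: [0.1, -0.6, -3.8]
grip_width: 0.0537
grasp_force: 67.8
```

Request:
arm_command(
  motion=[
    {"x": -0.04, "y": 0.4, "z": 0, "wx": 0, "wy": 0, "wz": 0.065},
    {"x": -0.1, "y": 0.8, "z": 0, "wx": 0, "wy": 0, "wz": 0.13},
    {"x": -0.12, "y": 1.0, "z": 0, "wx": 0, "wy": 0, "wz": 0.195},
    {"x": -0.12, "y": 1.0, "z": 0, "wx": 0, "wy": 0, "wz": 0.195},
    {"x": -0.12, "y": 1.0, "z": 0, "wx": 0, "wy": 0, "wz": 0.195},
  ],
)

```text
time_s: 37.15
tool_pos: [0.538, 0.0917, 0.2613]
tcp_rot: [-3.139, -0.002, 2.302]
wrist_force: [0.1, 0.1, -5.6]
grip_width: 0.0537
grasp_force: 67.7
```

```bash
cat >> h.py <<'E'
def held(c,zt=.0548):
    # hub of the held disc in tool x,y (m), from the dark hub near the image spot; disc top at tool z = zt
    T=dict(c); T["wfc"]=np.array(c["tool_from_camera"]); u,v=proj(T,(0,0,zt)).round().astype(int); r=22; k=6
    g=cv2.cvtColor(c["img"],cv2.COLOR_RGB2GRAY)[v-r:v+r,u-r:u+r]; I=cv2.resize(g,None,fx=k,fy=k,interpolation=cv2.INTER_CUBIC)
    med=np.median(I); m=((I<med*.85)).astype(np.uint8); m=cv2.morphologyEx(m,cv2.MORPH_OPEN,np.ones((15,15)))
    n,l,st,ce=cv2.connectedComponentsWithStats(m); j=min(range(1,n),key=lambda i:np.hypot(*(ce[i]-r*k)))
    q=(u-r+(ce[j][0]+.5)/k-.5,v-r+(ce[j][1]+.5)/k-.5); p=onz(T,*q,zt); return np.round(q,1),st[j][4]/k/k,p[:2].round(4)
def place(disc,held_xy,z):
    s=sense(); y=s["tcp_rot"][2]; Rm=R.from_euler('xyz',s["tcp_rot"]); o=Rm.apply([held_xy[0],held_xy[1],0])
    return motion((disc[0]-o[0],disc[1]-o[1],z))
E
python3 st.py; python3 - <<'E'
from h import *
c=np.load("held.npy",allow_pickle=True).item(); print(held(c))
c=cam("wrist"); q=held(c); print(q); print(place((.5438,.1048),q[2],.168))
E
```

```text
t 37.15 pos [0.538  0.0917 0.2613] yaw 2.3016 j6 0.86 F [ 0.1  0.1 -5.6] w 0.0537
(array([259. , 252.2]), np.float64(394.3888888888889), array([ 0.0014, -0.0016]))
(array([259. , 252.2]), np.float64(395.9444444444444), array([ 0.0009, -0.001 ]))
(array([0.0514, 0.1458, 0.9376]), array([0., 0., 0.]))
```

Request:
arm_command(
  motion=[
    {"x": 0.05, "y": 0.145, "z": 0.2, "wx": 0, "wy": 0, "wz": 0},
    {"x": 0.05, "y": 0.145, "z": 0.5, "wx": 0, "wy": 0, "wz": 0},
    {"x": 0.05, "y": 0.145, "z": 0.75, "wx": 0, "wy": 0, "wz": 0},
    {"x": 0.05, "y": 0.145, "z": 0.93, "wx": 0, "wy": 0, "wz": 0},
    {"x": 0.05, "y": 0.145, "z": 0.93, "wx": 0, "wy": 0, "wz": 0},
    {"x": 0.05, "y": 0.145, "z": 0.93, "wx": 0, "wy": 0, "wz": 0},
  ],
)

```text
time_s: 37.8
tool_pos: [0.5458, 0.1043, 0.1704]
tcp_rot: [-3.141, -0.0, 2.299]
wrist_force: [-0.4, 0.3, -4.7]
grip_width: 0.0535
grasp_force: 67.5
```

Request:
arm_command(
  motion=[
    {"x": 0, "y": 0, "z": 0.02, "wx": 0, "wy": 0, "wz": 0},
    {"x": 0, "y": 0, "z": 0.04, "wx": 0, "wy": 0, "wz": 0},
    {"x": 0, "y": 0, "z": 0.05, "wx": 0, "wy": 0, "wz": 0},
    {"x": 0, "y": 0, "z": 0.05, "wx": 0, "wy": 0, "wz": 0},
    {"x": 0, "y": 0, "z": 0.05, "wx": 0, "wy": 0, "wz": 0},
  ],
)

```text
time_s: 38.3
tool_pos: [0.5461, 0.1049, 0.1652]
tcp_rot: [3.141, 0.0, 2.299]
wrist_force: [-0.2, 0.2, -4.2]
grip_width: 0.0538
grasp_force: 67.6
```

```bash
python3 st.py
```

```text
t 38.3 pos [0.5461 0.1049 0.1652] yaw 2.2992 j6 0.886 F [-0.2  0.2 -4.2] w 0.0538
```

Request:
arm_command(
  motion=[
    {"x": 0, "y": -0.01, "z": 0.015, "wx": 0, "wy": 0, "wz": 0},
    {"x": 0, "y": -0.01, "z": 0.03, "wx": 0, "wy": 0, "wz": 0},
    {"x": 0, "y": -0.01, "z": 0.035, "wx": 0, "wy": 0, "wz": 0},
    {"x": 0, "y": -0.01, "z": 0.035, "wx": 0, "wy": 0, "wz": 0},
    {"x": 0, "y": -0.01, "z": 0.035, "wx": 0, "wy": 0, "wz": 0},
  ],
)

```text
time_s: 38.8
tool_pos: [0.5453, 0.1042, 0.1622]
tcp_rot: [3.141, 0.001, 2.299]
wrist_force: [-3.1, -0.3, 7.1]
grip_width: 0.0534
grasp_force: 69.3
```

Request:
arm_command(
  motion=[
    {"x": 0, "y": 0, "z": 0, "wx": 0, "wy": 0, "wz": 0},
    {"x": 0, "y": 0, "z": 0, "wx": 0, "wy": 0, "wz": 0},
    {"x": 0, "y": 0, "z": 0, "wx": 0, "wy": 0, "wz": 0},
    {"x": 0, "y": 0, "z": 0, "wx": 0, "wy": 0, "wz": 0},
    {"x": 0, "y": 0, "z": -0.2, "wx": 0, "wy": 0, "wz": 0},
    {"x": 0, "y": 0, "z": -0.6, "wx": 0, "wy": 0, "wz": 0},
    {"x": 0, "y": 0, "z": -1, "wx": 0, "wy": 0, "wz": 0},
    {"x": 0, "y": 0, "z": -1, "wx": 0, "wy": 0, "wz": 0},
  ],
  fingers=0.8,
)

```text
time_s: 39.6
tool_pos: [0.5469, 0.1044, 0.2663]
tcp_rot: [3.136, 0.004, 2.299]
wrist_force: [0.6, 0.1, -1.1]
grip_width: 0.0683
grasp_force: 0.0
```

Request:
arm_command(
  motion=[
    {"x": -0.19, "y": -0.46, "z": 0, "wx": 0, "wy": 0, "wz": 0},
    {"x": -0.38, "y": -0.92, "z": 0, "wx": 0, "wy": 0, "wz": 0},
    {"x": -0.38, "y": -0.92, "z": 0, "wx": 0, "wy": 0, "wz": 0},
  ],
)

```text
time_s: 39.9
tool_pos: [0.5, 0.0113, 0.2614]
tcp_rot: [-3.14, -0.0, 2.295]
wrist_force: [0.6, 0.0, -0.5]
grip_width: 0.0686
grasp_force: 0.0
```

Request:
arm_command(
  motion=[
    {"x": -0.19, "y": -0.46, "z": 0, "wx": 0, "wy": 0, "wz": 0},
    {"x": -0.38, "y": -0.92, "z": 0, "wx": 0, "wy": 0, "wz": 0},
    {"x": -0.38, "y": -0.92, "z": 0, "wx": 0, "wy": 0, "wz": 0},
  ],
)

```text
time_s: 40.2
tool_pos: [0.4569, -0.0784, 0.2614]
tcp_rot: [-3.141, 0.0, 2.294]
wrist_force: [0.5, 1.3, 0.7]
grip_width: 0.0684
grasp_force: 0.0
```

Request:
arm_command(
  motion=[
    {"x": -0.19, "y": -0.46, "z": 0, "wx": 0, "wy": 0, "wz": -0.065},
    {"x": -0.38, "y": -0.92, "z": 0, "wx": 0, "wy": 0, "wz": -0.13},
    {"x": -0.38, "y": -0.92, "z": 0, "wx": 0, "wy": 0, "wz": -0.195},
    {"x": -0.38, "y": -0.92, "z": 0, "wx": 0, "wy": 0, "wz": -0.195},
    {"x": -0.38, "y": -0.92, "z": 0, "wx": 0, "wy": 0, "wz": -0.195},
  ],
)

```text
time_s: 40.7
tool_pos: [0.4155, -0.1641, 0.2614]
tcp_rot: [3.141, -0.0, 2.704]
wrist_force: [-0.1, 0.3, -0.3]
grip_width: 0.0684
grasp_force: 0.0
```

```bash
python3 st.py .4149 -.1642 .0745
```

```text
t 40.7 pos [ 0.4155 -0.1641  0.2614] yaw 2.7036 j6 -0.121 F [-0.1  0.3 -0.3] w 0.0684
move [ 0.0048 -0.0047  1.869 ] [0. 0. 0.]
```

Request:
arm_command(
  motion=[
    {"x": 0, "y": 0, "z": 0.4, "wx": 0, "wy": 0, "wz": 0},
    {"x": 0, "y": 0, "z": 0.8, "wx": 0, "wy": 0, "wz": 0},
    {"x": 0, "y": 0, "z": 1, "wx": 0, "wy": 0, "wz": 0},
  ],
)

```text
time_s: 41.0
tool_pos: [0.4149, -0.1627, 0.159]
tcp_rot: [3.141, -0.003, 2.705]
wrist_force: [-0.0, -0.7, -0.3]
grip_width: 0.0684
grasp_force: 0.0
```

Request:
arm_command(
  motion=[
    {"x": 0, "y": 0, "z": 0.2, "wx": 0, "wy": 0, "wz": 0},
    {"x": 0, "y": 0, "z": 0.4, "wx": 0, "wy": 0, "wz": 0},
    {"x": 0, "y": 0, "z": 0.6, "wx": 0, "wy": 0, "wz": 0},
    {"x": 0, "y": 0, "z": 0.75, "wx": 0, "wy": 0, "wz": 0},
    {"x": 0, "y": 0, "z": 0.87, "wx": 0, "wy": 0, "wz": 0},
    {"x": 0, "y": 0, "z": 0.87, "wx": 0, "wy": 0, "wz": 0},
    {"x": 0, "y": 0, "z": 0.87, "wx": 0, "wy": 0, "wz": 0},
  ],
)

```text
time_s: 41.7
tool_pos: [0.4157, -0.1637, 0.0747]
tcp_rot: [3.141, -0.0, 2.707]
wrist_force: [0.9, 0.6, -0.2]
grip_width: 0.0681
grasp_force: 0.0
```

Request:
arm_command(
  motion=[
    {"x": 0, "y": 0, "z": 0, "wx": 0, "wy": 0, "wz": 0},
    {"x": 0, "y": 0, "z": 0, "wx": 0, "wy": 0, "wz": 0},
    {"x": 0, "y": 0, "z": 0, "wx": 0, "wy": 0, "wz": 0},
    {"x": 0, "y": 0, "z": 0, "wx": 0, "wy": 0, "wz": 0},
    {"x": 0, "y": 0, "z": 0, "wx": 0, "wy": 0, "wz": 0},
  ],
  fingers=0,
  squeeze=60,
)

```text
time_s: 42.2
tool_pos: [0.4157, -0.1643, 0.0756]
tcp_rot: [3.141, 0.002, 2.707]
wrist_force: [-1.4, 4.0, 12.6]
grip_width: 0.0539
grasp_force: 60.5
```

Request:
arm_command(
  motion=[
    {"x": 0, "y": 0, "z": -0.3, "wx": 0, "wy": 0, "wz": 0},
    {"x": 0, "y": 0, "z": -0.7, "wx": 0, "wy": 0, "wz": 0},
    {"x": 0, "y": 0, "z": -1, "wx": 0, "wy": 0, "wz": 0},
    {"x": 0, "y": 0, "z": -1, "wx": 0, "wy": 0, "wz": 0},
  ],
)

```text
time_s: 42.6
tool_pos: [0.4166, -0.1652, 0.1783]
tcp_rot: [-3.141, 0.006, 2.707]
wrist_force: [0.2, -0.2, -4.5]
grip_width: 0.0537
grasp_force: 67.0
```

Request:
arm_command(
  motion=[
    {"x": 0, "y": 0, "z": -0.3, "wx": 0, "wy": 0, "wz": 0},
    {"x": 0, "y": 0, "z": -0.7, "wx": 0, "wy": 0, "wz": 0},
    {"x": 0, "y": 0, "z": -0.9, "wx": 0, "wy": 0, "wz": 0},
    {"x": 0, "y": 0, "z": -0.9, "wx": 0, "wy": 0, "wz": 0},
    {"x": 0, "y": 0, "z": -0.9, "wx": 0, "wy": 0, "wz": 0},
  ],
)

```text
time_s: 43.1
tool_pos: [0.415, -0.1643, 0.2636]
tcp_rot: [3.142, -0.001, 2.707]
wrist_force: [-0.3, 0.7, -4.5]
grip_width: 0.0539
grasp_force: 66.8
```

```bash
python3 st.py .5445 .1050 .26; python3 - <<'E'
from h import *
c=cam("wrist"); np.save("held2.npy",c,allow_pickle=True); print(held(c))
E
```

```text
t 43.1 pos [ 0.415  -0.1643  0.2636] yaw 2.7072 j6 -0.125 F [-0.3  0.7 -4.5] w 0.0539
move [-0.041   2.9879  0.0364] [0. 0. 0.]
(array([259., 266.]), np.float64(374.6666666666667), array([-0.0064, -0.0017]))
```

Request:
arm_command(
  motion=[
    {"x": 0, "y": 0.4, "z": 0, "wx": 0, "wy": 0, "wz": 0},
    {"x": 0, "y": 0.8, "z": 0, "wx": 0, "wy": 0, "wz": 0},
    {"x": 0, "y": 1, "z": 0, "wx": 0, "wy": 0, "wz": 0},
  ],
)

```text
time_s: 43.45
tool_pos: [0.4574, -0.0716, 0.2629]
tcp_rot: [3.141, -0.003, 2.708]
wrist_force: [0.0, -0.6, -3.9]
grip_width: 0.0537
grasp_force: 66.7
```

Request:
arm_command(
  motion=[
    {"x": 0, "y": 0.4, "z": 0, "wx": 0, "wy": 0, "wz": 0},
    {"x": 0, "y": 0.8, "z": 0, "wx": 0, "wy": 0, "wz": 0},
    {"x": 0, "y": 1, "z": 0, "wx": 0, "wy": 0, "wz": 0},
  ],
)

```text
time_s: 43.75
tool_pos: [0.4996, 0.0194, 0.2628]
tcp_rot: [-3.141, -0.002, 2.709]
wrist_force: [-0.6, -1.1, -3.6]
grip_width: 0.0535
grasp_force: 66.7
```

Request:
arm_command(
  motion=[
    {"x": 0, "y": 0.4, "z": 0, "wx": 0, "wy": 0, "wz": 0.065},
    {"x": 0, "y": 0.8, "z": 0, "wx": 0, "wy": 0, "wz": 0.13},
    {"x": 0, "y": 0.95, "z": 0, "wx": 0, "wy": 0, "wz": 0.195},
    {"x": 0, "y": 0.95, "z": 0, "wx": 0, "wy": 0, "wz": 0.195},
    {"x": 0, "y": 0.95, "z": 0, "wx": 0, "wy": 0, "wz": 0.195},
  ],
)

```text
time_s: 44.25
tool_pos: [0.5388, 0.103, 0.2631]
tcp_rot: [-3.14, -0.001, 2.303]
wrist_force: [-0.1, -0.6, -4.2]
grip_width: 0.0538
grasp_force: 66.7
```

```bash
python3 st.py; python3 - <<'E'
from h import *
c=cam("wrist"); q=held(c); print(q); print(place((.5438,.1047),q[2],.1865))
E
```

```text
t 44.25 pos [0.5388 0.103  0.2631] yaw 2.3025 j6 0.88 F [-0.1 -0.6 -4.2] w 0.0538
(array([259. , 265.8]), np.float64(370.6111111111111), array([-0.0069, -0.001 ]))
(array([0.05  , 0.0627, 0.7702]), array([0., 0., 0.]))
```

Request:
arm_command(
  motion=[
    {"x": 0.05, "y": 0.063, "z": 0.2, "wx": 0, "wy": 0, "wz": 0},
    {"x": 0.05, "y": 0.063, "z": 0.4, "wx": 0, "wy": 0, "wz": 0},
    {"x": 0.05, "y": 0.063, "z": 0.6, "wx": 0, "wy": 0, "wz": 0},
    {"x": 0.05, "y": 0.063, "z": 0.75, "wx": 0, "wy": 0, "wz": 0},
    {"x": 0.05, "y": 0.063, "z": 0.75, "wx": 0, "wy": 0, "wz": 0},
    {"x": 0.05, "y": 0.063, "z": 0.75, "wx": 0, "wy": 0, "wz": 0},
  ],
)

```text
time_s: 44.9
tool_pos: [0.5405, 0.1104, 0.1899]
tcp_rot: [-3.141, -0.0, 2.299]
wrist_force: [-0.5, 0.6, -3.0]
grip_width: 0.0538
grasp_force: 66.7
```

Request:
arm_command(
  motion=[
    {"x": 0, "y": 0, "z": 0.015, "wx": 0, "wy": 0, "wz": 0},
    {"x": 0, "y": 0, "z": 0.03, "wx": 0, "wy": 0, "wz": 0},
    {"x": 0, "y": 0, "z": 0.04, "wx": 0, "wy": 0, "wz": 0},
    {"x": 0, "y": 0, "z": 0.04, "wx": 0, "wy": 0, "wz": 0},
    {"x": 0, "y": 0, "z": 0.04, "wx": 0, "wy": 0, "wz": 0},
  ],
)

```text
time_s: 45.4
tool_pos: [0.5407, 0.1111, 0.1857]
tcp_rot: [3.141, 0.0, 2.299]
wrist_force: [-0.1, -0.6, -3.4]
grip_width: 0.0534
grasp_force: 66.7
```

```bash
python3 st.py
```

```text
t 45.4 pos [0.5407 0.1111 0.1857] yaw 2.2993 j6 0.897 F [-0.1 -0.6 -3.4] w 0.0534
```

Request:
arm_command(
  motion=[
    {"x": 0, "y": -0.005, "z": 0.015, "wx": 0, "wy": 0, "wz": 0},
    {"x": 0, "y": -0.005, "z": 0.025, "wx": 0, "wy": 0, "wz": 0},
    {"x": 0, "y": -0.005, "z": 0.032, "wx": 0, "wy": 0, "wz": 0},
    {"x": 0, "y": -0.005, "z": 0.032, "wx": 0, "wy": 0, "wz": 0},
    {"x": 0, "y": -0.005, "z": 0.032, "wx": 0, "wy": 0, "wz": 0},
  ],
)

```text
time_s: 45.9
tool_pos: [0.5403, 0.1107, 0.183]
tcp_rot: [3.141, 0.001, 2.299]
wrist_force: [-3.0, -0.6, 8.0]
grip_width: 0.0533
grasp_force: 68.0
```

Request:
arm_command(
  motion=[
    {"x": 0, "y": 0, "z": 0, "wx": 0, "wy": 0, "wz": 0},
    {"x": 0, "y": 0, "z": 0, "wx": 0, "wy": 0, "wz": 0},
    {"x": 0, "y": 0, "z": 0, "wx": 0, "wy": 0, "wz": 0},
    {"x": 0, "y": 0, "z": 0, "wx": 0, "wy": 0, "wz": 0},
    {"x": 0, "y": 0, "z": -0.2, "wx": 0, "wy": 0, "wz": 0},
    {"x": 0, "y": 0, "z": -0.5, "wx": 0, "wy": 0, "wz": 0},
    {"x": 0, "y": 0, "z": -0.8, "wx": 0, "wy": 0, "wz": 0},
    {"x": 0, "y": 0, "z": -0.8, "wx": 0, "wy": 0, "wz": 0},
  ],
  fingers=0.8,
)

```text
time_s: 46.7
tool_pos: [0.5415, 0.1108, 0.2658]
tcp_rot: [3.137, 0.003, 2.299]
wrist_force: [0.4, -0.3, -0.7]
grip_width: 0.0684
grasp_force: 0.0
```

Request:
arm_command(
  motion=[
    {"x": -0.27, "y": -0.42, "z": 0, "wx": 0, "wy": 0, "wz": 0},
    {"x": -0.55, "y": -0.85, "z": 0, "wx": 0, "wy": 0, "wz": 0},
    {"x": -0.55, "y": -0.85, "z": 0, "wx": 0, "wy": 0, "wz": 0},
  ],
)

```text
time_s: 47.0
tool_pos: [0.5123, 0.0093, 0.262]
tcp_rot: [-3.14, 0.0, 2.295]
wrist_force: [0.7, 0.3, 0.0]
grip_width: 0.0687
grasp_force: 0.0
```

Request:
arm_command(
  motion=[
    {"x": -0.27, "y": -0.42, "z": 0, "wx": 0, "wy": 0, "wz": 0},
    {"x": -0.55, "y": -0.85, "z": 0, "wx": 0, "wy": 0, "wz": 0},
    {"x": -0.55, "y": -0.85, "z": 0, "wx": 0, "wy": 0, "wz": 0},
  ],
)

```text
time_s: 47.3
tool_pos: [0.4856, -0.0884, 0.262]
tcp_rot: [-3.141, 0.0, 2.295]
wrist_force: [0.1, 0.3, 0.2]
grip_width: 0.0688
grasp_force: 0.0
```

Request:
arm_command(
  motion=[
    {"x": -0.27, "y": -0.42, "z": 0, "wx": 0, "wy": 0, "wz": 0},
    {"x": -0.55, "y": -0.85, "z": 0, "wx": 0, "wy": 0, "wz": 0},
    {"x": -0.55, "y": -0.85, "z": 0, "wx": 0, "wy": 0, "wz": 0},
  ],
)

```text
time_s: 47.6
tool_pos: [0.459, -0.186, 0.2619]
tcp_rot: [-3.141, 0.0, 2.295]
wrist_force: [0.3, 0.6, 0.0]
grip_width: 0.0683
grasp_force: 0.0
```

Request:
arm_command(
  motion=[
    {"x": -0.27, "y": -0.42, "z": 0, "wx": 0, "wy": 0, "wz": -0.065},
    {"x": -0.54, "y": -0.85, "z": 0, "wx": 0, "wy": 0, "wz": -0.13},
    {"x": -0.54, "y": -0.85, "z": 0, "wx": 0, "wy": 0, "wz": -0.195},
    {"x": -0.54, "y": -0.85, "z": 0, "wx": 0, "wy": 0, "wz": -0.195},
    {"x": -0.54, "y": -0.85, "z": 0, "wx": 0, "wy": 0, "wz": -0.195},
  ],
)

```text
time_s: 48.1
tool_pos: [0.4326, -0.2781, 0.2621]
tcp_rot: [3.141, -0.0, 2.703]
wrist_force: [-0.0, -0.3, -0.5]
grip_width: 0.0685
grasp_force: 0.0
```

```bash
python3 st.py .4324 -.2788 .0745; python3 - <<'E'
from h import *
c=cam("wrist")
g=cv2.cvtColor(c["img"],cv2.COLOR_RGB2GRAY)
ci=cv2.HoughCircles(cv2.GaussianBlur(g,(3,3),0),cv2.HOUGH_GRADIENT,1,40,param1=120,param2=22,minRadius=20,maxRadius=42)
for u,v,r in ci[0][:12]: print(u,v,r,onz(c,u,v,.02).round(4))
E
```

```text
t 48.1 pos [ 0.4326 -0.2781  0.2621] yaw 2.7034 j6 -0.292 F [-0.  -0.3 -0.5] w 0.0685
move [-1.700e-03 -8.200e-03  1.876e+00] [0. 0. 0.]
259.5 175.5 23.0 [ 0.4295 -0.2779  0.02  ]
189.5 199.5 24.8 [ 0.4203 -0.3662  0.02  ]
490.5 225.5 25.2 [ 0.6068 -0.0475  0.02  ]
```

Positions agree. Pick weight 3.

Request:
arm_command(
  motion=[
    {"x": 0, "y": -0.01, "z": 0.4, "wx": 0, "wy": 0, "wz": 0},
    {"x": 0, "y": -0.01, "z": 0.8, "wx": 0, "wy": 0, "wz": 0},
    {"x": 0, "y": -0.01, "z": 1, "wx": 0, "wy": 0, "wz": 0},
  ],
)

```text
time_s: 48.45
tool_pos: [0.4316, -0.2779, 0.1599]
tcp_rot: [3.141, -0.002, 2.706]
wrist_force: [-1.0, -0.4, 0.7]
grip_width: 0.0685
grasp_force: 0.0
```

Request:
arm_command(
  motion=[
    {"x": 0, "y": 0, "z": 0.3, "wx": 0, "wy": 0, "wz": 0},
    {"x": 0, "y": 0, "z": 0.6, "wx": 0, "wy": 0, "wz": 0},
    {"x": 0, "y": 0, "z": 0.87, "wx": 0, "wy": 0, "wz": 0},
    {"x": 0, "y": 0, "z": 0.87, "wx": 0, "wy": 0, "wz": 0},
    {"x": 0, "y": 0, "z": 0.87, "wx": 0, "wy": 0, "wz": 0},
  ],
)

```text
time_s: 48.95
tool_pos: [0.4323, -0.2792, 0.0759]
tcp_rot: [3.141, -0.0, 2.707]
wrist_force: [0.1, -0.9, 0.7]
grip_width: 0.0681
grasp_force: 0.0
```

Request:
arm_command(
  motion=[
    {"x": 0, "y": 0, "z": 0, "wx": 0, "wy": 0, "wz": 0},
    {"x": 0, "y": 0, "z": 0, "wx": 0, "wy": 0, "wz": 0},
    {"x": 0, "y": 0, "z": 0, "wx": 0, "wy": 0, "wz": 0},
    {"x": 0, "y": 0, "z": 0, "wx": 0, "wy": 0, "wz": 0},
    {"x": 0, "y": 0, "z": 0, "wx": 0, "wy": 0, "wz": 0},
  ],
  fingers=0,
  squeeze=60,
)

```text
time_s: 49.45
tool_pos: [0.4327, -0.2798, 0.0773]
tcp_rot: [3.141, 0.003, 2.707]
wrist_force: [0.3, 6.5, 12.9]
grip_width: 0.0536
grasp_force: 60.5
```

Request:
arm_command(
  motion=[
    {"x": 0, "y": 0, "z": -0.3, "wx": 0, "wy": 0, "wz": 0},
    {"x": 0, "y": 0, "z": -0.7, "wx": 0, "wy": 0, "wz": 0},
    {"x": 0, "y": 0, "z": -1, "wx": 0, "wy": 0, "wz": 0},
    {"x": 0, "y": 0, "z": -1, "wx": 0, "wy": 0, "wz": 0},
  ],
)

```text
time_s: 49.85
tool_pos: [0.4333, -0.2809, 0.18]
tcp_rot: [-3.139, 0.007, 2.707]
wrist_force: [0.2, -0.3, -5.7]
grip_width: 0.0535
grasp_force: 67.4
```

Request:
arm_command(
  motion=[
    {"x": 0, "y": 0, "z": -0.3, "wx": 0, "wy": 0, "wz": 0},
    {"x": 0, "y": 0, "z": -0.7, "wx": 0, "wy": 0, "wz": 0},
    {"x": 0, "y": 0, "z": -0.95, "wx": 0, "wy": 0, "wz": 0},
    {"x": 0, "y": 0, "z": -0.95, "wx": 0, "wy": 0, "wz": 0},
    {"x": 0, "y": 0, "z": -0.95, "wx": 0, "wy": 0, "wz": 0},
  ],
)

```text
time_s: 50.35
tool_pos: [0.4318, -0.2797, 0.2696]
tcp_rot: [3.142, -0.0, 2.707]
wrist_force: [-0.2, 0.5, -4.8]
grip_width: 0.0533
grasp_force: 67.4
```

```bash
python3 st.py .5445 .1050 .27; python3 - <<'E'
from h import *
c=cam("wrist"); print(held(c))
E
```

```text
t 50.35 pos [ 0.4318 -0.2797  0.2696] yaw 2.7073 j6 -0.299 F [-0.2  0.5 -4.8] w 0.0533
move [ 5.9630e-01  3.9644e+00 -3.8000e-03] [0. 0. 0.]
(array([258.9, 250.3]), np.float64(383.6666666666667), array([ 0.0024, -0.0017]))
```

Request:
arm_command(
  motion=[
    {"x": 0.06, "y": 0.4, "z": 0, "wx": 0, "wy": 0, "wz": 0},
    {"x": 0.12, "y": 0.8, "z": 0, "wx": 0, "wy": 0, "wz": 0},
    {"x": 0.15, "y": 1, "z": 0, "wx": 0, "wy": 0, "wz": 0},
  ],
)

```text
time_s: 50.7
tool_pos: [0.46, -0.1803, 0.2686]
tcp_rot: [3.141, -0.003, 2.708]
wrist_force: [0.1, -0.3, -3.8]
grip_width: 0.053
grasp_force: 67.2
```

Request:
arm_command(
  motion=[
    {"x": 0.06, "y": 0.4, "z": 0, "wx": 0, "wy": 0, "wz": 0},
    {"x": 0.12, "y": 0.8, "z": 0, "wx": 0, "wy": 0, "wz": 0},
    {"x": 0.15, "y": 1, "z": 0, "wx": 0, "wy": 0, "wz": 0},
  ],
)

```text
time_s: 51.0
tool_pos: [0.4885, -0.0832, 0.2686]
tcp_rot: [3.141, -0.003, 2.709]
wrist_force: [-0.0, -0.2, -4.1]
grip_width: 0.0539
grasp_force: 67.2
```

Request:
arm_command(
  motion=[
    {"x": 0.06, "y": 0.4, "z": 0, "wx": 0, "wy": 0, "wz": 0},
    {"x": 0.12, "y": 0.8, "z": 0, "wx": 0, "wy": 0, "wz": 0},
    {"x": 0.15, "y": 1, "z": 0, "wx": 0, "wy": 0, "wz": 0},
  ],
)

```text
time_s: 51.3
tool_pos: [0.517, 0.0138, 0.2685]
tcp_rot: [-3.141, -0.003, 2.709]
wrist_force: [0.2, -0.8, -4.7]
grip_width: 0.0533
grasp_force: 67.2
```

Request:
arm_command(
  motion=[
    {"x": 0.06, "y": 0.4, "z": 0, "wx": 0, "wy": 0, "wz": 0.065},
    {"x": 0.12, "y": 0.8, "z": 0, "wx": 0, "wy": 0, "wz": 0.13},
    {"x": 0.15, "y": 0.93, "z": 0, "wx": 0, "wy": 0, "wz": 0.195},
    {"x": 0.15, "y": 0.93, "z": 0, "wx": 0, "wy": 0, "wz": 0.195},
    {"x": 0.15, "y": 0.93, "z": 0, "wx": 0, "wy": 0, "wz": 0.195},
  ],
)

```text
time_s: 51.8
tool_pos: [0.5422, 0.1017, 0.269]
tcp_rot: [-3.14, -0.001, 2.303]
wrist_force: [-0.3, -0.6, -4.0]
grip_width: 0.0534
grasp_force: 67.1
```

```bash
python3 st.py; python3 - <<'E'
from h import *
c=cam("wrist"); q=held(c,.0568); print(q); print(place((.5438,.1047),q[2],.2085))
E
```

```text
t 51.8 pos [0.5422 0.1017 0.269 ] yaw 2.3029 j6 0.876 F [-0.3 -0.6 -4. ] w 0.0534
(array([259. , 250.2]), np.float64(383.6944444444444), array([ 0.0009, -0.0011]))
(array([0.006 , 0.0461, 0.6085]), array([0., 0., 0.]))
```

Request:
arm_command(
  motion=[
    {"x": 0.006, "y": 0.046, "z": 0.2, "wx": 0, "wy": 0, "wz": 0},
    {"x": 0.006, "y": 0.046, "z": 0.4, "wx": 0, "wy": 0, "wz": 0},
    {"x": 0.006, "y": 0.046, "z": 0.6, "wx": 0, "wy": 0, "wz": 0},
    {"x": 0.006, "y": 0.046, "z": 0.6, "wx": 0, "wy": 0, "wz": 0},
    {"x": 0.006, "y": 0.046, "z": 0.6, "wx": 0, "wy": 0, "wz": 0},
    {"x": 0.006, "y": 0.046, "z": 0.62, "wx": 0, "wy": 0, "wz": 0},
    {"x": 0.006, "y": 0.046, "z": 0.62, "wx": 0, "wy": 0, "wz": 0},
    {"x": 0.006, "y": 0.046, "z": 0.62, "wx": 0, "wy": 0, "wz": 0},
  ],
)

```text
time_s: 52.65
tool_pos: [0.546, 0.1053, 0.2089]
tcp_rot: [3.141, 0.001, 2.299]
wrist_force: [-0.5, 0.3, -4.5]
grip_width: 0.0538
grasp_force: 66.9
```

```bash
python3 st.py; python3 - <<'E'
from h import *
print(place((.5438,.1047),(.0012,-.0013),.2045))
E
```

```text
t 52.65 pos [0.546  0.1053 0.2089] yaw 2.2993 j6 0.886 F [-0.5  0.3 -4.5] w 0.0538
(array([-0.0019, -0.0074,  0.0443]), array([0., 0., 0.]))
```

Request:
arm_command(
  motion=[
    {"x": 0, "y": -0.007, "z": 0.015, "wx": 0, "wy": 0, "wz": 0},
    {"x": 0, "y": -0.007, "z": 0.03, "wx": 0, "wy": 0, "wz": 0},
    {"x": 0, "y": -0.007, "z": 0.04, "wx": 0, "wy": 0, "wz": 0},
    {"x": 0, "y": -0.007, "z": 0.047, "wx": 0, "wy": 0, "wz": 0},
    {"x": 0, "y": -0.007, "z": 0.047, "wx": 0, "wy": 0, "wz": 0},
    {"x": 0, "y": -0.007, "z": 0.047, "wx": 0, "wy": 0, "wz": 0},
  ],
)

```text
time_s: 53.25
tool_pos: [0.5454, 0.1048, 0.2046]
tcp_rot: [3.141, 0.001, 2.299]
wrist_force: [-3.6, -1.1, 9.6]
grip_width: 0.0534
grasp_force: 68.7
```

Request:
arm_command(
  motion=[
    {"x": 0, "y": 0, "z": 0, "wx": 0, "wy": 0, "wz": 0},
    {"x": 0, "y": 0, "z": 0, "wx": 0, "wy": 0, "wz": 0},
    {"x": 0, "y": 0, "z": 0, "wx": 0, "wy": 0, "wz": 0},
    {"x": 0, "y": 0, "z": 0, "wx": 0, "wy": 0, "wz": 0},
    {"x": 0, "y": 0, "z": -0.2, "wx": 0, "wy": 0, "wz": 0},
    {"x": 0, "y": 0, "z": -0.5, "wx": 0, "wy": 0, "wz": 0},
    {"x": 0, "y": 0, "z": -0.7, "wx": 0, "wy": 0, "wz": 0},
    {"x": 0, "y": 0, "z": -0.7, "wx": 0, "wy": 0, "wz": 0},
  ],
  fingers=0.8,
)

```text
time_s: 54.05
tool_pos: [0.5462, 0.105, 0.2761]
tcp_rot: [3.138, 0.002, 2.299]
wrist_force: [0.5, 0.5, 0.3]
grip_width: 0.0686
grasp_force: 0.0
```

Request:
arm_command(
  motion=[
    {"x": -0.27, "y": -0.41, "z": 0, "wx": 0, "wy": 0, "wz": 0},
    {"x": -0.55, "y": -0.82, "z": 0, "wx": 0, "wy": 0, "wz": 0},
    {"x": -0.55, "y": -0.82, "z": 0, "wx": 0, "wy": 0, "wz": 0},
  ],
)

```text
time_s: 54.35
tool_pos: [0.5195, 0.0054, 0.273]
tcp_rot: [-3.14, -0.0, 2.295]
wrist_force: [0.1, -0.5, 0.1]
grip_width: 0.0685
grasp_force: 0.0
```

Request:
arm_command(
  motion=[
    {"x": -0.27, "y": -0.41, "z": 0, "wx": 0, "wy": 0, "wz": 0},
    {"x": -0.55, "y": -0.82, "z": 0, "wx": 0, "wy": 0, "wz": 0},
    {"x": -0.55, "y": -0.82, "z": 0, "wx": 0, "wy": 0, "wz": 0},
  ],
)

```text
time_s: 54.65
tool_pos: [0.4951, -0.0903, 0.273]
tcp_rot: [-3.14, -0.0, 2.294]
wrist_force: [-0.2, -0.3, 0.3]
grip_width: 0.0684
grasp_force: 0.0
```

Request:
arm_command(
  motion=[
    {"x": -0.27, "y": -0.41, "z": 0, "wx": 0, "wy": 0, "wz": 0},
    {"x": -0.55, "y": -0.82, "z": 0, "wx": 0, "wy": 0, "wz": 0},
    {"x": -0.55, "y": -0.82, "z": 0, "wx": 0, "wy": 0, "wz": 0},
  ],
)

```text
time_s: 54.95
tool_pos: [0.4707, -0.1858, 0.2729]
tcp_rot: [-3.141, 0.0, 2.295]
wrist_force: [0.6, 0.1, -0.4]
grip_width: 0.0683
grasp_force: 0.0
```

Request:
arm_command(
  motion=[
    {"x": -0.27, "y": -0.41, "z": 0, "wx": 0, "wy": 0, "wz": 0},
    {"x": -0.55, "y": -0.82, "z": 0, "wx": 0, "wy": 0, "wz": 0},
    {"x": -0.55, "y": -0.82, "z": 0, "wx": 0, "wy": 0, "wz": 0},
  ],
)

```text
time_s: 55.25
tool_pos: [0.4463, -0.2812, 0.2727]
tcp_rot: [-3.141, -0.0, 2.295]
wrist_force: [0.2, 0.7, 0.4]
grip_width: 0.0684
grasp_force: 0.0
```

Request:
arm_command(
  motion=[
    {"x": -0.27, "y": -0.41, "z": 0.05, "wx": 0, "wy": 0, "wz": -0.065},
    {"x": -0.54, "y": -0.8, "z": 0.1, "wx": 0, "wy": 0, "wz": -0.13},
    {"x": -0.54, "y": -0.8, "z": 0.1, "wx": 0, "wy": 0, "wz": -0.195},
    {"x": -0.54, "y": -0.8, "z": 0.1, "wx": 0, "wy": 0, "wz": -0.195},
    {"x": -0.54, "y": -0.8, "z": 0.1, "wx": 0, "wy": 0, "wz": -0.195},
  ],
)

```text
time_s: 55.75
tool_pos: [0.4236, -0.3701, 0.2634]
tcp_rot: [3.141, -0.001, 2.704]
wrist_force: [-0.3, -0.2, 0.6]
grip_width: 0.0686
grasp_force: 0.0
```

```bash
python3 st.py .4237 -.3699 .0745
```

```text
t 55.75 pos [ 0.4236 -0.3701  0.2634] yaw 2.7042 j6 -0.426 F [-0.3 -0.2  0.6] w 0.0686
move [-1.1000e-03  6.0000e-04  1.8886e+00] [0. 0. 0.]
```

Request:
arm_command(
  motion=[
    {"x": 0, "y": 0, "z": 0.4, "wx": 0, "wy": 0, "wz": 0},
    {"x": 0, "y": 0, "z": 0.8, "wx": 0, "wy": 0, "wz": 0},
    {"x": 0, "y": 0, "z": 1, "wx": 0, "wy": 0, "wz": 0},
  ],
)

```text
time_s: 56.05
tool_pos: [0.4231, -0.3689, 0.1611]
tcp_rot: [3.14, -0.002, 2.705]
wrist_force: [-0.2, -0.3, 0.5]
grip_width: 0.0681
grasp_force: 0.0
```

Request:
arm_command(
  motion=[
    {"x": 0, "y": 0, "z": 0.3, "wx": 0, "wy": 0, "wz": 0},
    {"x": 0, "y": 0, "z": 0.6, "wx": 0, "wy": 0, "wz": 0},
    {"x": 0, "y": 0, "z": 0.88, "wx": 0, "wy": 0, "wz": 0},
    {"x": 0, "y": 0, "z": 0.88, "wx": 0, "wy": 0, "wz": 0},
    {"x": 0, "y": 0, "z": 0.88, "wx": 0, "wy": 0, "wz": 0},
  ],
)

```text
time_s: 56.55
tool_pos: [0.4237, -0.3704, 0.0764]
tcp_rot: [3.141, -0.0, 2.707]
wrist_force: [0.3, -0.7, 0.2]
grip_width: 0.0685
grasp_force: 0.0
```

Request:
arm_command(
  motion=[
    {"x": 0, "y": 0, "z": 0, "wx": 0, "wy": 0, "wz": 0},
    {"x": 0, "y": 0, "z": 0, "wx": 0, "wy": 0, "wz": 0},
    {"x": 0, "y": 0, "z": 0, "wx": 0, "wy": 0, "wz": 0},
    {"x": 0, "y": 0, "z": 0, "wx": 0, "wy": 0, "wz": 0},
    {"x": 0, "y": 0, "z": 0, "wx": 0, "wy": 0, "wz": 0},
  ],
  fingers=0,
  squeeze=60,
)

```text
time_s: 57.05
tool_pos: [0.424, -0.3712, 0.0779]
tcp_rot: [-3.141, 0.003, 2.707]
wrist_force: [-0.4, 6.0, 11.2]
grip_width: 0.0536
grasp_force: 60.9
```

Request:
arm_command(
  motion=[
    {"x": 0, "y": 0, "z": -0.3, "wx": 0, "wy": 0, "wz": 0},
    {"x": 0, "y": 0, "z": -0.7, "wx": 0, "wy": 0, "wz": 0},
    {"x": 0, "y": 0, "z": -1, "wx": 0, "wy": 0, "wz": 0},
    {"x": 0, "y": 0, "z": -1, "wx": 0, "wy": 0, "wz": 0},
  ],
)

```text
time_s: 57.45
tool_pos: [0.4244, -0.3724, 0.1808]
tcp_rot: [-3.138, 0.007, 2.707]
wrist_force: [0.5, -0.1, -4.0]
grip_width: 0.0534
grasp_force: 66.3
```

Request:
arm_command(
  motion=[
    {"x": 0, "y": 0, "z": -0.3, "wx": 0, "wy": 0, "wz": 0},
    {"x": 0, "y": 0, "z": -0.7, "wx": 0, "wy": 0, "wz": 0},
    {"x": 0, "y": 0, "z": -1, "wx": 0, "wy": 0, "wz": 0},
    {"x": 0, "y": 0, "z": -1, "wx": 0, "wy": 0, "wz": 0},
    {"x": 0, "y": 0, "z": -1, "wx": 0, "wy": 0, "wz": 0},
  ],
)

```text
time_s: 57.95
tool_pos: [0.4232, -0.371, 0.2755]
tcp_rot: [-3.141, 0.001, 2.707]
wrist_force: [-1.5, 0.3, -4.8]
grip_width: 0.0534
grasp_force: 66.3
```

```bash
python3 st.py .5445 .1050 .28; python3 - <<'E'
from h import *
c=cam("wrist"); print(held(c))
E
```

```text
t 57.95 pos [ 0.4232 -0.371   0.2755] yaw 2.7072 j6 -0.43 F [-1.5  0.3 -4.8] w 0.0534
move [ 0.9027  4.8289 -0.0464] [0. 0. 0.]
(array([258.9, 249.4]), np.float64(383.3888888888889), array([ 0.0029, -0.0017]))
```

Request:
arm_command(
  motion=[
    {"x": 0.07, "y": 0.4, "z": 0, "wx": 0, "wy": 0, "wz": 0},
    {"x": 0.14, "y": 0.8, "z": 0, "wx": 0, "wy": 0, "wz": 0},
    {"x": 0.18, "y": 0.97, "z": 0, "wx": 0, "wy": 0, "wz": 0},
  ],
)

```text
time_s: 58.3
tool_pos: [0.4475, -0.2727, 0.2742]
tcp_rot: [3.14, -0.003, 2.709]
wrist_force: [0.7, -0.6, -3.8]
grip_width: 0.0536
grasp_force: 66.1
```

Request:
arm_command(
  motion=[
    {"x": 0.07, "y": 0.4, "z": 0, "wx": 0, "wy": 0, "wz": 0},
    {"x": 0.14, "y": 0.8, "z": 0, "wx": 0, "wy": 0, "wz": 0},
    {"x": 0.18, "y": 0.97, "z": 0, "wx": 0, "wy": 0, "wz": 0},
  ],
)

```text
time_s: 58.6
tool_pos: [0.472, -0.1773, 0.2745]
tcp_rot: [3.141, -0.002, 2.709]
wrist_force: [0.0, -1.1, -3.8]
grip_width: 0.0533
grasp_force: 66.1
```

Request:
arm_command(
  motion=[
    {"x": 0.07, "y": 0.4, "z": 0, "wx": 0, "wy": 0, "wz": 0},
    {"x": 0.14, "y": 0.8, "z": 0, "wx": 0, "wy": 0, "wz": 0},
    {"x": 0.18, "y": 0.97, "z": 0, "wx": 0, "wy": 0, "wz": 0},
  ],
)

```text
time_s: 58.9
tool_pos: [0.4965, -0.0818, 0.2745]
tcp_rot: [3.141, -0.002, 2.709]
wrist_force: [0.1, -0.5, -3.3]
grip_width: 0.0537
grasp_force: 66.0
```

Request:
arm_command(
  motion=[
    {"x": 0.07, "y": 0.4, "z": 0, "wx": 0, "wy": 0, "wz": 0},
    {"x": 0.14, "y": 0.8, "z": 0, "wx": 0, "wy": 0, "wz": 0},
    {"x": 0.18, "y": 0.97, "z": 0, "wx": 0, "wy": 0, "wz": 0},
  ],
)

```text
time_s: 59.2
tool_pos: [0.5211, 0.0137, 0.2744]
tcp_rot: [-3.142, -0.002, 2.709]
wrist_force: [0.3, -0.5, -3.0]
grip_width: 0.0528
grasp_force: 66.0
```

Request:
arm_command(
  motion=[
    {"x": 0.07, "y": 0.4, "z": 0, "wx": 0, "wy": 0, "wz": 0.065},
    {"x": 0.14, "y": 0.8, "z": 0, "wx": 0, "wy": 0, "wz": 0.13},
    {"x": 0.18, "y": 0.92, "z": 0, "wx": 0, "wy": 0, "wz": 0.195},
    {"x": 0.18, "y": 0.92, "z": 0, "wx": 0, "wy": 0, "wz": 0.195},
    {"x": 0.18, "y": 0.92, "z": 0, "wx": 0, "wy": 0, "wz": 0.195},
  ],
)

```text
time_s: 59.7
tool_pos: [0.543, 0.1019, 0.2747]
tcp_rot: [-3.14, -0.001, 2.303]
wrist_force: [-0.2, -0.6, -2.7]
grip_width: 0.0537
grasp_force: 66.1
```

```bash
python3 st.py; python3 - <<'E'
from h import *
c=cam("wrist"); q=held(c,.057); print(q); print(place((.5438,.1047),(.0016,-.0013),.229))
E
```

```text
t 59.7 pos [0.543  0.1019 0.2747] yaw 2.3029 j6 0.877 F [-0.2 -0.6 -2.7] w 0.0537
(array([259. , 249.3]), np.float64(383.52777777777777), array([ 0.0013, -0.0011]))
(array([0.0029, 0.0398, 0.4602]), array([0., 0., 0.]))
```

Request:
arm_command(
  motion=[
    {"x": 0.003, "y": 0.035, "z": 0.2, "wx": 0, "wy": 0, "wz": 0},
    {"x": 0.003, "y": 0.035, "z": 0.4, "wx": 0, "wy": 0, "wz": 0},
    {"x": 0.003, "y": 0.035, "z": 0.46, "wx": 0, "wy": 0, "wz": 0},
    {"x": 0.003, "y": 0.035, "z": 0.46, "wx": 0, "wy": 0, "wz": 0},
    {"x": 0.003, "y": 0.035, "z": 0.46, "wx": 0, "wy": 0, "wz": 0},
    {"x": 0.003, "y": 0.035, "z": 0.46, "wx": 0, "wy": 0, "wz": 0},
  ],
)

```text
time_s: 60.35
tool_pos: [0.5461, 0.1045, 0.2306]
tcp_rot: [3.141, 0.001, 2.299]
wrist_force: [0.4, 0.5, -3.0]
grip_width: 0.0536
grasp_force: 66.0
```

```bash
python3 st.py; python3 - <<'E'
from h import *
print(place((.5438,.1047),(.0016,-.0013),.2253))
E
```

```text
t 60.35 pos [0.5461 0.1045 0.2306] yaw 2.2993 j6 0.885 F [ 0.4  0.5 -3. ] w 0.0536
(array([ 0.0011, -0.0032,  0.0529]), array([0., 0., 0.]))
```

Request:
arm_command(
  motion=[
    {"x": 0, "y": -0.003, "z": 0.015, "wx": 0, "wy": 0, "wz": 0},
    {"x": 0, "y": -0.003, "z": 0.03, "wx": 0, "wy": 0, "wz": 0},
    {"x": 0, "y": -0.003, "z": 0.04, "wx": 0, "wy": 0, "wz": 0},
    {"x": 0, "y": -0.003, "z": 0.05, "wx": 0, "wy": 0, "wz": 0},
    {"x": 0, "y": -0.003, "z": 0.056, "wx": 0, "wy": 0, "wz": 0},
    {"x": 0, "y": -0.003, "z": 0.056, "wx": 0, "wy": 0, "wz": 0},
    {"x": 0, "y": -0.003, "z": 0.056, "wx": 0, "wy": 0, "wz": 0},
  ],
)

```text
time_s: 61.05
tool_pos: [0.5457, 0.1045, 0.225]
tcp_rot: [3.141, 0.001, 2.299]
wrist_force: [-4.3, -1.5, 9.8]
grip_width: 0.0533
grasp_force: 67.5
```

Request:
arm_command(
  motion=[
    {"x": 0, "y": 0, "z": 0, "wx": 0, "wy": 0, "wz": 0},
    {"x": 0, "y": 0, "z": 0, "wx": 0, "wy": 0, "wz": 0},
    {"x": 0, "y": 0, "z": 0, "wx": 0, "wy": 0, "wz": 0},
    {"x": 0, "y": 0, "z": 0, "wx": 0, "wy": 0, "wz": 0},
    {"x": 0, "y": 0, "z": -0.2, "wx": 0, "wy": 0, "wz": 0},
    {"x": 0, "y": 0, "z": -0.5, "wx": 0, "wy": 0, "wz": 0},
    {"x": 0, "y": 0, "z": -0.8, "wx": 0, "wy": 0, "wz": 0},
    {"x": 0, "y": 0, "z": -0.8, "wx": 0, "wy": 0, "wz": 0},
    {"x": 0, "y": 0, "z": -0.8, "wx": 0, "wy": 0, "wz": 0},
    {"x": 0, "y": 0, "z": -0.8, "wx": 0, "wy": 0, "wz": 0},
  ],
  fingers=0.8,
)

```text
time_s: 62.05
tool_pos: [0.5453, 0.1045, 0.3032]
tcp_rot: [-3.141, -0.001, 2.299]
wrist_force: [0.7, -0.4, -0.7]
grip_width: 0.0682
grasp_force: 0.0
```

```bash
python3 st.py; python3 - <<'E'
from h import *
c=cam("wrist"); np.save("stack.npy",c,allow_pickle=True); s=sense(); zt=s["tool_pos"][2]-.167
q,a,p=held(c,zt); o=R.from_euler('xyz',s["tcp_rot"]).apply([p[0],p[1],zt]); print(q,a,p,"hub world",(s["tool_pos"]+o).round(4))
# circle outlines of all discs near
g=cv2.cvtColor(c["img"],cv2.COLOR_RGB2GRAY)
ci=cv2.HoughCircles(cv2.GaussianBlur(g,(3,3),0),cv2.HOUGH_GRADIENT,1,5,param1=120,param2=18,minRadius=38,maxRadius=66)
if ci is not None:
    for x in ci[0][:6]: print(x, onz(c,x[0],x[1],.167).round(4))
E
```

```text
t 62.05 pos [0.5453 0.1045 0.3032] yaw 2.2992 j6 0.885 F [ 0.7 -0.4 -0.7] w 0.0682
[259.6 204.9] 172.33333333333334 [ 0.     -0.0006] hub world [0.5446 0.1041 0.167 ]
[469.5 203.5  40. ] [0.6682 0.2158 0.167 ]
[454.5 241.5  55.5] [0.6859 0.1875 0.167 ]
[270.5 102.5  63.2] [0.4991 0.1671 0.167 ]
[263.5 207.5  65.4] [0.5484 0.1046 0.167 ]
[263.5 115.5  59.9] [0.5013 0.157  0.167 ]
[279.5 208.5  55.5] [0.5585 0.1124 0.167 ]
```

Request:
arm_command(
  motion=[
    {"x": 0.4, "y": 0.1, "z": 0, "wx": 0, "wy": 0, "wz": 0.07},
    {"x": 0.8, "y": 0.2, "z": 0, "wx": 0, "wy": 0, "wz": 0.14},
    {"x": 1, "y": 0.26, "z": 0, "wx": 0, "wy": 0, "wz": 0.21},
    {"x": 1, "y": 0.26, "z": 0, "wx": 0, "wy": 0, "wz": 0.28},
    {"x": 1, "y": 0.26, "z": 0, "wx": 0, "wy": 0, "wz": 0.348},
    {"x": 1, "y": 0.26, "z": 0, "wx": 0, "wy": 0, "wz": 0.348},
    {"x": 1, "y": 0.26, "z": 0, "wx": 0, "wy": 0, "wz": 0.348},
    {"x": 1, "y": 0.26, "z": 0, "wx": 0, "wy": 0, "wz": 0.348},
  ],
)

```text
time_s: 62.9
tool_pos: [0.4984, 0.1963, 0.3038]
tcp_rot: [-3.141, 0.0, 1.573]
wrist_force: [0.7, -0.7, -0.1]
grip_width: 0.0683
grasp_force: 0.0
```

```bash
python3 - <<'E'
from h import *
c=cam("wrist"); np.save("x1.npy",c,allow_pickle=True)
E
```

Request:
arm_command(
  motion=[
    {"x": 0, "y": 0.5, "z": 0, "wx": 0, "wy": 0, "wz": 0},
    {"x": 0, "y": 1, "z": 0, "wx": 0, "wy": 0, "wz": 0},
    {"x": 0, "y": 1, "z": 0, "wx": 0, "wy": 0, "wz": 0},
    {"x": 0, "y": 1, "z": 0, "wx": 0, "wy": 0, "wz": 0},
    {"x": 0, "y": 1, "z": 0, "wx": 0, "wy": 0, "wz": 0},
  ],
)

```text
time_s: 63.45
tool_pos: [0.5978, 0.1964, 0.3041]
tcp_rot: [-3.141, 0.0, 1.571]
wrist_force: [-0.3, 0.4, -0.0]
grip_width: 0.0683
grasp_force: 0.0
```

```bash
python3 - <<'E'
from h import *
c2=cam("wrist"); np.save("x2.npy",c2,allow_pickle=True); c1=np.load("x1.npy",allow_pickle=True).item(); s=sense(); print(s["tool_pos"],s["tcp_rot"],s["qpos"])
out=[]
for c in (c1,c2):
    for p in [(.5453,.3046,.1495),(.4813,.3046,.0855),(.6093,.3046,.0855)]: print(proj(c,p).round(1),end=" ")
    print(); u,v=[int(t) for t in proj(c,(.545,.3046,.09))]; v0=max(v-90,0)
    out.append(cv2.resize(c["img"][v0:v0+180,u-95:u+95],None,fx=2.1,fy=2.1)); print(u,v,v0)
save("wheel",np.hstack(out))
import os; os.system("python3 - <<'F'\nF")
E
python3 meas.py x1.npy x2.npy | grep -E "lev|^a|^d"
```

```text
[0.59758866 0.19642377 0.30444763] [ 3.14158249e+00 -6.59704322e-05  1.57114604e+00] [1.88101558e-01 4.47461837e-01 2.38210971e-01 1.36152316e+00
 6.29140433e-05 1.75854817e+00]
[321.1  60.3] [241.4  73.8] [372.  74.] 
307 73 0
[188.8  60.5] [139.8  74.1] [270.3  74. ] 
203 73 0
a [229.2 153.1] 5.7 [136. 153.] 5.5 [0.4668 0.227  0.0826] 0.0002
d [375.2 154.3] 5.5 [282.1 154. ] 5.7 [0.6229 0.2259 0.0823] 0.0002
lev [234.8 222.9] bub [234.4 222.9] 3.3 [-0.4   0.04  0.  ]
lev [156.5 222.9] bub [156.  222.9] 3.3 [-0.64  0.05  0.  ]
level [0.4681 0.1351 0.0514]
```

View pics/wheel.png

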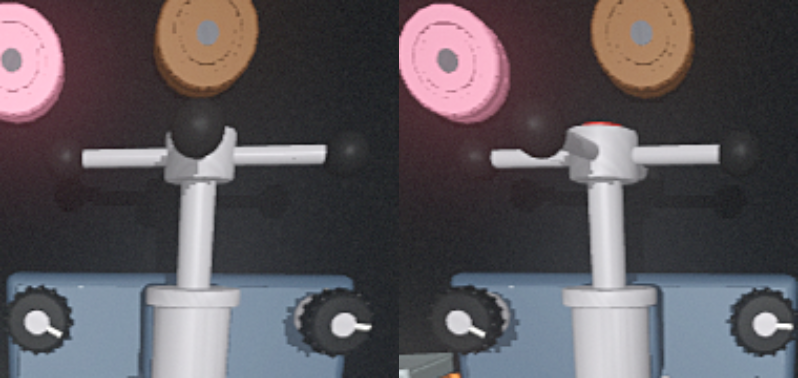

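Top ball at crop (200,130) and (136,128 in the right half): it leans to −x, so the wheel reads about 0.2 rad. Side balls at (349,150) and (67,157). Triangulate.

```bash
python3 - <<'E'
from h import *
c1=np.load("x1.npy",allow_pickle=True).item();c2=np.load("x2.npy",allow_pickle=True).item()
f=lambda x,y,u0:(u0+x/2.1-.26,y/2.1-.26)
for n,a,b in [("top",(199,131),(136,127)),("right",(349,151),(738-399,151)),("left",(66,157),(474-399,156))]:
    X,e=tri(c1,f(*a,212),c2,f(*b,108)); print(n,X.round(4),e.round(4), "theta",np.arctan2(-(X[0]-.5453),X[2]-.0855).round(3))
E
python3 st.py
```

```text
top [0.5339 0.3035 0.1526] 0.0014 theta 0.168
right [0.6076 0.3039 0.1035] 0.0 theta -1.289
left [0.4827 0.3051 0.08  ] 0.0007 theta 1.658
t 63.5 pos [0.5976 0.1964 0.3044] yaw 1.5711 j6 1.759 F [ 0.7  0.3 -0.1] w 0.0687
```

Request:
arm_command(
  motion=[
    {"x": 0.5, "y": -0.32, "z": 0, "wx": 0, "wy": 0, "wz": 0},
    {"x": 1, "y": -0.64, "z": 0, "wx": 0, "wy": 0, "wz": 0},
    {"x": 1, "y": -0.64, "z": 0, "wx": 0, "wy": 0, "wz": 0},
    {"x": 1, "y": -0.64, "z": 0, "wx": 0, "wy": 0, "wz": 0},
  ],
  fingers=0.53,
)

```text
time_s: 63.9
tool_pos: [0.5321, 0.2984, 0.3051]
tcp_rot: [3.141, -0.001, 1.574]
wrist_force: [1.1, 0.3, 0.0]
grip_width: 0.0451
grasp_force: 0.0
```

Request:
arm_command(
  motion=[
    {"x": 0.08, "y": 0, "z": 0, "wx": 0, "wy": 0, "wz": -0.07},
    {"x": 0.08, "y": 0, "z": 0, "wx": 0, "wy": 0, "wz": -0.14},
    {"x": 0.08, "y": 0, "z": 0, "wx": 0, "wy": 0, "wz": -0.21},
    {"x": 0.08, "y": 0, "z": 0, "wx": 0, "wy": 0, "wz": -0.28},
    {"x": 0.08, "y": 0, "z": 0, "wx": 0, "wy": 0, "wz": -0.35},
    {"x": 0.08, "y": 0, "z": 0, "wx": 0, "wy": 0, "wz": -0.42},
    {"x": 0.08, "y": 0, "z": 0, "wx": 0, "wy": 0, "wz": -0.49},
    {"x": 0.08, "y": 0, "z": 0, "wx": 0, "wy": 0, "wz": -0.56},
    {"x": 0.08, "y": 0, "z": 0, "wx": 0, "wy": 0, "wz": -0.63},
    {"x": 0.08, "y": 0, "z": 0, "wx": 0, "wy": 0, "wz": -0.7},
  ],
)

```text
time_s: 64.9
tool_pos: [0.5345, 0.3035, 0.3046]
tcp_rot: [3.142, 0.001, 3.042]
wrist_force: [0.5, -0.1, -0.7]
grip_width: 0.0456
grasp_force: 0.0
```

Request:
arm_command(
  motion=[
    {"x": 0, "y": 0, "z": 0, "wx": 0, "wy": 0, "wz": -0.05},
    {"x": 0, "y": 0, "z": 0, "wx": 0, "wy": 0, "wz": -0.05},
    {"x": 0, "y": 0, "z": 0, "wx": 0, "wy": 0, "wz": -0.05},
    {"x": 0, "y": 0, "z": 0, "wx": 0, "wy": 0, "wz": -0.05},
  ],
)

```text
time_s: 65.3
tool_pos: [0.5345, 0.3041, 0.3042]
tcp_rot: [3.142, 0.0, 3.138]
wrist_force: [-0.1, 0.6, 0.5]
grip_width: 0.0454
grasp_force: 0.0
```

```bash
python3 st.py .5338 .304 .2085
```

```text
t 65.3 pos [0.5345 0.3041 0.3042] yaw 3.1383 j6 0.388 F [-0.1  0.6  0.5] w 0.0454
move [ 6.700e-03 -9.000e-04  9.573e-01] [0. 0. 0.]
```

Descend onto the ball and grip it gently.

Request:
arm_command(
  motion=[
    {"x": 0.007, "y": 0, "z": 0.3, "wx": 0, "wy": 0, "wz": 0},
    {"x": 0.007, "y": 0, "z": 0.6, "wx": 0, "wy": 0, "wz": 0},
    {"x": 0.007, "y": 0, "z": 0.8, "wx": 0, "wy": 0, "wz": 0},
    {"x": 0.007, "y": 0, "z": 0.96, "wx": 0, "wy": 0, "wz": 0},
    {"x": 0.007, "y": 0, "z": 0.96, "wx": 0, "wy": 0, "wz": 0},
    {"x": 0.007, "y": 0, "z": 0.96, "wx": 0, "wy": 0, "wz": 0},
  ],
)

```text
time_s: 65.9
tool_pos: [0.5339, 0.3044, 0.2086]
tcp_rot: [3.142, 0.0, 3.14]
wrist_force: [-0.6, 0.5, -0.2]
grip_width: 0.0453
grasp_force: 0.0
```

Request:
arm_command(
  motion=[
    {"x": 0, "y": 0, "z": 0, "wx": 0, "wy": 0, "wz": 0},
    {"x": 0, "y": 0, "z": 0, "wx": 0, "wy": 0, "wz": 0},
    {"x": 0, "y": 0, "z": 0, "wx": 0, "wy": 0, "wz": 0},
    {"x": 0, "y": 0, "z": 0, "wx": 0, "wy": 0, "wz": 0},
    {"x": 0, "y": 0, "z": 0, "wx": 0, "wy": 0, "wz": 0},
    {"x": 0, "y": 0, "z": 0, "wx": 0, "wy": 0, "wz": 0},
  ],
  fingers=0,
  squeeze=25,
)

```text
time_s: 66.5
tool_pos: [0.5343, 0.3059, 0.2095]
tcp_rot: [3.138, 0.002, -3.141]
wrist_force: [-0.9, 10.3, 2.8]
grip_width: 0.018
grasp_force: 24.7
```

```bash
python3 st.py; python3 - <<'E'
import numpy as np
def arc(t0,t1,n=10):
    for t in np.linspace(t0,t1,n+1)[1:]: print(round(.64*(np.sin(t)-np.sin(t0)),3),round(.64*(np.cos(t0)-np.cos(t)),3),end=" | ")
    print()
arc(.18,1.5,9); arc(-.07,1.5,10); arc(-.07,.86,7)
E
```

```text
t 66.5 pos [0.5343 0.3059 0.2095] yaw -3.1415 j6 0.387 F [-0.9 10.3  2.8] w 0.018
0.091 0.024 | 0.177 0.06 | 0.257 0.109 | 0.329 0.169 | 0.392 0.239 | 0.444 0.317 | 0.483 0.402 | 0.51 0.492 | 0.524 0.584 | 
0.1 0.001 | 0.199 0.017 | 0.295 0.049 | 0.384 0.096 | 0.464 0.155 | 0.535 0.227 | 0.593 0.308 | 0.638 0.398 | 0.668 0.494 | 0.683 0.593 | 
0.085 -0.0 | 0.169 0.011 | 0.251 0.033 | 0.33 0.065 | 0.403 0.108 | 0.47 0.16 | 0.53 0.221 |
```

Request:
arm_command(
  motion=[
    {"x": 0.091, "y": 0.015, "z": 0.024, "wx": 0, "wy": 0, "wz": 0},
    {"x": 0.177, "y": 0.015, "z": 0.06, "wx": 0, "wy": 0, "wz": 0},
    {"x": 0.257, "y": 0.015, "z": 0.109, "wx": 0, "wy": 0, "wz": 0},
    {"x": 0.329, "y": 0.015, "z": 0.169, "wx": 0, "wy": 0, "wz": 0},
    {"x": 0.392, "y": 0.015, "z": 0.239, "wx": 0, "wy": 0, "wz": 0},
    {"x": 0.444, "y": 0.015, "z": 0.317, "wx": 0, "wy": 0, "wz": 0},
    {"x": 0.483, "y": 0.015, "z": 0.402, "wx": 0, "wy": 0, "wz": 0},
    {"x": 0.51, "y": 0.015, "z": 0.492, "wx": 0, "wy": 0, "wz": 0},
    {"x": 0.524, "y": 0.015, "z": 0.584, "wx": 0, "wy": 0, "wz": 0},
    {"x": 0.524, "y": 0.015, "z": 0.584, "wx": 0, "wy": 0, "wz": 0},
  ],
)

```text
time_s: 67.5
tool_pos: [0.4813, 0.3067, 0.1497]
tcp_rot: [3.14, 0.0, 3.141]
wrist_force: [-0.9, 4.5, 0.7]
grip_width: 0.0182
grasp_force: 26.7
```

```bash
python3 st.py
```

```text
t 67.5 pos [0.4813 0.3067 0.1497] yaw 3.1415 j6 0.424 F [-0.9  4.5  0.7] w 0.0182
```

Request:
arm_command(
  motion=[
    {"x": 0, "y": 0, "z": 0, "wx": 0, "wy": 0, "wz": 0},
    {"x": 0, "y": 0, "z": 0, "wx": 0, "wy": 0, "wz": 0},
    {"x": 0, "y": 0, "z": 0, "wx": 0, "wy": 0, "wz": 0},
    {"x": 0, "y": 0, "z": 0, "wx": 0, "wy": 0, "wz": 0},
    {"x": 0, "y": 0, "z": -0.3, "wx": 0, "wy": 0, "wz": 0},
    {"x": 0, "y": 0, "z": -0.7, "wx": 0, "wy": 0, "wz": 0},
    {"x": 0, "y": 0, "z": -1, "wx": 0, "wy": 0, "wz": 0},
    {"x": 0, "y": 0, "z": -1, "wx": 0, "wy": 0, "wz": 0},
  ],
  fingers=0.53,
)

```text
time_s: 68.3
tool_pos: [0.4826, 0.3065, 0.2536]
tcp_rot: [3.139, 0.006, 3.141]
wrist_force: [0.6, 0.5, -1.5]
grip_width: 0.045
grasp_force: 0.0
```

Request:
arm_command(
  motion=[
    {"x": -0.34, "y": 0, "z": 0, "wx": 0, "wy": 0, "wz": 0},
    {"x": -0.67, "y": 0, "z": 0, "wx": 0, "wy": 0, "wz": 0},
    {"x": -0.67, "y": 0, "z": 0, "wx": 0, "wy": 0, "wz": 0},
    {"x": -0.67, "y": 0, "z": 0, "wx": 0, "wy": 0, "wz": 0},
    {"x": -0.67, "y": 0, "z": 0, "wx": 0, "wy": 0, "wz": 0},
  ],
)

```text
time_s: 68.8
tool_pos: [0.5477, 0.3059, 0.2493]
tcp_rot: [-3.141, -0.001, 3.141]
wrist_force: [0.5, 1.1, -0.7]
grip_width: 0.0451
grasp_force: 0.0
```

```bash
python3 st.py .5488 .306 .2095
```

```text
t 68.8 pos [0.5477 0.3059 0.2493] yaw 3.1411 j6 0.38 F [ 0.5  1.1 -0.7] w 0.0451
move [-0.0116  0.0016  0.3981] [0. 0. 0.]
```

Request:
arm_command(
  motion=[
    {"x": -0.01, "y": 0, "z": 0.2, "wx": 0, "wy": 0, "wz": 0},
    {"x": -0.01, "y": 0, "z": 0.4, "wx": 0, "wy": 0, "wz": 0},
    {"x": -0.01, "y": 0, "z": 0.4, "wx": 0, "wy": 0, "wz": 0},
    {"x": -0.01, "y": 0, "z": 0.4, "wx": 0, "wy": 0, "wz": 0},
  ],
)

```text
time_s: 69.2
tool_pos: [0.5488, 0.306, 0.2103]
tcp_rot: [-3.141, -0.0, 3.141]
wrist_force: [-0.5, -0.9, 1.4]
grip_width: 0.0451
grasp_force: 0.0
```

Request:
arm_command(
  motion=[
    {"x": 0, "y": 0, "z": 0, "wx": 0, "wy": 0, "wz": 0},
    {"x": 0, "y": 0, "z": 0, "wx": 0, "wy": 0, "wz": 0},
    {"x": 0, "y": 0, "z": 0, "wx": 0, "wy": 0, "wz": 0},
    {"x": 0, "y": 0, "z": 0, "wx": 0, "wy": 0, "wz": 0},
    {"x": 0, "y": 0, "z": 0, "wx": 0, "wy": 0, "wz": 0},
    {"x": 0, "y": 0, "z": 0, "wx": 0, "wy": 0, "wz": 0},
  ],
  fingers=0,
  squeeze=25,
)

```text
time_s: 69.8
tool_pos: [0.5498, 0.3063, 0.2107]
tcp_rot: [3.14, 0.002, 3.141]
wrist_force: [-1.2, 1.9, 7.5]
grip_width: 0.018
grasp_force: 24.4
```

Request:
arm_command(
  motion=[
    {"x": 0.1, "y": 0, "z": 0.001, "wx": 0, "wy": 0, "wz": 0},
    {"x": 0.199, "y": 0, "z": 0.017, "wx": 0, "wy": 0, "wz": 0},
    {"x": 0.295, "y": 0, "z": 0.049, "wx": 0, "wy": 0, "wz": 0},
    {"x": 0.384, "y": 0, "z": 0.096, "wx": 0, "wy": 0, "wz": 0},
    {"x": 0.464, "y": 0, "z": 0.155, "wx": 0, "wy": 0, "wz": 0},
    {"x": 0.535, "y": 0, "z": 0.227, "wx": 0, "wy": 0, "wz": 0},
    {"x": 0.593, "y": 0, "z": 0.308, "wx": 0, "wy": 0, "wz": 0},
    {"x": 0.638, "y": 0, "z": 0.398, "wx": 0, "wy": 0, "wz": 0},
    {"x": 0.668, "y": 0, "z": 0.494, "wx": 0, "wy": 0, "wz": 0},
    {"x": 0.675, "y": 0, "z": 0.593, "wx": 0, "wy": 0, "wz": 0},
  ],
)

```text
time_s: 70.8
tool_pos: [0.4808, 0.3066, 0.1508]
tcp_rot: [3.14, -0.001, -3.141]
wrist_force: [-6.0, 6.3, 6.7]
grip_width: 0.018
grasp_force: 30.0
```

Request:
arm_command(
  motion=[
    {"x": 0, "y": 0, "z": 0, "wx": 0, "wy": 0, "wz": 0},
    {"x": 0, "y": 0, "z": 0, "wx": 0, "wy": 0, "wz": 0},
  ],
)

```text
time_s: 71.0
tool_pos: [0.4812, 0.3066, 0.1504]
tcp_rot: [3.14, -0.001, -3.141]
wrist_force: [-5.1, 6.1, 0.8]
grip_width: 0.0181
grasp_force: 29.8
```

```bash
python3 st.py
```

```text
t 71.0 pos [0.4812 0.3066 0.1504] yaw -3.1413 j6 0.423 F [-5.1  6.1  0.8] w 0.0181
```

Request:
arm_command(
  motion=[
    {"x": 0, "y": 0, "z": 0, "wx": 0, "wy": 0, "wz": 0},
    {"x": 0, "y": 0, "z": 0, "wx": 0, "wy": 0, "wz": 0},
    {"x": 0, "y": 0, "z": 0, "wx": 0, "wy": 0, "wz": 0},
    {"x": 0, "y": 0, "z": 0, "wx": 0, "wy": 0, "wz": 0},
    {"x": 0, "y": 0, "z": -0.3, "wx": 0, "wy": 0, "wz": 0},
    {"x": 0, "y": 0, "z": -0.7, "wx": 0, "wy": 0, "wz": 0},
    {"x": 0, "y": 0, "z": -1, "wx": 0, "wy": 0, "wz": 0},
    {"x": 0, "y": 0, "z": -1, "wx": 0, "wy": 0, "wz": 0},
  ],
  fingers=0.53,
)

```text
time_s: 71.8
tool_pos: [0.4831, 0.3064, 0.2543]
tcp_rot: [3.139, 0.006, 3.141]
wrist_force: [0.9, 0.6, -0.5]
grip_width: 0.045
grasp_force: 0.0
```

Request:
arm_command(
  motion=[
    {"x": -0.34, "y": 0, "z": 0, "wx": 0, "wy": 0, "wz": 0},
    {"x": -0.67, "y": 0, "z": 0, "wx": 0, "wy": 0, "wz": 0},
    {"x": -0.67, "y": 0, "z": 0, "wx": 0, "wy": 0, "wz": 0},
    {"x": -0.67, "y": 0, "z": 0, "wx": 0, "wy": 0, "wz": 0},
    {"x": -0.67, "y": 0, "z": 0, "wx": 0, "wy": 0, "wz": 0},
  ],
)

```text
time_s: 72.3
tool_pos: [0.5482, 0.3059, 0.25]
tcp_rot: [-3.141, -0.001, 3.141]
wrist_force: [-0.3, -0.2, 0.3]
grip_width: 0.0452
grasp_force: 0.0
```

```bash
python3 st.py .5488 .306 .2095
```

```text
t 72.3 pos [0.5482 0.3059 0.25  ] yaw 3.1412 j6 0.38 F [-0.3 -0.2  0.3] w 0.0452
move [-0.0065  0.0013  0.4047] [0. 0. 0.]
```

Request:
arm_command(
  motion=[
    {"x": -0.006, "y": 0, "z": 0.2, "wx": 0, "wy": 0, "wz": 0},
    {"x": -0.006, "y": 0, "z": 0.4, "wx": 0, "wy": 0, "wz": 0},
    {"x": -0.006, "y": 0, "z": 0.4, "wx": 0, "wy": 0, "wz": 0},
    {"x": -0.006, "y": 0, "z": 0.4, "wx": 0, "wy": 0, "wz": 0},
  ],
)

```text
time_s: 72.7
tool_pos: [0.5489, 0.306, 0.211]
tcp_rot: [-3.142, -0.0, 3.141]
wrist_force: [-0.8, 0.4, 0.4]
grip_width: 0.0453
grasp_force: 0.0
```

Request:
arm_command(
  motion=[
    {"x": 0, "y": 0, "z": 0, "wx": 0, "wy": 0, "wz": 0},
    {"x": 0, "y": 0, "z": 0, "wx": 0, "wy": 0, "wz": 0},
    {"x": 0, "y": 0, "z": 0, "wx": 0, "wy": 0, "wz": 0},
    {"x": 0, "y": 0, "z": 0, "wx": 0, "wy": 0, "wz": 0},
    {"x": 0, "y": 0, "z": 0, "wx": 0, "wy": 0, "wz": 0},
    {"x": 0, "y": 0, "z": 0, "wx": 0, "wy": 0, "wz": 0},
  ],
  fingers=0,
  squeeze=25,
)

```text
time_s: 73.3
tool_pos: [0.5499, 0.3063, 0.2113]
tcp_rot: [3.141, 0.002, 3.141]
wrist_force: [0.0, 1.3, 5.6]
grip_width: 0.0163
grasp_force: 23.6
```

Request:
arm_command(
  motion=[
    {"x": 0.085, "y": 0, "z": 0, "wx": 0, "wy": 0, "wz": 0},
    {"x": 0.169, "y": 0, "z": 0.011, "wx": 0, "wy": 0, "wz": 0},
    {"x": 0.251, "y": 0, "z": 0.033, "wx": 0, "wy": 0, "wz": 0},
    {"x": 0.33, "y": 0, "z": 0.065, "wx": 0, "wy": 0, "wz": 0},
    {"x": 0.403, "y": 0, "z": 0.108, "wx": 0, "wy": 0, "wz": 0},
    {"x": 0.47, "y": 0, "z": 0.16, "wx": 0, "wy": 0, "wz": 0},
    {"x": 0.53, "y": 0, "z": 0.221, "wx": 0, "wy": 0, "wz": 0},
    {"x": 0.53, "y": 0, "z": 0.221, "wx": 0, "wy": 0, "wz": 0},
    {"x": 0.53, "y": 0, "z": 0.221, "wx": 0, "wy": 0, "wz": 0},
  ],
)

```text
time_s: 74.2
tool_pos: [0.4965, 0.306, 0.1882]
tcp_rot: [-3.141, -0.0, 3.141]
wrist_force: [-0.1, -0.3, 0.0]
grip_width: -0.0002
grasp_force: 0.0
```

```bash
python3 st.py
```

```text
t 74.2 pos [0.4965 0.306  0.1882] yaw 3.1412 j6 0.413 F [-0.1 -0.3  0. ] w -0.0002
```

The ball slipped out (grip slackened; fingers shut empty). I rise clear and read the wheel's angle from the side camera by casting bright spoke pixels onto the wheel plane.

Request:
arm_command(
  motion=[
    {"x": 0, "y": 0, "z": -0.4, "wx": 0, "wy": 0, "wz": 0},
    {"x": 0, "y": 0, "z": -0.8, "wx": 0, "wy": 0, "wz": 0},
    {"x": 0, "y": -0.4, "z": -1, "wx": 0, "wy": 0, "wz": 0},
    {"x": 0, "y": -0.8, "z": -1, "wx": 0, "wy": 0, "wz": 0},
    {"x": 0, "y": -1, "z": -1, "wx": 0, "wy": 0, "wz": 0},
    {"x": 0, "y": -1, "z": -1, "wx": 0, "wy": 0, "wz": 0},
    {"x": 0, "y": -1, "z": -1, "wx": 0, "wy": 0, "wz": 0},
  ],
  fingers=0.53,
)

```text
time_s: 74.9
tool_pos: [0.4968, 0.2058, 0.2885]
tcp_rot: [3.141, 0.001, 3.14]
wrist_force: [1.1, 0.3, 0.4]
grip_width: 0.0455
grasp_force: 0.0
```

```bash
cat > wheel.py <<'E'
import sys
from h import *
c=cam("side"); im=c["img"]; 
if len(sys.argv)>1: im=cv2.resize(cv2.imread(sys.argv[1])[:,:,::-1],(512,384),interpolation=cv2.INTER_AREA)
else: np.save("side_last.npy",c,allow_pickle=True)
hub=np.array([.5453,.305,.0855]); hsv=cv2.cvtColor(np.ascontiguousarray(im),cv2.COLOR_RGB2HSV)
u0,v0=proj(c,hub); print("hub px",u0.round(1),v0.round(1))
H=np.zeros(90)
for v in range(int(v0)-45,int(v0)+46):
    for u in range(int(u0)-45,int(u0)+46):
        if hsv[v,u,1]<70 and hsv[v,u,2]>110:
            o,d=ray(c,u,v); p=o+d*(hub[1]-o[1])/d[1]-hub; r=np.hypot(p[0],p[2])
            if .025<r<.052: H[int(np.degrees(np.arctan2(-p[0],p[2]))%360//4)]+=1
print([(4*i,int(n)) for i,n in enumerate(H) if n])
a=np.radians(np.arange(90)*4+2); z=(H*np.exp(4j*a)).sum(); print("theta mod 90deg (rad)",np.angle(z)/4, abs(z)/H.sum())
E
python3 wheel.py pics/side0.png; python3 wheel.py; python3 st.py
```

```text
hub px 180.5 258.1
[(0, 5), (8, 5), (12, 6), (16, 2), (20, 2), (24, 4), (28, 6), (32, 7), (36, 6), (40, 6), (44, 6), (48, 4), (52, 2), (56, 1), (64, 1), (72, 2), (76, 2), (80, 1), (100, 6), (104, 6), (108, 5), (112, 6), (116, 6), (124, 3), (132, 1), (180, 1), (184, 3), (188, 5), (192, 5), (196, 4), (208, 1), (228, 1), (232, 1), (236, 1), (240, 1), (244, 2), (248, 1), (252, 1), (256, 3), (260, 5), (264, 5), (268, 5), (272, 6), (276, 5), (280, 3), (284, 1), (304, 3), (308, 2), (312, 1), (316, 3), (320, 3), (324, 3), (328, 5), (332, 3), (336, 4), (340, 4), (344, 5), (348, 5), (352, 3), (356, 3)]
theta mod 90deg (rad) 0.25821009409290685 0.18349727574866792
hub px 180.5 258.1
[(0, 6), (4, 2), (8, 4), (12, 4), (16, 4), (20, 3), (24, 4), (28, 6), (32, 7), (36, 6), (40, 6), (44, 6), (48, 5), (52, 4), (56, 3), (60, 1), (64, 2), (72, 1), (76, 7), (80, 6), (84, 5), (88, 5), (92, 3), (96, 1), (100, 1), (164, 4), (168, 5), (172, 5), (176, 5), (180, 6), (188, 2), (192, 1), (196, 1), (200, 1), (208, 1), (220, 1), (224, 1), (228, 1), (232, 1), (236, 1), (240, 1), (244, 3), (248, 5), (252, 4), (256, 5), (260, 5), (264, 2), (272, 1), (276, 2), (280, 3), (284, 5), (292, 2), (300, 1), (308, 3), (312, 1), (316, 4), (320, 3), (324, 3), (328, 6), (332, 3), (336, 5), (340, 4), (344, 6), (348, 5), (352, 6), (356, 6)]
theta mod 90deg (rad) -0.1577093216411084 0.22771355033475463
t 75.0 pos [0.4966 0.2066 0.2883] yaw 3.1414 j6 0.243 F [ 0.7  0.7 -0. ] w 0.0453
```

```bash
python3 st.py .555 .306 .255; python3 - <<'E'
from h import *
c=np.load("side_last.npy",allow_pickle=True).item()
# knob cap a/d sanity via side view not needed; wrist check of level and knob a
w=cam("wrist"); np.save("y1.npy",w,allow_pickle=True)
for n,p in [("a",(.4667,.227,.0825)),("level",(.4681,.1351,.0515))]:
    q=proj(w,p); print(n,q.round(1))
    if 10<q[0]<500 and 10<q[1]<300:
        if n=="a": k,r=cap(w,*q); print(k,onz(w,*k,.0825).round(4))
E
```

```text
t 75.0 pos [0.4966 0.2066 0.2883] yaw 3.1414 j6 0.243 F [ 0.7  0.7 -0. ] w 0.0453
move [-0.5835  0.9945  0.333 ] [0. 0. 0.]
a [281.3 157.2]
[281.16071429 157.30357143] [0.4668 0.2269 0.0825]
level [197.5 154.9]
```

Request:
arm_command(
  motion=[
    {"x": -0.29, "y": 0.5, "z": 0, "wx": 0, "wy": 0, "wz": 0},
    {"x": -0.585, "y": 0.99, "z": 0, "wx": 0, "wy": 0, "wz": 0},
    {"x": -0.585, "y": 0.99, "z": 0.33, "wx": 0, "wy": 0, "wz": 0},
    {"x": -0.585, "y": 0.99, "z": 0.6, "wx": 0, "wy": 0, "wz": 0},
    {"x": -0.585, "y": 0.99, "z": 0.785, "wx": 0, "wy": 0, "wz": 0},
    {"x": -0.585, "y": 0.99, "z": 0.785, "wx": 0, "wy": 0, "wz": 0},
    {"x": -0.585, "y": 0.99, "z": 0.785, "wx": 0, "wy": 0, "wz": 0},
  ],
)

```text
time_s: 75.75
tool_pos: [0.5549, 0.3055, 0.2102]
tcp_rot: [-3.142, -0.0, -3.141]
wrist_force: [1.1, 0.4, 0.5]
grip_width: 0.0454
grasp_force: 0.0
```

Request:
arm_command(
  motion=[
    {"x": 0, "y": 0, "z": 0, "wx": 0, "wy": 0, "wz": 0},
    {"x": 0, "y": 0, "z": 0, "wx": 0, "wy": 0, "wz": 0},
    {"x": 0, "y": 0, "z": 0, "wx": 0, "wy": 0, "wz": 0},
    {"x": 0, "y": 0, "z": 0, "wx": 0, "wy": 0, "wz": 0},
    {"x": 0, "y": 0, "z": 0, "wx": 0, "wy": 0, "wz": 0},
    {"x": 0, "y": 0, "z": 0, "wx": 0, "wy": 0, "wz": 0},
    {"x": 0, "y": 0, "z": 0, "wx": 0, "wy": 0, "wz": 0},
  ],
  fingers=0,
  squeeze=30,
)

```text
time_s: 76.45
tool_pos: [0.5555, 0.3059, 0.2113]
tcp_rot: [3.139, 0.002, 3.141]
wrist_force: [-0.1, 7.4, 2.5]
grip_width: 0.0179
grasp_force: 29.3
```

```bash
python3 st.py
```

```text
t 76.45 pos [0.5555 0.3059 0.2113] yaw 3.1415 j6 0.374 F [-0.1  7.4  2.5] w 0.0179
```

Request:
arm_command(
  motion=[
    {"x": 0.046, "y": 0, "z": -0.005, "wx": 0, "wy": 0, "wz": 0},
    {"x": 0.092, "y": 0, "z": -0.007, "wx": 0, "wy": 0, "wz": 0},
    {"x": 0.184, "y": 0, "z": -0.001, "wx": 0, "wy": 0, "wz": 0},
    {"x": 0.274, "y": 0, "z": 0.018, "wx": 0, "wy": 0, "wz": 0},
    {"x": 0.361, "y": 0, "z": 0.05, "wx": 0, "wy": 0, "wz": 0},
    {"x": 0.442, "y": 0, "z": 0.094, "wx": 0, "wy": 0, "wz": 0},
    {"x": 0.516, "y": 0, "z": 0.15, "wx": 0, "wy": 0, "wz": 0},
    {"x": 0.58, "y": 0, "z": 0.215, "wx": 0, "wy": 0, "wz": 0},
    {"x": 0.58, "y": 0, "z": 0.215, "wx": 0, "wy": 0, "wz": 0},
    {"x": 0.58, "y": 0, "z": 0.215, "wx": 0, "wy": 0, "wz": 0},
  ],
)

```text
time_s: 77.45
tool_pos: [0.497, 0.3062, 0.1897]
tcp_rot: [3.138, 0.001, -3.141]
wrist_force: [-4.1, 9.2, 5.2]
grip_width: 0.0178
grasp_force: 32.9
```

```bash
python3 st.py
```

```text
t 77.45 pos [0.497  0.3062 0.1897] yaw -3.1412 j6 0.411 F [-4.1  9.2  5.2] w 0.0178
```

Request:
arm_command(
  motion=[
    {"x": 0, "y": 0, "z": 0, "wx": 0, "wy": 0, "wz": 0},
    {"x": 0, "y": 0, "z": 0, "wx": 0, "wy": 0, "wz": 0},
    {"x": 0, "y": 0, "z": 0, "wx": 0, "wy": 0, "wz": 0},
    {"x": 0, "y": 0, "z": 0, "wx": 0, "wy": 0, "wz": 0},
    {"x": 0, "y": 0, "z": -0.3, "wx": 0, "wy": 0, "wz": 0},
    {"x": 0, "y": 0, "z": -0.7, "wx": 0, "wy": 0, "wz": 0},
    {"x": 0, "y": 0, "z": -1, "wx": 0, "wy": 0, "wz": 0},
    {"x": 0, "y": 0, "z": -1, "wx": 0, "wy": 0, "wz": 0},
  ],
  fingers=0.53,
)

```text
time_s: 78.25
tool_pos: [0.498, 0.3053, 0.2921]
tcp_rot: [3.139, 0.005, 3.141]
wrist_force: [0.1, 0.1, -0.9]
grip_width: 0.0448
grasp_force: 0.0
```

Request:
arm_command(
  motion=[
    {"x": 0, "y": -0.4, "z": 0, "wx": 0, "wy": 0, "wz": 0},
    {"x": -0.2, "y": -0.8, "z": 0, "wx": 0, "wy": 0, "wz": 0},
    {"x": -0.48, "y": -1, "z": -0.2, "wx": 0, "wy": 0, "wz": 0},
    {"x": -0.48, "y": -1, "z": -0.2, "wx": 0, "wy": 0, "wz": 0},
    {"x": -0.48, "y": -1, "z": -0.2, "wx": 0, "wy": 0, "wz": 0},
  ],
)

```text
time_s: 78.75
tool_pos: [0.5453, 0.2044, 0.3077]
tcp_rot: [-3.142, -0.001, 3.14]
wrist_force: [0.3, 0.2, -0.9]
grip_width: 0.0456
grasp_force: 0.0
```

Request:
arm_command(
  motion=[
    {"x": 0, "y": -0.5, "z": 0, "wx": 0, "wy": 0, "wz": 0},
    {"x": 0, "y": -1, "z": 0, "wx": 0, "wy": 0, "wz": 0},
    {"x": 0, "y": -1, "z": 0, "wx": 0, "wy": 0, "wz": 0},
    {"x": 0, "y": -1, "z": 0, "wx": 0, "wy": 0, "wz": 0},
    {"x": 0, "y": -1, "z": 0, "wx": 0, "wy": 0, "wz": 0},
  ],
)

```text
time_s: 79.25
tool_pos: [0.5444, 0.1061, 0.3079]
tcp_rot: [3.141, -0.001, -3.141]
wrist_force: [-0.2, 0.7, -0.1]
grip_width: 0.0455
grasp_force: 0.0
```

```bash
python3 st.py; python3 wheel.py; python3 - <<'E'
from h import *
c=cam("wrist"); np.save("stack2.npy",c,allow_pickle=True); s=sense()
c0=np.load("stack.npy",allow_pickle=True).item()
def hub(c,zt):
    q,a,p=held(c,zt); return q,a,p
print("before",hub(c0,.136)); z=s["tool_pos"][2]-.177; q=hub(c,z); print("after",q); print("hub world",onz(c,*q[0],.177).round(4))
E
```

```text
t 79.25 pos [0.5444 0.1061 0.3079] yaw -3.141 j6 0.045 F [-0.2  0.7 -0.1] w 0.0455
hub px 180.5 258.1
[(0, 7), (4, 2), (8, 6), (12, 4), (16, 4), (20, 3), (24, 4), (28, 6), (32, 6), (36, 3), (40, 5), (44, 4), (48, 3), (52, 4), (56, 3), (60, 2), (64, 2), (68, 4), (72, 2), (76, 3), (80, 4), (84, 3), (124, 4), (128, 5), (132, 5), (136, 7), (140, 4), (144, 5), (148, 2), (152, 1), (156, 1), (180, 1), (188, 1), (192, 1), (196, 1), (200, 1), (208, 1), (212, 2), (216, 3), (220, 5), (224, 2), (228, 1), (232, 1), (236, 1), (240, 1), (244, 2), (276, 3), (280, 1), (284, 3), (288, 3), (292, 5), (296, 3), (300, 6), (304, 7), (308, 5), (312, 5), (316, 3), (320, 3), (324, 3), (328, 5), (332, 3), (336, 4), (340, 4), (344, 4), (348, 5), (352, 5), (356, 6)]
theta mod 90deg (rad) 0.7550270512056472 0.2227335141598132
before (array([259.6, 204.9]), np.float64(172.33333333333334), array([ 0.0001, -0.0006]))
after (array([259.1, 208.6]), np.float64(178.36111111111111), array([-0.    , -0.0021]))
hub world [0.5444 0.1042 0.177 ]
```

```bash
python3 - <<'E'
from h import *
c=np.load("stack2.npy",allow_pickle=True).item()
hsv=cv2.cvtColor(c["img"],cv2.COLOR_RGB2HSV);H,S,V=cv2.split(hsv); m=((H>4)&(H<20)&(S>120)&(V>110)).astype(np.uint8)
for q in cv2.findContours(m,cv2.RETR_EXTERNAL,cv2.CHAIN_APPROX_NONE)[0]:
    if cv2.contourArea(q)>20: (u,v),wh,t=cv2.minAreaRect(q); print("orange",round(u),round(v),np.round(wh),onz(c,u,v,.028).round(3))
import sys; sys.argv=["m","stack2.npy","stack2.npy"]
p=proj(c,(.4681,.1351,.0515)); print(p)
src=open("meas.py").read().split("f1,f2=")[0]; exec(src); w,B,br,d=bubble(c,p); print("bubble mm",d.round(2))
E
```

```text
orange 468 184 [22. 41.] [0.559 0.38  0.028]
orange 455 165 [ 4. 16.] [0.534 0.358 0.028]
orange 316 74 [11. 28.] [0.426 0.172 0.028]
[286.09068742 110.92872434]
bubble mm [-0.12  0.99  0.  ]
```

```bash
python3 -c "
from station import *
print(sign_off())"
```

```text
the job is handed in; nothing more can be done
None
```

The job is handed in at about 79 s of the 210 s. The cover is on the bench about 160 mm from the tester, the base is level to about 2–4 mrad, all four weights are stacked and centred, and the piston is raised about 9.5–10 mm, in the green band. The lift, level and foot loads are estimates from the camera images. The sign-off returned no verdict.

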